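# Mix the rework jars on the vortex mixer

## Task

Mix the jars that are on the bench for the next board repair: push the mixer's speed slide to full, then, slowest-settling first (solder paste with the blue cap, flux yellow, mask ink green, adhesive red; skip any that is not there), grip each jar, hold it upright in the middle of the rubber platform, press it fully down for two seconds, and then stand it upright in the steel tray. When all of them have been mixed, push the slide back to zero, and leave the phones and tools on the bench where they are.

Things in the scene. Friction and masses are not known exactly. Their poses are not given: they have to be found in the camera images.
- paste: Solder paste: white jar with a blue screw cap and a paper label, closed, round and straight-sided, 54 mm in diameter, 60 mm tall (the top 18 mm is the cap, 2 mm narrower), 0.09 to 0.24 kg. Origin: centre of the underside; z: up through the cap. May be absent (None from the start).
- flux: Flux: amber jar with a yellow screw cap and a paper label, closed, round and straight-sided, 54 mm in diameter, 60 mm tall (the top 18 mm is the cap, 2 mm narrower), 0.09 to 0.24 kg. Origin: centre of the underside; z: up through the cap. May be absent (None from the start).
- ink: Mask ink: black jar with a green screw cap and a paper label, closed, round and straight-sided, 54 mm in diameter, 60 mm tall (the top 18 mm is the cap, 2 mm narrower), 0.09 to 0.24 kg. Origin: centre of the underside; z: up through the cap. May be absent (None from the start).
- glue: Adhesive: black jar with a red screw cap and a paper label, closed, round and straight-sided, 54 mm in diameter, 60 mm tall (the top 18 mm is the cap, 2 mm narrower), 0.09 to 0.24 kg. Origin: centre of the underside; z: up through the cap. May be absent (None from the start).
- mixer: Vortex mixer, cream housing fixed to the bench, 180 mm (x) by 140 mm (y). Origin: on the bench under its middle. Its own -x is the front, which faces the robot roughly: a low control deck there (top 55 mm above the bench, from 95 to 30 mm in front of the origin), behind it the drive tower (98 mm tall) that carries the round rubber platform.
- speed (a joint): Speed slide on the mixer's control deck, m: 0 = zero speed, right-hand end stop as seen from the robot; 0.060 = full speed, left-hand end stop (mixer's +y), where the white scale bars grow longest and turn red. Stays where it is left; about 1.5 N of friction.
- speed_top (a point): Centre of the top of the slide's red grip, a block 26 mm (mixer x) by 14 mm (mixer y) by 32 mm tall that stands on the deck; it moves along the mixer's y with the joint. 34 mm from its centre to the tower behind it.
- pad (a joint): How far the rubber platform is pressed down, m: 0 = up, 0.008 = fully down on its stop. It springs back; it starts to move at about 4 N and is fully down at 12 N, so a jar's own weight does not press it.
- pad_top (a point): Centre of the top face of the flat round black rubber platform, 76 mm in diameter, 122 mm above the bench when up; moves with it.
- tray: Steel work tray with blue liner, fixed to the bench, 180 mm (x) by 250 mm (y) outside, rim 30 mm above the bench, walls 4 mm. Origin: under its centre; z up, its top surface inside is 4 mm above the origin.
- phone_teal: Customer's teal phone, lying face down, 76 x 158 x 9 mm, with a label and a yellow rubber band. Origin: centre of the underside; long side along its y. Not part of the job.
- phone_orange: Customer's orange phone, lying face down, 76 x 158 x 9 mm, with a label and a yellow rubber band. Origin: centre of the underside; long side along its y. Not part of the job.
- phone_black: Customer's black phone, lying face down, 76 x 158 x 9 mm, with a label and a yellow rubber band. Origin: centre of the underside; long side along its y. Not part of the job.
- driver: Screwdriver, 160 mm, lying on the bench. Not part of the job.
- brush: Brush, 160 mm, lying on the bench. Not part of the job.
- tape: Roll of amber tape, 76 mm in diameter, 19 mm tall. Not part of the job.
- screws: Clear divided screw box, 90 x 130 x 28 mm. Not part of the job.
Mind the look-alikes: they are no part of the job. Leave any pink or purple look-alike of the glue alone. There is more than one size of the flux; the one meant has the size given above.

How it is judged:
By the outcome, as a careful person would: the job done as asked, in the order asked, and still so for the second after the job is handed in, with the robot touching nothing.
Of paste, flux, ink, glue only 3 to 4 are there at a start; the rules pass over those that are not, and their reading is None.
At some moment in a run one of paste, flux, ink, glue may be knocked a few centimetres aside while the robot is not near it.
It also fails if it takes over 210 s, if anything falls off the work surface, if the arm or the gripper's body presses on something with over 40 N, if the wrist force passes 120 N, or if a joint passes its speed limit or range.

## Robot

A 6-joint arm with a two-finger parallel gripper is mounted at the origin on the work surface. World frame = base frame: x ahead of the robot, y to its left, z up, the work surface at z = 0. Lengths are in m, angles in rad, forces in N, time in s.
With the tool pointing down it reaches from about 0.35 to 0.85 m from the base axis. Payload 8.1 kg.
Tool frame: the origin (TCP) lies midway between the tips of the shut fingers; the grasp point (between the pads) lies 19 mm behind it (robot.tcp_to_grasp is the distance from the TCP to the grasp point, in m); z points along the fingers, y is the direction in which the jaws open and shut (so a half turn about z gives the same grasp; the last joint's range is limited). The gripper opens to 93 mm and grips with 3 to 60 N. Pads are 15 mm wide; open, the fingers measure 128 mm over their backs; the gripper's body (75 mm by 188 mm) begins 65 mm behind the grasp point.
Start: joints at [-1.391, 0.13, 1.488, -0, 1.523, -0.085], TCP at [0.157, -0.579, 0.191] pointing down, gripper open.
Joint ranges: [-2.96, 2.96], [-0.89, 2.26], [0.02, 2.5], [-1.34, 4.48], [0, 2.73], [-2.66, 2.66]. Speed limits (rad/s): [2.39, 2.39, 2.79, 3.14, 3.14, 3.14].

## Interface

Orientations are given as a rotation vector (axis times angle).
In Python, from plant import robot gives the robot as it stands.
- The arm moves only by the tool send_rows, never from a script. Its argument "series" is a list of rows, each an object of numbers: "wx", "wy", "wz": the turn, a rotation vector about the world's x, y, z in rad; "dx", "dy", "dz": the shift along the world's x, y, z in cm; "fingers": the closure in counts, from 0 (fully open) to 255 (shut). In form: [{"wx": .., "wy": .., "wz": .., "dx": .., "dy": .., "dz": .., "fingers": ..}, ...]. A call has 1 to 20 rows; each row shifts and turns the pose as measured when the row begins; what a row does not reach is not made up. A row lasts 1/12 s, in which the tool goes at most 41.7 mm and 7.16 degrees, less where a joint would pass 70% of its speed; a pose out of reach is approached as far as the arm can. A call is refused whole if a number of a shift passes 4.17 or a number of a turn 0.125, either way. A call with a gripper value outside its range is refused whole. The fingers move at their own pace and stop on an object; "newtons" is the grip in N (left out, the last holds). Time passes only in rows, so rows that do not move let the fingers close. It gives the time, the measured TCP pose, the force and the opening at its end, in the units of the state.
- robot.read_state(): the state, without advancing time (a new reading comes with each control period).
- robot.read_camera(name): name is "scene" or "top" or "wrist"; returns the picture (384x512x3 uint8, red, green, blue); there is no depth.
- robot.camera_info(name): a dict with "intrinsics" (3x3 intrinsics, pixels), "extrinsics" (4x4, takes a point from world to camera coordinates); the wrist camera has in their place "tool_from_camera" (4x4, takes a point from camera to tool coordinates, whose origin is the TCP and whose axes are the flange's). Camera axes: x right, y up, looking along -z (the intrinsics and any distortion apply to the point x, -y, -z); pixel columns grow to the right and rows downward; lengths in m; the calibration is good to about 2 mm. A picture is of the moment at which its call begins: read the wrist's pose just before it. camera_info takes no time and is no camera call.
- robot.close_job(): hands the job in, once; it reports no verdict.
The state is a dict: "t": time; "q": joint angles; "dq": joint speeds; "joint_torque": joint torques, N m; "tool_pos": TCP position; "orientation": TCP orientation; "force": force on the tool from outside, world axes, zero at the start; "wrist_torque": the same for the moment, N m; "opening": finger opening in m.
Only numpy, scipy, OpenCV 4.12 (cv2) and the standard library are available. Lean on these libraries where they do the work, as an engineer would, in place of code of your own. Each camera call takes 0.05 s, during which the arm holds its last target.

## Working session

There is one attempt and no reset: what is moved stays moved. The work goes in short steps, Python scripts to look and compute and a tool call to move; the robot and the scene stay as the last step left them, time stands still between calls to the robot, and variables do not carry over. Pictures are saved under pics/ and viewed, and the job is handed in when it is done.

Besides the shell and the picture viewer there is one more tool, called after "Emit:" as name([rows], argument=value, ...), one row to a line, values as JSON. send_rows: Moves the arm, as the interface text tells. Its arguments: {"type":"object","properties":{"series":{"type":"array","items":{"type":"object","properties":{"wx":{"type":"number"},"wy":{"type":"number"},"wz":{"type":"number"},"dx":{"type":"number"},"dy":{"type":"number"},"dz":{"type":"number"},"fingers":{"type":"number"}}}},"newtons":{"type":"number"}},"required":["series"]}

```bash
ls; mkdir -p pics; cat > h.py <<'E'
import numpy as np, cv2
from plant import robot
def snap(n,f):
    im=robot.read_camera(n); cv2.imwrite('pics/'+f,im[:,:,::-1]); return im
def info(n):
    i=robot.camera_info(n); return np.array(i['intrinsics']),i
def ray(n,u,v,E=None):
    K,i=info(n)
    if E is None:E=np.array(i['extrinsics'])
    d=i.get('distortion',None)
    p=cv2.undistortPoints(np.array([[[u,v]]],float),K,np.array(d,float) if d is not None else None)[0,0]
    R=E[:3,:3];t=E[:3,3]
    return -R.T@t, R.T@np.array([p[0],-p[1],-1])
def onz(n,u,v,z,E=None):
    o,d=ray(n,u,v,E); return o+d*(z-o[2])/d[2]
def proj(n,P,E=None):
    K,i=info(n)
    if E is None:E=np.array(i['extrinsics'])
    c=E[:3,:3]@np.array(P)+E[:3,3]; q=np.array([c[0],-c[1],-c[2]])
    w=K@q; return w[:2]/w[2]
def wristE(st):
    _,i=info('wrist'); T=np.eye(4); T[:3,:3]=cv2.Rodrigues(np.array(st['orientation'],float))[0];T[:3,3]=st['tool_pos']
    return np.linalg.inv(T@np.array(i['tool_from_camera']))
E
python3 - <<'E'
from h import *
snap('scene','s0.png');snap('top','t0.png')
print(robot.read_state()); print(robot.camera_info('top'));print(robot.camera_info('scene'));print(robot.camera_info('wrist'))
print(robot.tcp_to_grasp)
E
```

```text
pics
{'t': 0.1, 'q': array([-1.39141139e+00,  1.31063460e-01,  1.48909726e+00, -9.97190629e-06,
        1.52301385e+00, -8.54163605e-02]), 'dq': array([ 0.00117438, -0.00096581, -0.00102193,  0.00118066, -0.00178682,
       -0.00031553]), 'joint_torque': array([ 2.47694647e-03, -5.61340034e+01, -4.93098164e+01,  7.71067897e-02,
        2.90644518e-02, -4.21756079e-05]), 'tool_pos': array([ 0.15694414, -0.57856318,  0.18974579]), 'orientation': array([-3.11253093e+00, -4.14526919e-01,  1.32267857e-04]), 'force': array([ 0.33852377,  0.25100873, -0.06680064]), 'wrist_torque': array([ 0.04070458,  0.04242777, -0.01740023]), 'opening': 0.0927551371593659}
{'intrinsics': array([[422.93482319,   0.        , 252.07369655],
       [  0.        , 422.93482319, 186.21749654],
       [  0.        ,   0.        ,   1.        ]]), 'extrinsics': array([[ 0.03032261, -0.99927181,  0.02316014, -0.01739226],
       [ 0.99312771,  0.0327404 ,  0.11236291, -0.53717776],
       [-0.11303936,  0.01959384,  0.99339729, -1.20102445],
       [ 0.        ,  0.        ,  0.        ,  1.        ]])}
{'intrinsi
[... 354 characters left out ...]
.99086762e-01, -5.26768425e-01,  6.03000894e-01,
        -1.51884246e+00],
       [ 0.00000000e+00,  0.00000000e+00,  0.00000000e+00,
         1.00000000e+00]])}
{'intrinsics': array([[341.54746516,   0.        , 258.70769956],
       [  0.        , 341.54746516, 191.88137674],
       [  0.        ,   0.        ,   1.        ]]), 'tool_from_camera': array([[-4.30968245e-04,  9.65009460e-01,  2.62214714e-01,
         7.26576783e-02],
       [ 9.99999897e-01,  4.53233739e-04, -2.44328186e-05,
        -9.61999473e-04],
       [-1.42422456e-04,  2.62214677e-01, -9.65009556e-01,
        -1.95188648e-01],
       [ 0.00000000e+00,  0.00000000e+00,  0.00000000e+00,
         1.00000000e+00]])}
0.0188
```

View pics/t0.png

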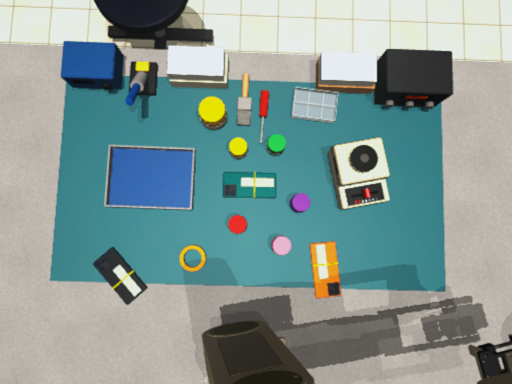

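View pics/s0.png

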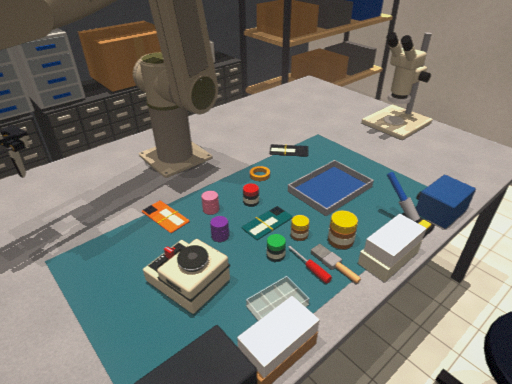

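Seen from the top: flux is the small yellow cap at (238,147), ink the green one at (276,144) and glue the red one at (237,224). There is no blue cap, so paste is absent. The mixer is near (360,172), its red slide near (368,193), and the tray near (151,178).

```bash
cat > loc.py <<'E'
from h import *
R={'flux':(20,33,60),'ink':(45,80,0),'glue':(0,6,0)}
def blobs(im,lo,hi,s=120,v=90,amin=25):
    h=cv2.cvtColor(im,cv2.COLOR_RGB2HSV); m=cv2.inRange(h,(lo,s,v),(hi,255,255))
    if lo==0: m|=cv2.inRange(h,(174,s,v),(180,255,255))
    m=cv2.morphologyEx(m,cv2.MORPH_OPEN,np.ones((2,2),np.uint8))
    n,l,st,c=cv2.connectedComponentsWithStats(m)
    out=[]
    for i in range(1,n):
        if st[i,4]>=amin:
            (cx,cy),r=cv2.minEnclosingCircle(cv2.findContours((l==i).astype(np.uint8),0,2)[0][0])
            out.append((np.round(c[i],1),st[i,4],round(cx,1),round(cy,1),round(r,1)))
    return out
E
python3 - <<'E'
from loc import *
im=cv2.imread('pics/t0.png')[:,:,::-1].copy()
for n,(a,b,_) in {'y':(20,35,0),'g':(45,80,0),'r':(0,6,0),'dark':(0,0,0)}.items():
    if n=='dark': continue
    for o in blobs(im,a,b): 
        p=onz('top',*o[0],.06); e=onz('top',o[0][0]+o[4],o[0][1],.06)
        print(n,o,p.round(4), 'rad',np.linalg.norm(e-p).round(4))
cv2.imwrite('pics/t0m.png',cv2.resize(im[130:215,320:400,::-1],None,fx=7,fy=7,interpolation=2))
cv2.imwrite('pics/t0j.png',cv2.resize(im[85:260,90:310,::-1],None,fx=3.6,fy=3.4,interpolation=2))
E
```

```text
y (array([143.1,  67.1]), np.int32(135), 143.0, 66.5, 7.8) [0.8731 0.3286 0.06  ] rad 0.0226
y (array([212.5, 110.7]), np.int32(578), 212.5, 110.9, 13.9) [0.7501 0.1213 0.06  ] rad 0.0402
y (array([238.6, 147.4]), np.int32(272), 238.5, 147.5, 9.3) [0.6449 0.0422 0.06  ] rad 0.0267
y (array([193.1, 258.1]), np.int32(273), 193.2, 258.8, 13.3) [0.3277 0.1579 0.06  ] rad 0.0369
y (array([332.6, 264.2]), np.int32(37), 333.0, 264.5, 5.2) [ 0.3222 -0.2315  0.06  ] rad 0.0146
y (array([117.7, 285.2]), np.int32(34), 117.5, 285.0, 6.0) [0.2483 0.3611 0.06  ] rad 0.0164
g (array([277.4, 143.5]), np.int32(273), 277.3, 143.6, 9.4) [ 0.6602 -0.0689  0.06  ] rad 0.0271
r (array([264.8, 103.7]), np.int32(197), 265.5, 104.0, 13.0) [ 0.7767 -0.0295  0.06  ] rad 0.0379
r (array([238.1, 224.9]), np.int32(273), 238.1, 224.9, 9.3) [0.4235 0.0361 0.06  ] rad 0.0261
```

View pics/t0m.png

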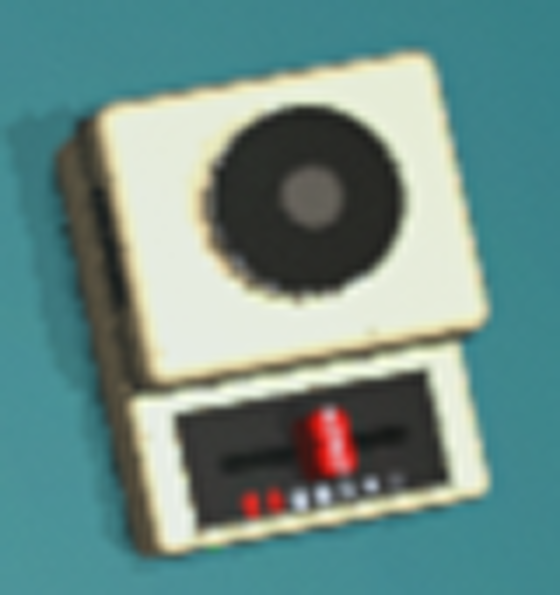

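View pics/t0j.png

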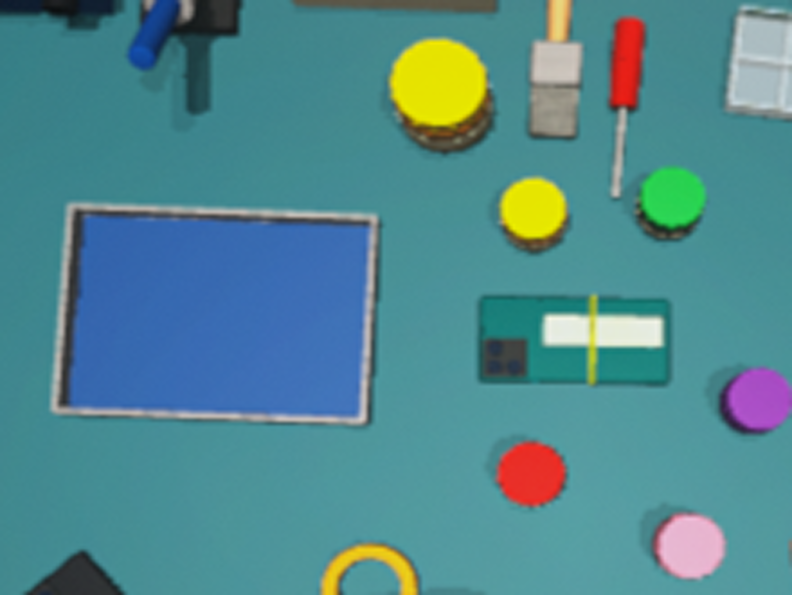

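```bash
python3 - <<'E'
from loc import *
f=lambda x,y,z:onz('top',320+x/7-.4,130+y/7-.4,z).round(4)
print('pad',f(312,198,.122),'hub', f(311,200,.122))
a,b=f(155,553,.055),f(488,492,.055);d=b-a;print('front',a,b,np.degrees(np.arctan2(d[1],d[0])))
a,b=f(160,382,.098),f(487,325,.098);d=b-a;print('tower front',a,b,np.degrees(np.arctan2(d[1],d[0])),np.linalg.norm(d))
print('c',f(105,110,.098),f(432,55,.098))
a,b=f(225,463,.055),f(405,433,.055);d=b-a;print('slot',a,b,np.degrees(np.arctan2(d[1],d[0])),np.linalg.norm(d))
print('grip',f(322,435,.087),f(325,440,.087))
g=lambda x,y,z:onz('top',90+x/3.6-.4,85+y/3.4-.4,z).round(4)
print('tray',[g(*p,.03) for p in [(72,206),(377,216),(367,422),(55,410)]])
E
```

```text
pad [ 0.615  -0.3023  0.122 ] hub [ 0.6142 -0.3019  0.122 ]
front [ 0.4789 -0.2574  0.055 ] [ 0.5082 -0.3941  0.055 ] -77.90238056701722
tower front [ 0.5437 -0.2489  0.098 ] [ 0.5708 -0.3792  0.098 ] -78.25102800029812 0.13308831654206163
c [ 0.6524 -0.2261  0.098 ] [ 0.6795 -0.3577  0.098 ]
slot [ 0.5166 -0.2859  0.055 ] [ 0.5314 -0.36    0.055 ] -78.704937958948 0.07556354941372197
grip [ 0.526  -0.3165  0.087 ] [ 0.524  -0.3177  0.087 ]
tray [array([0.6444, 0.4195, 0.03  ]), array([0.6443, 0.1724, 0.03  ]), array([0.4664, 0.1723, 0.03  ]), array([0.4687, 0.421 , 0.03  ])]
```

```bash
cat >> h.py <<'E'
def plan(x,y,z,yaw):
    """yaw = world angle (deg) of tool y axis (mod 180)"""
    s=robot.read_state(); Rm=cv2.Rodrigues(np.array(s['orientation'],float))[0]
    p=np.array(s['tool_pos']); d=(np.array([x,y,z])-p)*100
    a=np.arctan2(Rm[1,1],Rm[0,1]); dy=(np.radians(yaw)-a+np.pi/2)%np.pi-np.pi/2
    Z=Rm[:,2]; tilt=np.cross(Z,[0,0,-1])
    n=np.linalg.norm(d)
    print('t',round(s['t'],2),'pos',p.round(4),'yaw',np.degrees(a).round(1),'q6',s['q'][5].round(2),'open',round(s['opening'],4),'F',np.array(s['force']).round(1))
    print('delta cm',d.round(2),'norm',n.round(2),'rows>=',int(np.ceil(n/4)),'dyaw',dy.round(3),'rows',int(np.ceil(abs(dy)/.12)),'tilt',tilt.round(4))
E
python3 - <<'E'
from h import *
plan(.525,-.317,.19,101.7)
E
```

```text
t 0.1 pos [ 0.1569 -0.5786  0.1897] yaw -74.8 q6 -0.09 open 0.0928 F [ 0.3  0.3 -0.1]
delta cm [3.681e+01 2.616e+01 3.000e-02] norm 45.15 rows>= 12 dyaw -0.061 rows 1 tilt [-0.0016 -0.0003 -0.    ]
```

Emit:
send_rows([
  {"dx": 2.6, "dy": 1.85, "wz": -0.06},
  {"dx": 2.6, "dy": 1.85},
  {"dx": 2.6, "dy": 1.85},
  {"dx": 2.6, "dy": 1.85},
  {"dx": 2.6, "dy": 1.85},
  {"dx": 2.6, "dy": 1.85},
  {"dx": 2.6, "dy": 1.85},
  {"dx": 2.6, "dy": 1.85},
  {"dx": 2.6, "dy": 1.85},
  {"dx": 2.6, "dy": 1.85},
  {"dx": 2.6, "dy": 1.85},
  {"dx": 2.6, "dy": 1.85},
  {"dx": 2.6, "dy": 1.85},
  {"dx": 2.6, "dy": 1.85},
  {"dx": 0},
], newtons=15)

```text
schema error: expected keys wx, wy, wz, dx, dy, dz, fingers
```

```bash
python3 - <<'E'
from h import *
plan(.525,-.317,.19,101.7)
s=robot.read_state();snap('wrist','w1.png')
E=wristE(s); print(proj('wrist',[.525,-.317,.087],E),proj('wrist',[.615,-.302,.122],E))
E
```

```text
t 0.1 pos [ 0.1569 -0.5786  0.1897] yaw -74.8 q6 -0.09 open 0.0928 F [ 0.3  0.3 -0.1]
delta cm [3.681e+01 2.616e+01 3.000e-02] norm 45.15 rows>= 12 dyaw -0.061 rows 1 tilt [-0.0016 -0.0003 -0.    ]
[ -12.06302631 -535.44953337] [ -102.69516697 -1032.48826362]
```

View pics/w1.png

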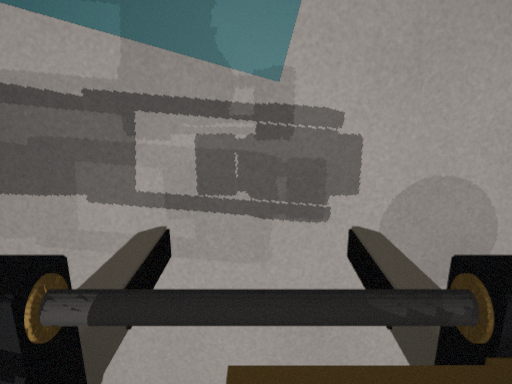

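The call was refused because every row needs all of its keys, and the wrist view shows only bare bench. I'll send it again with full rows.

Emit:
send_rows([
  {"wx": 0, "wy": 0, "wz": -0.06, "dx": 2.6, "dy": 1.85, "dz": 0, "fingers": 0},
  {"wx": 0, "wy": 0, "wz": 0, "dx": 2.6, "dy": 1.85, "dz": 0, "fingers": 0},
  {"wx": 0, "wy": 0, "wz": 0, "dx": 2.6, "dy": 1.85, "dz": 0, "fingers": 0},
  {"wx": 0, "wy": 0, "wz": 0, "dx": 2.6, "dy": 1.85, "dz": 0, "fingers": 0},
  {"wx": 0, "wy": 0, "wz": 0, "dx": 2.6, "dy": 1.85, "dz": 0, "fingers": 0},
  {"wx": 0, "wy": 0, "wz": 0, "dx": 2.6, "dy": 1.85, "dz": 0, "fingers": 0},
  {"wx": 0, "wy": 0, "wz": 0, "dx": 2.6, "dy": 1.85, "dz": 0, "fingers": 0},
  {"wx": 0, "wy": 0, "wz": 0, "dx": 2.6, "dy": 1.85, "dz": 0, "fingers": 0},
  {"wx": 0, "wy": 0, "wz": 0, "dx": 2.6, "dy": 1.85, "dz": 0, "fingers": 0},
  {"wx": 0, "wy": 0, "wz": 0, "dx": 2.6, "dy": 1.85, "dz": 0, "fingers": 0},
  {"wx": 0, "wy": 0, "wz": 0, "dx": 2.6, "dy": 1.85, "dz": 0, "fingers": 0},
  {"wx": 0, "wy": 0, "wz": 0, "dx": 2.6, "dy": 1.85, "dz": 0, "fingers": 0},
  {"wx": 0, "wy": 0, "wz": 0, "dx": 2.6, "dy": 1.85, "dz": 0, "fingers": 0},
  {"wx": 0, "wy": 0, "wz": 0, "dx": 2.6, "dy": 1.85, "dz": 0, "fingers": 0},
  {"wx": 0, "wy": 0, "wz": 0, "dx": 0, "dy": 0, "dz": 0, "fingers": 0},
], newtons=15)

```text
t: 1.4
tool_pos: [0.5308, -0.3024, 0.1838]
orientation: [-3.117, -0.304, 0.007]
force: [1.0, -0.7, 1.1]
opening: 0.093
```

```bash
python3 - <<'E'
from h import *
plan(.525,-.317,.19,101.7)
s=robot.read_state();snap('wrist','w2.png')
E=wristE(s); print(proj('wrist',[.525,-.317,.087],E),proj('wrist',[.615,-.302,.122],E))
E
```

```text
t 1.4 pos [ 0.5308 -0.3024  0.1838] yaw -78.9 q6 0.77 open 0.093 F [ 1.  -0.7  1.1]
delta cm [-0.58 -1.46  0.62] norm 1.69 rows>= 1 dyaw 0.01 rows 1 tilt [-0.0088 -0.0054 -0.    ]
[275.75663584 193.44655606] [283.00283789  84.13275467]
```

View pics/w2.png

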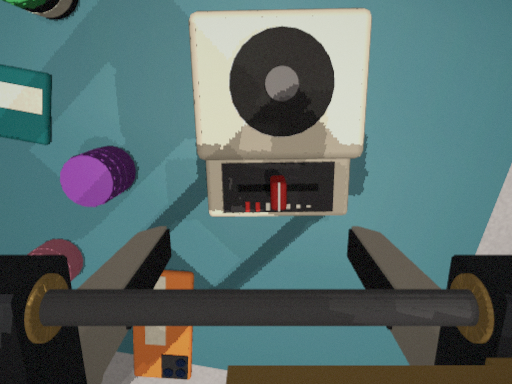

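Emit:
send_rows([
  {"wx": -0.009, "wy": -0.005, "wz": 0.01, "dx": -0.6, "dy": -1.5, "dz": 0, "fingers": 0},
  {"wx": 0, "wy": 0, "wz": 0, "dx": 0, "dy": 0, "dz": -3, "fingers": 0},
  {"wx": 0, "wy": 0, "wz": 0, "dx": 0, "dy": 0, "dz": -3, "fingers": 0},
  {"wx": 0, "wy": 0, "wz": 0, "dx": 0, "dy": 0, "dz": 0, "fingers": 0},
  {"wx": 0, "wy": 0, "wz": 0, "dx": 0, "dy": 0, "dz": 0, "fingers": 0},
])

```text
t: 1.87
tool_pos: [0.5213, -0.3212, 0.1231]
orientation: [3.121, 0.323, -0.003]
force: [-0.2, 0.4, 0.9]
opening: 0.0931
```

```bash
python3 - <<'E'
from h import *
plan(.525,-.317,.063,101.7)
E
```

```text
t 1.87 pos [ 0.5213 -0.3212  0.1231] yaw -78.2 q6 0.73 open 0.0931 F [-0.2  0.4  0.9]
delta cm [ 0.37  0.42 -6.01] norm 6.04 rows>= 2 dyaw -0.002 rows 1 tilt [ 0.0036 -0.0018  0.    ]
```

Emit:
send_rows([
  {"wx": 0, "wy": 0, "wz": 0, "dx": 0.4, "dy": 0.4, "dz": -3, "fingers": 0},
  {"wx": 0, "wy": 0, "wz": 0, "dx": 0, "dy": 0, "dz": -2, "fingers": 0},
  {"wx": 0, "wy": 0, "wz": 0, "dx": 0, "dy": 0, "dz": -0.8, "fingers": 0},
  {"wx": 0, "wy": 0, "wz": 0, "dx": 0, "dy": 0, "dz": 0, "fingers": 0},
])

```text
t: 2.2
tool_pos: [0.5259, -0.3209, 0.0702]
orientation: [3.118, 0.318, 0.003]
force: [-0.9, -0.3, -0.5]
opening: 0.093
```

```bash
python3 - <<'E'
from h import *
plan(.525,-.317,.063,101.7)
snap('scene','s3.png')
E
```

```text
t 2.2 pos [ 0.5259 -0.3209  0.0702] yaw -78.3 q6 0.74 open 0.093 F [-0.9 -0.3 -0.5]
delta cm [-0.09  0.39 -0.72] norm 0.82 rows>= 1 dyaw 0.001 rows 1 tilt [0.0076 0.0026 0.    ]
```

View pics/s3.png

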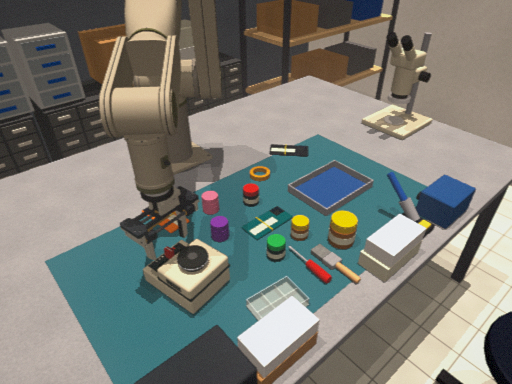

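The fingers straddle the slide. Next I lower a little and close on it.

Emit:
send_rows([
  {"wx": 0, "wy": 0, "wz": 0, "dx": 0, "dy": 0.4, "dz": -0.7, "fingers": 100},
  {"wx": 0, "wy": 0, "wz": 0, "dx": 0, "dy": 0, "dz": 0, "fingers": 180},
  {"wx": 0, "wy": 0, "wz": 0, "dx": 0, "dy": 0, "dz": 0, "fingers": 255},
  {"wx": 0, "wy": 0, "wz": 0, "dx": 0, "dy": 0, "dz": 0, "fingers": 255},
  {"wx": 0, "wy": 0, "wz": 0, "dx": 0, "dy": 0, "dz": 0, "fingers": 255},
  {"wx": 0, "wy": 0, "wz": 0, "dx": 0, "dy": 0, "dz": 0, "fingers": 255},
  {"wx": 0, "wy": 0, "wz": 0, "dx": 0, "dy": 0, "dz": 0, "fingers": 255},
])

```text
t: 2.83
tool_pos: [0.5301, -0.3201, 0.0723]
orientation: [3.11, 0.317, 0.017]
force: [0.7, -0.3, 0.9]
opening: 0.051
```

```bash
python3 - <<'E'
from h import *
plan(.525,-.317,.063,101.7)
E
```

```text
t 2.83 pos [ 0.5301 -0.3201  0.0723] yaw -78.4 q6 0.75 open 0.051 F [ 0.7 -0.3  0.9]
delta cm [-0.51  0.31 -0.93] norm 1.1 rows>= 1 dyaw 0.001 rows 1 tilt [0.0147 0.0123 0.    ]
```

Emit:
send_rows([
  {"wx": 0.015, "wy": 0.012, "wz": 0, "dx": -0.6, "dy": 0.3, "dz": -1.0, "fingers": 255},
  {"wx": 0, "wy": 0, "wz": 0, "dx": -0.1, "dy": 0, "dz": 0, "fingers": 255},
  {"wx": 0, "wy": 0, "wz": 0, "dx": 0, "dy": 0, "dz": 0, "fingers": 255},
  {"wx": 0, "wy": 0, "wz": 0, "dx": 0, "dy": 0, "dz": 0, "fingers": 255},
])

```text
t: 3.17
tool_pos: [0.5221, -0.3167, 0.0611]
orientation: [-3.123, -0.318, 0.002]
force: [-0.7, 0.1, 0.1]
opening: 0.0242
```

```bash
python3 - <<'E'
from h import *
plan(.525,-.317,.063,101.7)
E
```

```text
t 3.17 pos [ 0.5221 -0.3167  0.0611] yaw -78.4 q6 0.74 open 0.0242 F [-0.7  0.1  0.1]
delta cm [ 0.29 -0.03  0.19] norm 0.34 rows>= 1 dyaw 0.001 rows 1 tilt [-0.0021 -0.0014 -0.    ]
```

Emit:
send_rows([
  {"wx": 0, "wy": 0, "wz": 0, "dx": 0.2, "dy": 0, "dz": 0.1, "fingers": 255},
  {"wx": 0, "wy": 0, "wz": 0, "dx": 0, "dy": 0, "dz": 0, "fingers": 255},
  {"wx": 0, "wy": 0, "wz": 0, "dx": 0, "dy": 0, "dz": 0, "fingers": 255},
])

```text
t: 3.42
tool_pos: [0.524, -0.3166, 0.0617]
orientation: [-3.123, -0.318, 0.003]
force: [0.6, 0.1, -0.1]
opening: 0.0042
```

Emit:
send_rows([
  {"wx": 0, "wy": 0, "wz": 0, "dx": -0.1, "dy": 0.6, "dz": 0, "fingers": 255},
  {"wx": 0, "wy": 0, "wz": 0, "dx": -0.1, "dy": 0.6, "dz": 0, "fingers": 255},
  {"wx": 0, "wy": 0, "wz": 0, "dx": -0.1, "dy": 0.5, "dz": 0, "fingers": 255},
])

```text
t: 3.67
tool_pos: [0.5211, -0.2993, 0.062]
orientation: [-3.123, -0.316, 0.002]
force: [0.9, 0.8, 0.2]
opening: 0.0008
```

```bash
python3 - <<'E'
from h import *
plan(.519,-.288,.063,101.7)
snap('wrist','w4.png')
E
```

```text
t 3.67 pos [ 0.5211 -0.2993  0.062 ] yaw -78.4 q6 0.76 open 0.0008 F [0.9 0.8 0.2]
delta cm [-0.21  1.13  0.1 ] norm 1.15 rows>= 1 dyaw 0.002 rows 1 tilt [-0.0021 -0.0014 -0.    ]
```

View pics/w4.png

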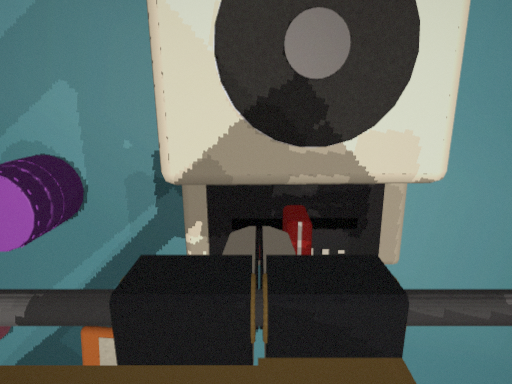

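```bash
python3 - <<'E'
from h import *
s=robot.read_state(); E=wristE(s)
p=s['tool_pos']; print(proj('wrist',p,E)); 
im=cv2.imread('pics/w4.png'); hh=cv2.cvtColor(im,cv2.COLOR_BGR2HSV)
for uv in [(308,222),(298,206),(300,250)]: print(uv,[onz('wrist',*uv,z,E).round(4) for z in (.055,.087)])
print('slot ends',onz('wrist',232,224,.055,E).round(4),onz('wrist',358,224,.055,E).round(4))
print('tower front',onz('wrist',300,183,.098,E).round(4))
a=snap('scene','s5.png')[180:320,110:260]; b=snap('top','t5.png')[110:230,300:420]
cv2.imwrite('pics/c5.png',np.hstack([cv2.resize(a,(400,380)),cv2.resize(b,(380,380))])[:,:,::-1])
E
```

```text
[260.30687664 222.96831279]
(308, 222) [array([ 0.5252, -0.328 ,  0.055 ]), array([ 0.5358, -0.3209,  0.087 ])]
(298, 206) [array([ 0.5342, -0.3194,  0.055 ]), array([ 0.5434, -0.3137,  0.087 ])]
(300, 250) [array([ 0.5056, -0.3275,  0.055 ]), array([ 0.5193, -0.3205,  0.087 ])]
slot ends [ 0.5142 -0.2815  0.055 ] [ 0.5302 -0.3591  0.055 ]
tower front [ 0.558 -0.31   0.098]
```

View pics/c5.png

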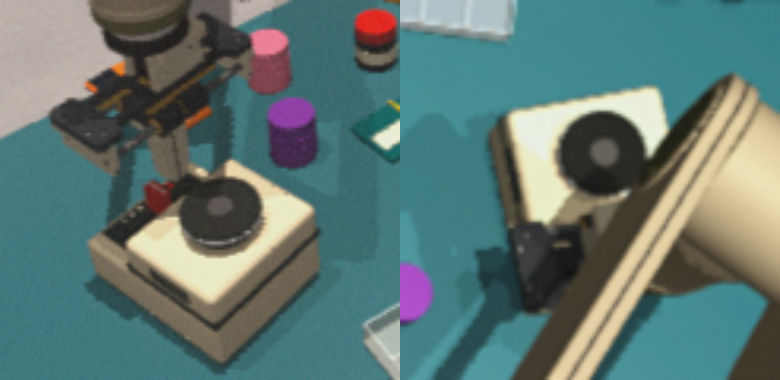

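```bash
python3 - <<'E'
from h import *
s=robot.read_state(); E=wristE(s)
ex=np.array([.979,.203,0]);ey=np.array([-.203,.979,0])
im=cv2.imread('pics/w4.png'); t=cv2.imread('pics/t0.png'); 
big=cv2.resize(im[150:290,180:420],None,fx=3.2,fy=3.2,interpolation=0)
for cy,col in((0,(0,255,0)),(-.006,(255,0,255))):
    c=np.array([.5222,-.3203,0])+ey*cy
    for z in(.055,.087):
        P=[proj('wrist',c+ex*a*.013+ey*b*.007+[0,0,z],E) for a,b in((1,1),(1,-1),(-1,-1),(-1,1))]
        cv2.polylines(big,[np.array([[(u-180)*3.2,(v-150)*3.2] for u,v in P],np.int32)],1,col,1)
cv2.imwrite('pics/d5.png',big)
t=cv2.resize(t[170:215,330:395],None,fx=12,fy=12,interpolation=0)
for cy,col in((0,(0,255,0)),(-.006,(255,0,255))):
    c=np.array([.5222,-.3203,0])+ey*cy
    for z in(.055,.087):
        P=[proj('top',c+ex*a*.013+ey*b*.007+[0,0,z]) for a,b in((1,1),(1,-1),(-1,-1),(-1,1))]
        cv2.polylines(t,[np.array([[(u-330)*12,(v-170)*12] for u,v in P],np.int32)],1,col,1)
cv2.imwrite('pics/d5t.png',t)
E
```

```text
(no output)
```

View pics/d5.png

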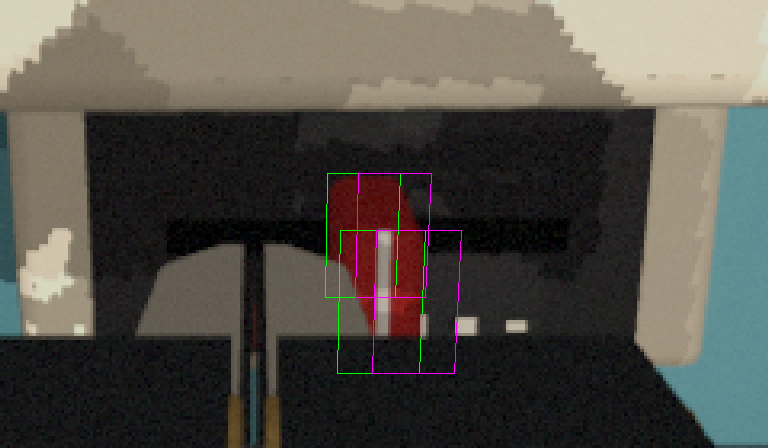

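View pics/d5t.png

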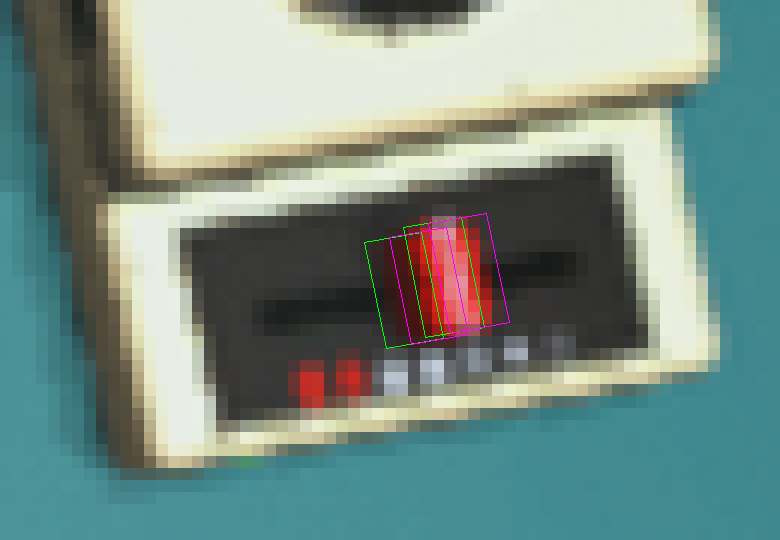

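```bash
python3 - <<'E'
from h import *
s=robot.read_state(); p=s['tool_pos']
ex=np.array([.979,.203,0]);ey=np.array([-.203,.979,0])
im=cv2.imread('pics/s5.png'); k=7;x0,y0=130,205
b=cv2.resize(im[y0:y0+80,x0:x0+105],None,fx=k,fy=k,interpolation=0)
def dr(Q,col): cv2.polylines(b,[np.array([[(u-x0+.5)*k,(v-y0+.5)*k] for u,v in [proj('scene',q) for q in Q]],np.int32)],1,col,1)
c=np.array([.5222,-.3203,0])-ey*.002
for z in(.055,.087): dr([c+ex*a*.013+ey*d*.007+[0,0,z] for a,d in((1,1),(1,-1),(-1,-1),(-1,1))],(0,255,0))
dr([p+ex*a*.0075+ey*d*.0175 for a,d in((1,1),(1,-1),(-1,-1),(-1,1))],(255,0,255))
dr([p,p+[0,0,.06]],(255,0,255))
cv2.imwrite('pics/d6.png',b)
E
```

```text
(no output)
```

View pics/d6.png

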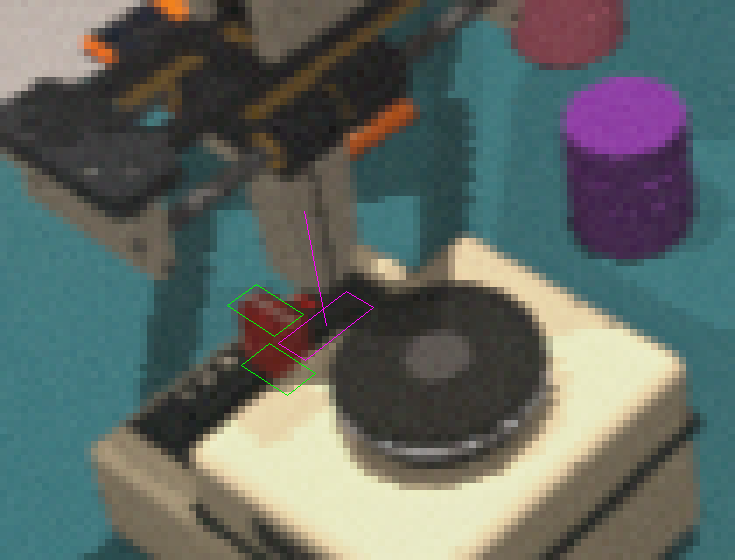

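The fingers shut above the slide grip: both the wrist and scene views put the visible fingertips about 20 mm above the reported TCP. So I'll push the slide with closed fingers from its -y side, probing the height by force.

Emit:
send_rows([
  {"wx": 0, "wy": 0, "wz": 0, "dx": 0, "dy": 0, "dz": 3, "fingers": 255},
  {"wx": 0, "wy": 0, "wz": 0, "dx": 0.2, "dy": -2, "dz": 0.5, "fingers": 255},
  {"wx": 0, "wy": 0, "wz": 0, "dx": 0.3, "dy": -2, "dz": 0, "fingers": 255},
  {"wx": 0, "wy": 0, "wz": 0, "dx": 0.3, "dy": -2, "dz": 0, "fingers": 255},
  {"wx": 0, "wy": 0, "wz": 0, "dx": 0, "dy": 0, "dz": 0, "fingers": 255},
  {"wx": 0, "wy": 0, "wz": 0, "dx": 0, "dy": 0, "dz": 0, "fingers": 255},
])

```text
t: 4.32
tool_pos: [0.5293, -0.3604, 0.0992]
orientation: [-3.124, -0.322, 0.002]
force: [-1.0, 0.4, 0.0]
opening: 0.0003
```

```bash
python3 - <<'E'
from h import *
plan(.5303,-.3597,.063,101.7)
s=robot.read_state();E=wristE(s);p=s['tool_pos'];print(proj('wrist',p,E))
snap('wrist','w7.png')
E
```

```text
t 4.32 pos [ 0.5293 -0.3604  0.0992] yaw -78.2 q6 0.69 open 0.0003 F [-1.   0.4  0. ]
delta cm [ 0.1   0.07 -3.62] norm 3.62 rows>= 1 dyaw -0.001 rows 1 tilt [-0.0012 -0.0015 -0.    ]
[260.3037991  222.97159674]
```

View pics/w7.png

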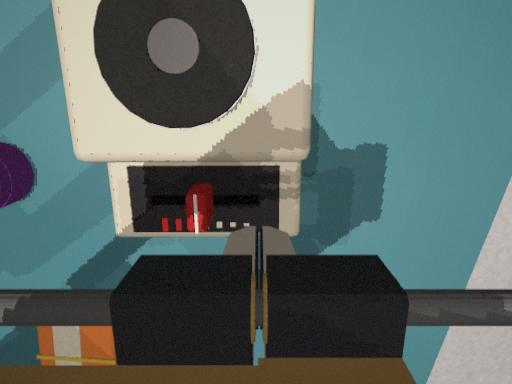

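Emit:
send_rows([
  {"wx": 0, "wy": 0, "wz": 0, "dx": 0, "dy": 0, "dz": -2, "fingers": 255},
  {"wx": 0, "wy": 0, "wz": 0, "dx": 0, "dy": 0, "dz": -1.6, "fingers": 255},
  {"wx": 0, "wy": 0, "wz": 0, "dx": 0, "dy": 0, "dz": -0.6, "fingers": 255},
  {"wx": 0, "wy": 0, "wz": 0, "dx": 0, "dy": 0, "dz": 0, "fingers": 255},
  {"wx": 0, "wy": 0, "wz": 0, "dx": 0, "dy": 0, "dz": 0, "fingers": 255},
])

```text
t: 4.78
tool_pos: [0.5293, -0.3572, 0.0564]
orientation: [-3.123, -0.325, 0.002]
force: [1.1, -1.4, 0.4]
opening: 0.0006
```

```bash
python3 - <<'E'
from h import *
plan(.5303,-.3597,.063,101.7)
a=snap('scene','s8.png')[180:320,100:260]
s=robot.read_state();print(proj('scene',s['tool_pos']))
cv2.imwrite('pics/c8.png',cv2.resize(a,None,fx=4,fy=4)[:,:,::-1])
E
```

```text
t 4.78 pos [ 0.5293 -0.3572  0.0564] yaw -78.1 q6 0.69 open 0.0006 F [ 1.1 -1.4  0.4]
delta cm [ 0.1  -0.25  0.66] norm 0.71 rows>= 1 dyaw -0.003 rows 1 tilt [-0.0016 -0.0014 -0.    ]
[158.65015823 264.8386105 ]
```

View pics/c8.png

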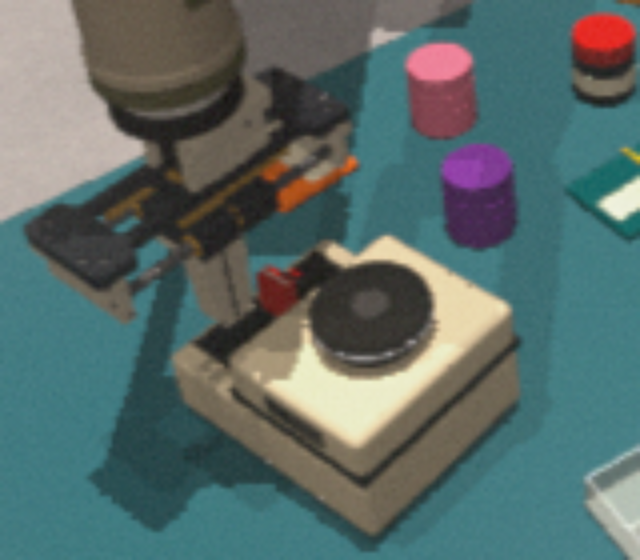

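Emit:
send_rows([
  {"wx": 0, "wy": 0, "wz": 0, "dx": 0, "dy": -0.3, "dz": -0.3, "fingers": 255},
  {"wx": 0, "wy": 0, "wz": 0, "dx": 0, "dy": 0, "dz": -0.3, "fingers": 255},
])

```text
t: 5.0
tool_pos: [0.5305, -0.3608, 0.0526]
orientation: [3.124, 0.326, 0.002]
force: [0.5, 0.3, 0.1]
opening: 0.0003
```

Emit:
send_rows([
  {"wx": 0, "wy": 0, "wz": 0, "dx": 0, "dy": 0, "dz": -0.3, "fingers": 255},
  {"wx": 0, "wy": 0, "wz": 0, "dx": 0, "dy": 0, "dz": 0, "fingers": 255},
])

```text
t: 5.17
tool_pos: [0.5309, -0.3611, 0.0498]
orientation: [3.123, 0.326, 0.003]
force: [0.4, 0.2, -0.2]
opening: 0.0005
```

Emit:
send_rows([
  {"wx": 0, "wy": 0, "wz": 0, "dx": 0, "dy": 0, "dz": -0.4, "fingers": 255},
  {"wx": 0, "wy": 0, "wz": 0, "dx": 0, "dy": 0, "dz": -0.4, "fingers": 255},
])

```text
t: 5.33
tool_pos: [0.5318, -0.362, 0.0429]
orientation: [3.122, 0.326, 0.006]
force: [-0.2, -0.1, -0.8]
opening: 0.0006
```

Emit:
send_rows([
  {"wx": 0, "wy": 0, "wz": 0, "dx": 0, "dy": 0, "dz": -0.3, "fingers": 255},
  {"wx": 0, "wy": 0, "wz": 0, "dx": 0, "dy": 0, "dz": 0, "fingers": 255},
])

```text
t: 5.5
tool_pos: [0.5312, -0.3617, 0.0384]
orientation: [3.123, 0.325, 0.004]
force: [0.3, 0.4, -0.5]
opening: 0.0004
```

```bash
python3 - <<'E'
from h import *
plan(.5303,-.3597,.063,101.7)
snap('wrist','w9.png')
a=snap('scene','s9.png')[180:320,100:260]
cv2.imwrite('pics/c9.png',cv2.resize(a,None,fx=4,fy=4)[:,:,::-1])
E
```

```text
t 5.5 pos [ 0.5312 -0.3617  0.0384] yaw -78.1 q6 0.69 open 0.0004 F [ 0.3  0.4 -0.5]
delta cm [-0.09  0.2   2.46] norm 2.47 rows>= 1 dyaw -0.003 rows 1 tilt [0.0018 0.0028 0.    ]
```

View pics/c9.png

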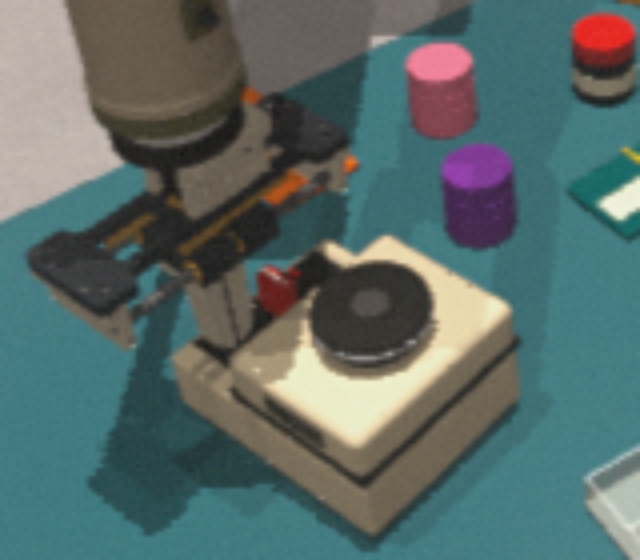

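View pics/w9.png

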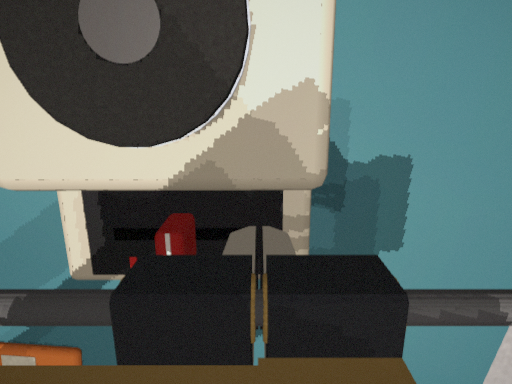

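Emit:
send_rows([
  {"wx": 0, "wy": 0, "wz": 0, "dx": 0, "dy": 0, "dz": -0.3, "fingers": 255},
  {"wx": 0, "wy": 0, "wz": 0, "dx": 0, "dy": 0, "dz": 0, "fingers": 255},
])

```text
t: 5.77
tool_pos: [0.5316, -0.3619, 0.036]
orientation: [3.122, 0.325, 0.005]
force: [0.0, -0.6, -1.1]
opening: 0.0007
```

Emit:
send_rows([
  {"wx": 0, "wy": 0, "wz": 0, "dx": 0, "dy": 0, "dz": -0.3, "fingers": 255},
])

```text
t: 5.85
tool_pos: [0.5322, -0.3623, 0.0337]
orientation: [3.121, 0.325, 0.007]
force: [0.5, 0.5, -0.4]
opening: 0.0004
```

Emit:
send_rows([
  {"wx": 0, "wy": 0, "wz": 0, "dx": 0, "dy": 0, "dz": -0.3, "fingers": 255},
])

```text
t: 5.93
tool_pos: [0.5322, -0.3624, 0.0306]
orientation: [3.121, 0.325, 0.007]
force: [0.5, 0.4, -0.5]
opening: 0.0003
```

Emit:
send_rows([
  {"wx": 0, "wy": 0, "wz": 0, "dx": -0.2, "dy": 0.8, "dz": 0, "fingers": 255},
  {"wx": 0, "wy": 0, "wz": 0, "dx": -0.2, "dy": 0.8, "dz": 0, "fingers": 255},
  {"wx": 0, "wy": 0, "wz": 0, "dx": -0.2, "dy": 0.8, "dz": 0, "fingers": 255},
  {"wx": 0, "wy": 0, "wz": 0, "dx": -0.2, "dy": 0.8, "dz": 0, "fingers": 255},
])

```text
t: 6.27
tool_pos: [0.5236, -0.329, 0.0296]
orientation: [3.121, 0.323, 0.007]
force: [2.3, -1.1, -0.7]
opening: 0.0008
```

```bash
python3 - <<'E'
from h import *
plan(.521,-.315,.030,101.7)
snap('wrist','w10.png')
E
```

```text
t 6.27 pos [ 0.5236 -0.329   0.0296] yaw -78.2 q6 0.72 open 0.0008 F [ 2.3 -1.1 -0.7]
delta cm [-0.26  1.4   0.04] norm 1.43 rows>= 1 dyaw -0.002 rows 1 tilt [0.0038 0.0051 0.    ]
```

View pics/w10.png

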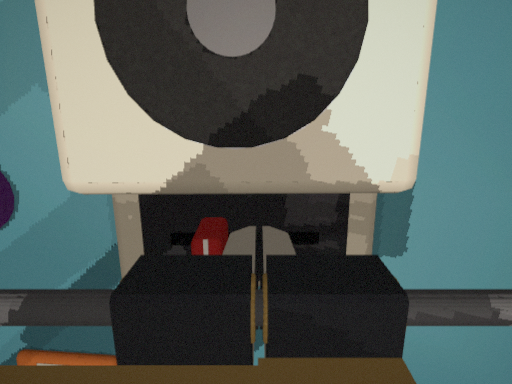

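The slide is moving left. Its base is at u≈195–228 and the slot spans 171–318.

Emit:
send_rows([
  {"wx": 0, "wy": 0, "wz": 0, "dx": -0.1, "dy": 0.5, "dz": 0, "fingers": 255},
  {"wx": 0, "wy": 0, "wz": 0, "dx": -0.1, "dy": 0.5, "dz": 0, "fingers": 255},
])

```text
t: 6.48
tool_pos: [0.5209, -0.3165, 0.0298]
orientation: [3.121, 0.325, 0.006]
force: [-0.2, -1.1, -1.3]
opening: 0.0004
```

Emit:
send_rows([
  {"wx": 0, "wy": 0, "wz": 0, "dx": -0.1, "dy": 0.4, "dz": 0, "fingers": 255},
])

```text
t: 6.57
tool_pos: [0.5204, -0.3139, 0.0302]
orientation: [3.116, 0.325, 0.008]
force: [7.7, -27.2, -18.1]
opening: 0.0003
```

Emit:
send_rows([
  {"wx": 0, "wy": 0, "wz": 0, "dx": -0.1, "dy": 0.4, "dz": 0, "fingers": 255},
])

```text
t: 6.65
tool_pos: [0.5205, -0.3143, 0.0305]
orientation: [3.108, 0.324, 0.013]
force: [10.0, -31.6, -22.3]
opening: 0.0005
```

```bash
python3 - <<'E'
from h import *
plan(.521,-.315,.030,101.7)
snap('wrist','w11.png')
E
```

```text
t 6.65 pos [ 0.5205 -0.3143  0.0305] yaw -78.1 q6 0.74 open 0.0005 F [ 10.  -31.6 -22.3]
delta cm [ 0.05 -0.07 -0.05] norm 0.1 rows>= 1 dyaw -0.003 rows 1 tilt [0.0163 0.0098 0.    ]
```

View pics/w11.png

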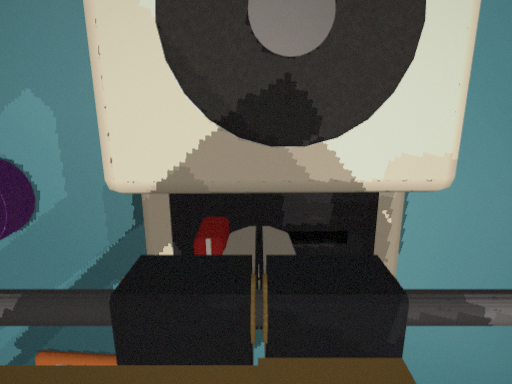

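Emit:
send_rows([
  {"wx": 0.016, "wy": 0.01, "wz": 0, "dx": 0.1, "dy": -0.8, "dz": 0, "fingers": 255},
  {"wx": 0, "wy": 0, "wz": 0, "dx": 0.1, "dy": -0.4, "dz": 1, "fingers": 255},
  {"wx": 0, "wy": 0, "wz": 0, "dx": 0, "dy": 0, "dz": 3, "fingers": 255},
  {"wx": 0, "wy": 0, "wz": 0, "dx": 0, "dy": 0, "dz": 4, "fingers": 255},
  {"wx": 0, "wy": 0, "wz": 0, "dx": 0, "dy": 0, "dz": 4, "fingers": 0},
  {"wx": 0, "wy": 0, "wz": 0, "dx": 0, "dy": 0, "dz": 4, "fingers": 0},
  {"wx": 0, "wy": 0, "wz": 0, "dx": 0, "dy": 0, "dz": 2, "fingers": 0},
  {"wx": 0, "wy": 0, "wz": 0, "dx": 0, "dy": 2, "dz": 0, "fingers": 0},
  {"wx": 0, "wy": 0, "wz": 0, "dx": 0, "dy": 3, "dz": 0, "fingers": 0},
])

```text
t: 7.45
tool_pos: [0.5172, -0.2747, 0.2207]
orientation: [-3.124, -0.316, 0.004]
force: [0.9, -1.0, -0.0]
opening: 0.0292
```

```bash
python3 - <<'E'
from loc import *
plan(.6449,.0422,.2,90)
snap('wrist','w12.png'); im=snap('top','t12.png')
K,i=info('wrist');T=np.array(i['tool_from_camera']);Ei=np.linalg.inv(T)
for x in(0,.0075,.012):
  for z in(0,-.01,-.02,-.03): print(x,z,proj('wrist',[x,0,z],Ei).round(1))
for n,(a,b) in {'y':(20,35),'g':(45,80),'r':(0,6)}.items():
    for o in blobs(im,a,b):
        if 150<o[1]<400: print(n,o,onz('top',*o[0],.06).round(4))
E
```

```text
t 7.45 pos [ 0.5172 -0.2747  0.2207] yaw -78.4 q6 0.79 open 0.0292 F [ 0.9 -1.  -0. ]
delta cm [12.77 31.69 -2.07] norm 34.23 rows>= 9 dyaw -0.202 rows 2 tilt [-0.0011 -0.0027 -0.    ]
0 0 [260.3 223. ]
0 -0.01 [260.4 229. ]
0 -0.02 [260.5 235.7]
0 -0.03 [260.6 243.1]
0.0075 0 [260.3 211.2]
0.0075 -0.01 [260.4 216.8]
0.0075 -0.02 [260.5 222.9]
0.0075 -0.03 [260.6 229.6]
0.012 0 [260.3 204.1]
0.012 -0.01 [260.4 209.3]
0.012 -0.02 [260.5 215. ]
0.012 -0.03 [260.6 221.4]
y (array([238.6, 147.4]), np.int32(272), 238.5, 147.5, 9.3) [0.6449 0.0422 0.06  ]
y (array([192.7, 258.6]), np.int32(287), 193.3, 258.8, 13.4) [0.3263 0.159  0.06  ]
g (array([277.4, 143.5]), np.int32(273), 277.3, 143.6, 9.4) [ 0.6602 -0.0689  0.06  ]
r (array([264.8, 103.7]), np.int32(197), 265.5, 104.0, 13.0) [ 0.7767 -0.0295  0.06  ]
r (array([238.1, 225. ]), np.int32(276), 238.1, 224.9, 9.3) [0.4232 0.0361 0.06  ]
```

View pics/w12.png

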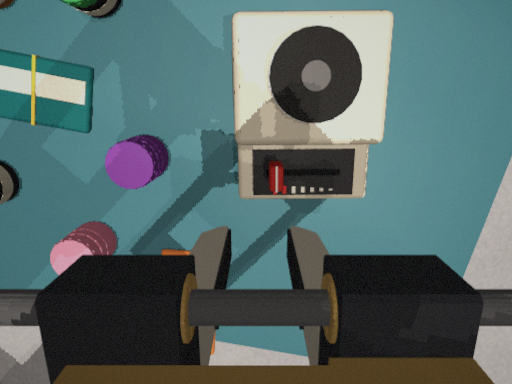

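View pics/t12.png

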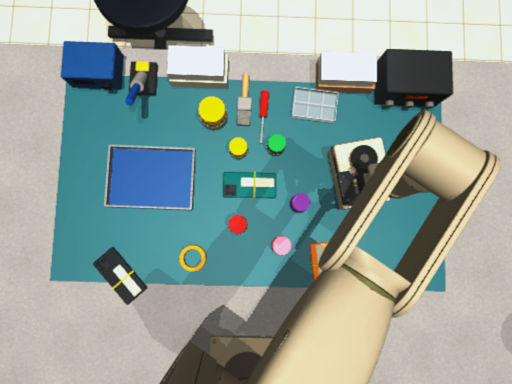

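The slide is at full, against its left stop. Next is the flux jar.

Emit:
send_rows([
  {"wx": 0, "wy": 0, "wz": -0.1, "dx": 1.3, "dy": 3.2, "dz": 0, "fingers": 0},
  {"wx": 0, "wy": 0, "wz": -0.1, "dx": 1.3, "dy": 3.2, "dz": 0, "fingers": 0},
  {"wx": 0, "wy": 0, "wz": 0, "dx": 1.3, "dy": 3.2, "dz": 0, "fingers": 0},
  {"wx": 0, "wy": 0, "wz": 0, "dx": 1.3, "dy": 3.2, "dz": 0, "fingers": 0},
  {"wx": 0, "wy": 0, "wz": 0, "dx": 1.3, "dy": 3.2, "dz": 0, "fingers": 0},
  {"wx": 0, "wy": 0, "wz": 0, "dx": 1.3, "dy": 3.2, "dz": 0, "fingers": 0},
  {"wx": 0, "wy": 0, "wz": 0, "dx": 1.3, "dy": 3.2, "dz": 0, "fingers": 0},
  {"wx": 0, "wy": 0, "wz": 0, "dx": 1.3, "dy": 3.2, "dz": 0, "fingers": 0},
  {"wx": 0, "wy": 0, "wz": 0, "dx": 1.3, "dy": 3.2, "dz": 0, "fingers": 0},
  {"wx": 0, "wy": 0, "wz": 0, "dx": 0.5, "dy": 1.5, "dz": 0, "fingers": 0},
  {"wx": 0, "wy": 0, "wz": 0, "dx": 0, "dy": 0, "dz": 0, "fingers": 0},
])

```text
t: 8.47
tool_pos: [0.639, 0.0481, 0.2242]
orientation: [-3.138, 0.004, 0.006]
force: [0.4, 0.4, 0.9]
opening: 0.0932
```

```bash
python3 - <<'E'
from loc import *
plan(.6449,.0422,.16,90)
s=robot.read_state();E=wristE(s);im=snap('wrist','w13.png')
for n,(a,b) in {'y':(20,35),'g':(45,80)}.items():
    for o in blobs(im,a,b,amin=300): print(n,o,onz('wrist',*o[0],.06,E).round(4),onz('wrist',o[2],o[3],.06,E).round(4))
E
```

```text
t 8.47 pos [0.639  0.0481 0.2242] yaw -90.2 q6 1.57 open 0.0932 F [0.4 0.4 0.9]
delta cm [ 0.59 -0.59 -6.42] norm 6.48 rows>= 2 dyaw 0.003 rows 1 tilt [-0.0036 -0.0035 -0.    ]
y (array([178.8,  56.8]), np.int32(5795), 178.1, 57.5, 45.8) [0.7513 0.1278 0.06  ] [0.7506 0.1286 0.06  ]
y (array([262.7, 158.5]), np.int32(1874), 262.8, 158.1, 25.0) [0.6499 0.0453 0.06  ] [0.6504 0.0452 0.06  ]
g (array([368.8, 145.5]), np.int32(1886), 368.0, 145.4, 25.9) [ 0.6634 -0.0661  0.06  ] [ 0.6635 -0.0653  0.06  ]
```

View pics/w13.png

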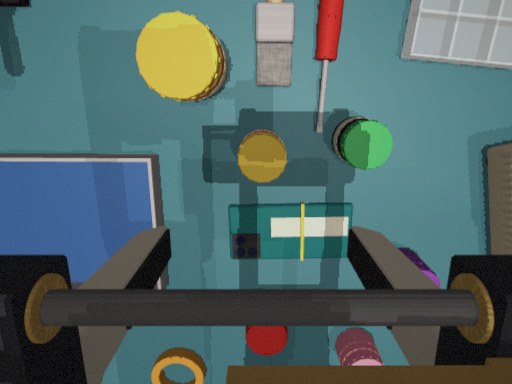

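Emit:
send_rows([
  {"wx": -0.003, "wy": -0.003, "wz": 0, "dx": 0.9, "dy": -0.4, "dz": -3, "fingers": 0},
  {"wx": 0, "wy": 0, "wz": 0, "dx": 0, "dy": 0, "dz": -4, "fingers": 0},
  {"wx": 0, "wy": 0, "wz": 0, "dx": 0, "dy": 0, "dz": -4, "fingers": 0},
  {"wx": 0, "wy": 0, "wz": 0, "dx": 0, "dy": 0, "dz": -3, "fingers": 0},
  {"wx": 0, "wy": 0, "wz": 0, "dx": 0, "dy": 0, "dz": -1, "fingers": 0},
  {"wx": 0, "wy": 0, "wz": 0, "dx": 0, "dy": 0, "dz": 0, "fingers": 0},
])

```text
t: 9.02
tool_pos: [0.6473, 0.0357, 0.0743]
orientation: [3.139, -0.009, 0.01]
force: [-0.1, -0.2, -0.1]
opening: 0.093
```

```bash
python3 - <<'E'
from loc import *
plan(.6485,.0445,.03,90)
s=robot.read_state();E=wristE(s);im=snap('wrist','w14.png')
for n,(a,b) in {'y':(20,35)}.items():
    for o in blobs(im,a,b,amin=300): print(n,o,onz('wrist',*o[0],.06,E).round(4),onz('wrist',o[2],o[3],.06,E).round(4))
E
```

```text
t 9.02 pos [0.6473 0.0357 0.0743] yaw -90.3 q6 1.55 open 0.093 F [-0.1 -0.2 -0.1]
delta cm [ 0.12  0.88 -4.43] norm 4.52 rows>= 2 dyaw 0.006 rows 1 tilt [0.0027 0.0063 0.    ]
y (array([89.6, 53.2]), np.int32(16347), 86.4, 43.0, 87.7) [0.7458 0.133  0.06  ] [0.7512 0.1341 0.06  ]
y (array([244.7, 208.8]), np.int32(5050), 244.8, 208.2, 41.1) [0.6517 0.0456 0.06  ] [0.6521 0.0455 0.06  ]
```

View pics/w14.png

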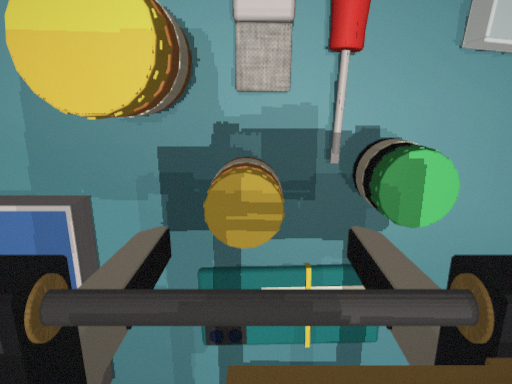

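Emit:
send_rows([
  {"wx": 0.003, "wy": 0.006, "wz": 0, "dx": 0.3, "dy": 0.9, "dz": 0, "fingers": 0},
  {"wx": 0, "wy": 0, "wz": 0, "dx": 0, "dy": 0, "dz": -2, "fingers": 0},
  {"wx": 0, "wy": 0, "wz": 0, "dx": 0, "dy": 0, "dz": -2, "fingers": 0},
  {"wx": 0, "wy": 0, "wz": 0, "dx": 0, "dy": 0, "dz": -1, "fingers": 0},
  {"wx": 0, "wy": 0, "wz": 0, "dx": 0, "dy": 0, "dz": 0, "fingers": 0},
])

```text
t: 9.48
tool_pos: [0.6604, 0.0446, 0.0388]
orientation: [-3.14, 0.013, -0.03]
force: [0.1, -0.7, -0.5]
opening: 0.0931
```

```bash
python3 - <<'E'
from loc import *
plan(.650,.045,-.01,90)
im=snap('scene','s15.png')
cv2.imwrite('pics/c15.png',cv2.resize(im[130:290,220:400],None,fx=4,fy=3.7)[:,:,::-1])
E
```

```text
t 9.48 pos [0.6604 0.0446 0.0388] yaw -90.5 q6 1.57 open 0.0931 F [ 0.1 -0.7 -0.5]
delta cm [-1.04  0.04 -4.88] norm 4.99 rows>= 2 dyaw 0.008 rows 1 tilt [-0.0009  0.0188  0.    ]
```

View pics/c15.png

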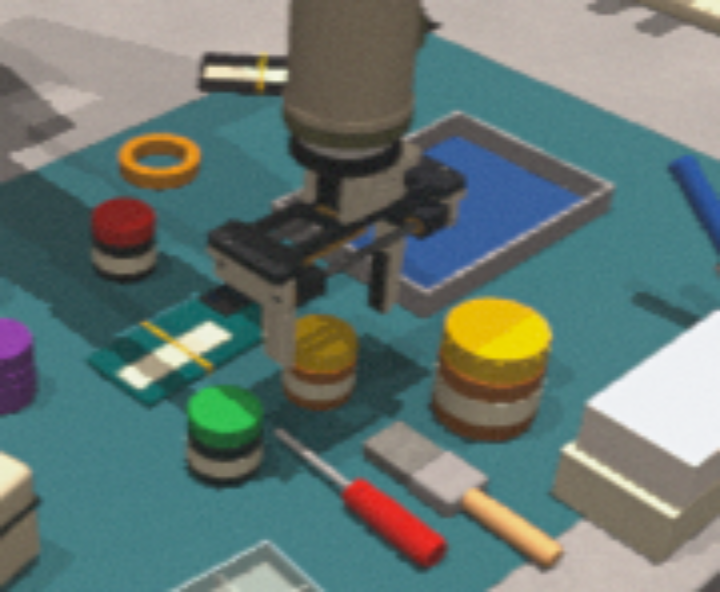

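Emit:
send_rows([
  {"wx": 0, "wy": 0.019, "wz": 0, "dx": -1.1, "dy": 0, "dz": -1, "fingers": 0},
  {"wx": 0, "wy": 0, "wz": 0, "dx": -0.1, "dy": 0, "dz": -1.5, "fingers": 0},
  {"wx": 0, "wy": 0.003, "wz": 0, "dx": -0.1, "dy": 0, "dz": -1, "fingers": 0},
  {"wx": 0, "wy": 0, "wz": 0, "dx": 0, "dy": 0, "dz": 0, "fingers": 0},
])

```text
t: 9.87
tool_pos: [0.651, 0.045, 0.0087]
orientation: [-3.141, 0.012, -0.007]
force: [-0.3, -0.8, -1.3]
opening: 0.093
```

```bash
python3 - <<'E'
from loc import *
plan(.650,.045,-.01,90)
E
```

```text
t 9.87 pos [0.651  0.045  0.0087] yaw -90.4 q6 1.57 open 0.093 F [-0.3 -0.8 -1.3]
delta cm [-0.1  -0.   -1.87] norm 1.87 rows>= 1 dyaw 0.008 rows 1 tilt [-0.001   0.0047  0.    ]
```

Emit:
send_rows([
  {"wx": 0, "wy": 0.005, "wz": 0, "dx": -0.1, "dy": 0, "dz": -0.6, "fingers": 0},
  {"wx": 0, "wy": 0, "wz": 0, "dx": 0, "dy": 0, "dz": -0.6, "fingers": 0},
])

```text
t: 10.03
tool_pos: [0.6503, 0.045, -0.0035]
orientation: [-3.141, 0.012, -0.0]
force: [-0.5, -0.1, 0.2]
opening: 0.0931
```

Emit:
send_rows([
  {"wx": 0, "wy": 0, "wz": 0, "dx": 0, "dy": 0, "dz": -0.6, "fingers": 0},
  {"wx": 0, "wy": 0, "wz": 0, "dx": 0, "dy": 0, "dz": 0, "fingers": 0},
])

```text
t: 10.2
tool_pos: [0.6492, 0.045, -0.0119]
orientation: [-3.141, 0.012, 0.003]
force: [-0.2, 0.1, -0.3]
opening: 0.0927
```

```bash
python3 - <<'E'
from loc import *
plan(.650,.045,-.01,90)
snap('wrist','w16.png')
im=snap('scene','s16.png')
cv2.imwrite('pics/c16.png',cv2.resize(im[170:270,250:350],None,fx=6,fy=6)[:,:,::-1])
E
```

```text
t 10.2 pos [ 0.6492  0.045  -0.0119] yaw -90.5 q6 1.57 open 0.0927 F [-0.2  0.1 -0.3]
delta cm [ 0.08 -0.    0.19] norm 0.2 rows>= 1 dyaw 0.008 rows 1 tilt [-0.001  -0.0021 -0.    ]
```

View pics/c16.png

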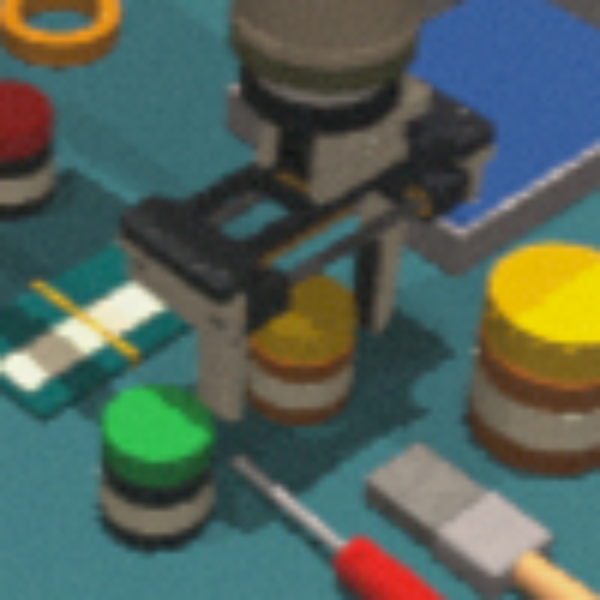

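View pics/w16.png

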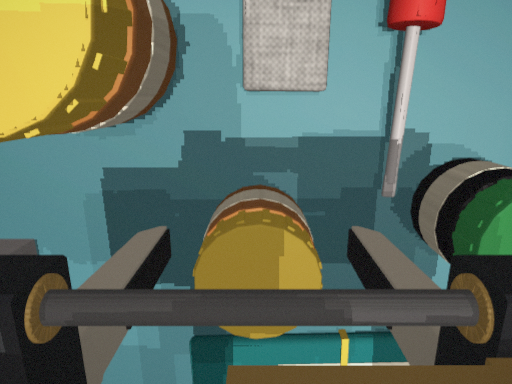

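The fingers straddle the flux jar, centred near column 258 and with the tips close to the base. I'll close on it now.

Emit:
send_rows([
  {"wx": 0, "wy": 0, "wz": 0, "dx": 0.1, "dy": 0, "dz": 0.1, "fingers": 255},
  {"wx": 0, "wy": 0, "wz": 0, "dx": 0, "dy": 0, "dz": 0, "fingers": 255},
  {"wx": 0, "wy": 0, "wz": 0, "dx": 0, "dy": 0, "dz": 0, "fingers": 255},
  {"wx": 0, "wy": 0, "wz": 0, "dx": 0, "dy": 0, "dz": 0, "fingers": 255},
], newtons=45)

```text
t: 10.63
tool_pos: [0.6525, 0.0449, -0.0078]
orientation: [-3.141, 0.013, -0.003]
force: [-0.2, 0.4, 0.2]
opening: 0.0709
```

Emit:
send_rows([
  {"wx": 0, "wy": 0, "wz": 0, "dx": 0, "dy": 0, "dz": 0, "fingers": 255},
  {"wx": 0, "wy": 0, "wz": 0, "dx": 0, "dy": 0, "dz": 0, "fingers": 255},
  {"wx": 0, "wy": 0, "wz": 0, "dx": 0, "dy": 0, "dz": 0, "fingers": 255},
])

```text
t: 10.88
tool_pos: [0.6531, 0.045, -0.007]
orientation: [-3.14, 0.013, -0.005]
force: [0.1, 0.5, -1.4]
opening: 0.0534
```

```bash
python3 - <<'E'
from loc import *
plan(.650,.045,-.01,90)
E
```

```text
t 10.88 pos [ 0.6531  0.045  -0.007 ] yaw -90.5 q6 1.57 open 0.0534 F [ 0.1  0.5 -1.4]
delta cm [-0.31  0.   -0.3 ] norm 0.44 rows>= 1 dyaw 0.008 rows 1 tilt [-0.0011  0.0032  0.    ]
```

Emit:
send_rows([
  {"wx": 0, "wy": 0, "wz": 0, "dx": 0, "dy": 0, "dz": 0, "fingers": 255},
  {"wx": 0, "wy": 0.003, "wz": 0, "dx": 0, "dy": 0, "dz": 1, "fingers": 255},
  {"wx": 0, "wy": 0, "wz": 0, "dx": 0, "dy": 0, "dz": 2, "fingers": 255},
  {"wx": 0, "wy": 0, "wz": 0, "dx": 0, "dy": 0, "dz": 3, "fingers": 255},
  {"wx": 0, "wy": 0, "wz": 0, "dx": 0, "dy": 0, "dz": 3, "fingers": 255},
  {"wx": 0, "wy": 0, "wz": 0, "dx": 0, "dy": 0, "dz": 3, "fingers": 255},
  {"wx": 0, "wy": 0, "wz": 0, "dx": 0, "dy": 0, "dz": 3, "fingers": 255},
  {"wx": 0, "wy": 0, "wz": 0, "dx": 0, "dy": 0, "dz": 2, "fingers": 255},
  {"wx": 0, "wy": 0, "wz": 0, "dx": 0, "dy": 0, "dz": 0, "fingers": 255},
])

```text
t: 11.63
tool_pos: [0.6458, 0.045, 0.1692]
orientation: [-3.14, 0.013, 0.019]
force: [0.8, -0.3, -0.5]
opening: 0.0531
```

```bash
python3 - <<'E'
from loc import *
plan(.615,-.302,.17,90)
im=snap('wrist','w17.png'); s=robot.read_state(); E=wristE(s)
for o in blobs(im,20,35,amin=300): print(o,onz('wrist',*o[0],s['tool_pos'][2]+.067,E).round(4))
# pad from w2
import cv2
E2=None
snap('scene','s17.png')
E
```

```text
t 11.63 pos [0.6458 0.045  0.1692] yaw -90.5 q6 1.57 open 0.0531 F [ 0.8 -0.3 -0.5]
delta cm [ -3.08 -34.7    0.08] norm 34.84 rows>= 9 dyaw 0.008 rows 1 tilt [-0.0011 -0.0118 -0.    ]
(array([157.6,  56.8]), np.int32(8490), 160.0, 55.5, 55.7) [0.7332 0.0804 0.2343]
(array([259.6, 257.7]), np.int32(7373), 260.0, 276.2, 62.3) [0.656  0.0454 0.2343]
(array([260.3, 331.4]), np.int32(606), 260.5, 327.5, 34.5) [0.6204 0.0454 0.2343]
```

View pics/w17.png

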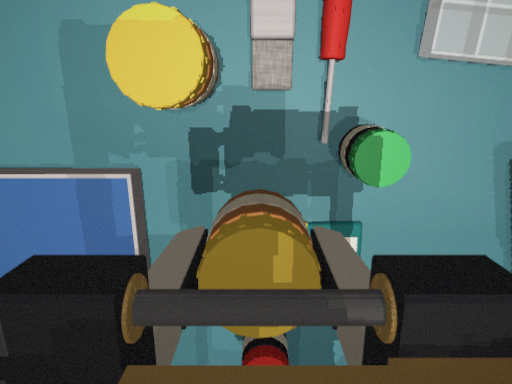

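View pics/s17.png

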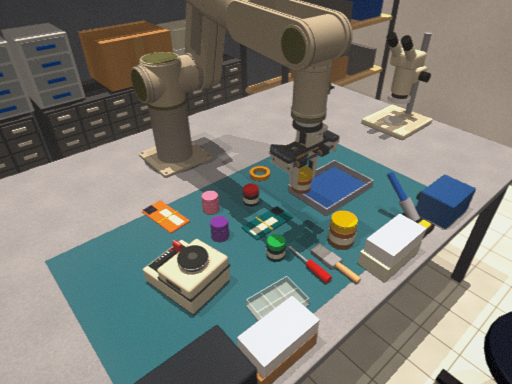

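```bash
python3 - <<'E'
from loc import *
K,i=info('wrist');T=np.array(i['tool_from_camera']);Ei=np.linalg.inv(T)
# tool frame: cap top at z=-.067
for v in(213,274,335):
    o,d=ray('wrist',260,v,Ei); q=o+d*(-.067-o[2])/d[2]; print(v,q.round(4))
print([proj('wrist',[x,0,-.067],Ei).round(0) for x in(-.026,0,.026)])
E
```

```text
213 [ 0.0289 -0.0005 -0.067 ]
274 [ 0.0021 -0.0004 -0.067 ]
335 [-0.0275 -0.0004 -0.067 ]
[array([261., 332.]), array([261., 279.]), array([261., 220.])]
```

Emit:
send_rows([
  {"wx": 0, "wy": -0.012, "wz": 0.008, "dx": -0.3, "dy": -2, "dz": 0.2, "fingers": 255},
  {"wx": 0, "wy": 0, "wz": 0, "dx": -0.3, "dy": -3.6, "dz": 0, "fingers": 255},
  {"wx": 0, "wy": 0, "wz": 0, "dx": -0.3, "dy": -3.6, "dz": 0, "fingers": 255},
  {"wx": 0, "wy": 0, "wz": 0, "dx": -0.3, "dy": -3.6, "dz": 0, "fingers": 255},
  {"wx": 0, "wy": 0, "wz": 0, "dx": -0.3, "dy": -3.6, "dz": 0, "fingers": 255},
  {"wx": 0, "wy": 0, "wz": 0, "dx": -0.3, "dy": -3.6, "dz": 0, "fingers": 255},
  {"wx": 0, "wy": 0, "wz": 0, "dx": -0.3, "dy": -3.6, "dz": 0, "fingers": 255},
  {"wx": 0, "wy": 0, "wz": 0, "dx": -0.3, "dy": -3.6, "dz": 0, "fingers": 255},
  {"wx": 0, "wy": 0, "wz": 0, "dx": -0.3, "dy": -3, "dz": 0, "fingers": 255},
  {"wx": 0, "wy": 0, "wz": 0, "dx": -0.2, "dy": -2, "dz": 0, "fingers": 255},
  {"wx": 0, "wy": 0, "wz": 0, "dx": 0, "dy": -1, "dz": 0, "fingers": 255},
  {"wx": 0, "wy": 0, "wz": 0, "dx": 0, "dy": 0, "dz": 0, "fingers": 255},
])

```text
t: 12.73
tool_pos: [0.5927, -0.2928, 0.1286]
orientation: [-3.121, -0.009, 0.08]
force: [-0.7, -0.3, -1.8]
opening: 0.0535
```

```bash
python3 - <<'E'
from loc import *
plan(.615,-.3015,.13,90)
im=snap('wrist','w18.png'); s=robot.read_state(); E=wristE(s)
print(proj('wrist',[.615,-.302,.122],E))
E
```

```text
t 12.73 pos [ 0.5927 -0.2928  0.1286] yaw -89.7 q6 1.04 open 0.0535 F [-0.7 -0.3 -1.8]
delta cm [ 2.23 -0.87  0.14] norm 2.4 rows>= 1 dyaw -0.005 rows 1 tilt [-0.0194 -0.0511 -0.    ]
[278.17672673 184.39917944]
```

View pics/w18.png

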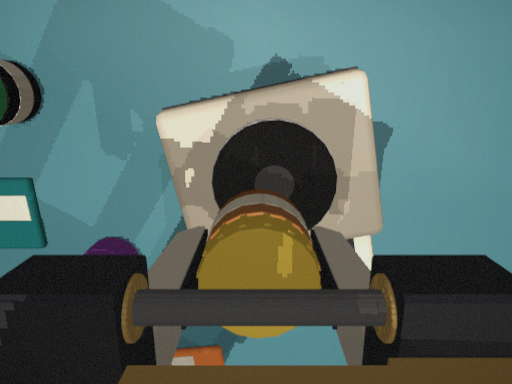

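Emit:
send_rows([
  {"wx": -0.01, "wy": -0.026, "wz": 0, "dx": 0.5, "dy": -0.2, "dz": 1, "fingers": 255},
  {"wx": -0.01, "wy": -0.026, "wz": 0, "dx": 0.8, "dy": -0.4, "dz": 1, "fingers": 255},
  {"wx": 0, "wy": 0, "wz": 0, "dx": 0.8, "dy": -0.3, "dz": 0, "fingers": 255},
  {"wx": 0, "wy": 0, "wz": 0, "dx": 0, "dy": 0, "dz": 0, "fingers": 255},
])

```text
t: 13.12
tool_pos: [0.616, -0.2945, 0.1483]
orientation: [-3.14, -0.018, -0.007]
force: [0.7, 0.2, -1.2]
opening: 0.0535
```

```bash
python3 - <<'E'
from loc import *
plan(.6155,-.301,.13,90)
im=snap('wrist','w19.png'); s=robot.read_state(); E=wristE(s)
print(proj('wrist',[.615,-.302,.122],E))
E
```

```text
t 13.12 pos [ 0.616  -0.2945  0.1483] yaw -89.3 q6 1.04 open 0.0535 F [ 0.7  0.2 -1.2]
delta cm [-0.05 -0.65 -1.83] norm 1.94 rows>= 1 dyaw -0.011 rows 1 tilt [-0.0017  0.0042  0.    ]
[271.2387098  210.63028333]
```

View pics/w19.png

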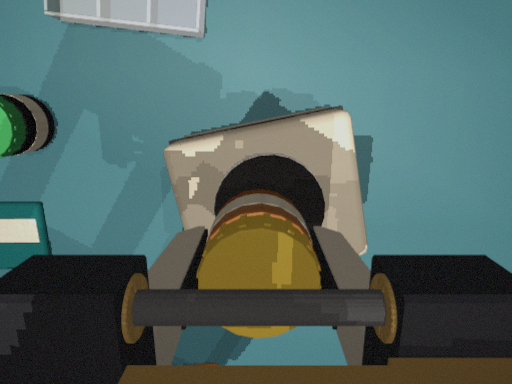

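Emit:
send_rows([
  {"wx": 0, "wy": 0.004, "wz": -0.01, "dx": -0.05, "dy": -0.6, "dz": 0, "fingers": 255},
  {"wx": 0, "wy": 0, "wz": 0, "dx": 0, "dy": -0.1, "dz": -1, "fingers": 255},
  {"wx": 0, "wy": 0, "wz": 0, "dx": 0, "dy": 0, "dz": -1, "fingers": 255},
  {"wx": 0, "wy": 0, "wz": 0, "dx": 0, "dy": 0, "dz": 0, "fingers": 255},
])

```text
t: 13.5
tool_pos: [0.6173, -0.2997, 0.1304]
orientation: [3.141, 0.007, 0.008]
force: [0.2, 0.0, -3.1]
opening: 0.0534
```

```bash
python3 - <<'E'
from loc import *
plan(.6155,-.301,.115,90)
E
```

```text
t 13.5 pos [ 0.6173 -0.2997  0.1304] yaw -89.7 q6 1.04 open 0.0534 F [ 0.2  0.  -3.1]
delta cm [-0.18 -0.13 -1.54] norm 1.55 rows>= 1 dyaw -0.004 rows 1 tilt [0.001  0.0053 0.    ]
```

Emit:
send_rows([
  {"wx": 0, "wy": 0.004, "wz": 0, "dx": -0.15, "dy": -0.1, "dz": -0.8, "fingers": 255},
  {"wx": 0, "wy": 0, "wz": 0, "dx": 0, "dy": 0, "dz": -0.4, "fingers": 255},
  {"wx": 0, "wy": 0, "wz": 0, "dx": 0, "dy": 0, "dz": 0, "fingers": 255},
])

```text
t: 13.75
tool_pos: [0.6144, -0.3002, 0.1149]
orientation: [-3.141, -0.007, 0.003]
force: [0.6, -1.6, 0.8]
opening: 0.0533
```

```bash
python3 - <<'E'
from loc import *
plan(.6155,-.301,.115,90)
snap('wrist','w20.png')
im=snap('scene','s20.png')
cv2.imwrite('pics/c20.png',cv2.resize(im[190:320,120:250],None,fx=4.5,fy=4.5)[:,:,::-1])
E
```

```text
t 13.75 pos [ 0.6144 -0.3002  0.1149] yaw -89.8 q6 1.04 open 0.0533 F [ 0.6 -1.6  0.8]
delta cm [ 0.11 -0.08  0.01] norm 0.14 rows>= 1 dyaw -0.004 rows 1 tilt [-0.0006 -0.0018 -0.    ]
```

View pics/c20.png

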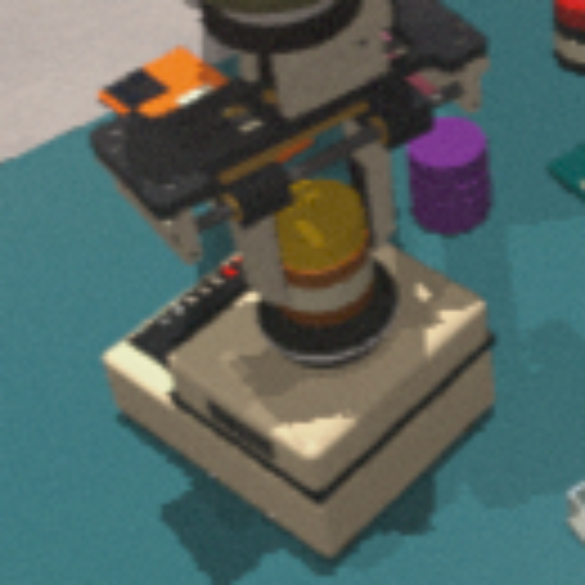

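View pics/w20.png

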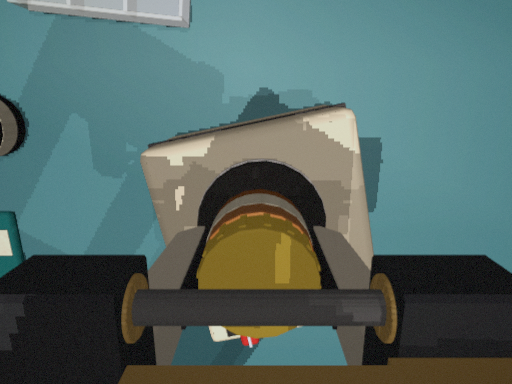

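The jar is centred on the pad. Now I press.

Emit:
send_rows([
  {"wx": 0, "wy": 0, "wz": 0, "dx": 0.1, "dy": -0.05, "dz": -0.4, "fingers": 255},
  {"wx": 0, "wy": 0, "wz": 0, "dx": 0, "dy": 0, "dz": -0.4, "fingers": 255},
], newtons=55)

```text
t: 14.02
tool_pos: [0.6164, -0.3013, 0.1097]
orientation: [3.141, 0.007, 0.001]
force: [-4.2, 2.6, 7.2]
opening: 0.0532
```

Emit:
send_rows([
  {"wx": 0, "wy": 0, "wz": 0, "dx": 0, "dy": 0, "dz": -0.3, "fingers": 255},
  {"wx": 0, "wy": 0, "wz": 0, "dx": 0, "dy": 0, "dz": -0.3, "fingers": 255},
])

```text
t: 14.18
tool_pos: [0.6166, -0.3013, 0.1068]
orientation: [3.14, 0.007, 0.002]
force: [-13.7, 6.1, 23.9]
opening: 0.0532
```

Emit:
send_rows([
  {"wx": 0, "wy": 0, "wz": 0, "dx": -0.1, "dy": 0.05, "dz": -0.25, "fingers": 255},
  {"wx": 0, "wy": 0, "wz": 0, "dx": 0, "dy": 0, "dz": -0.25, "fingers": 255},
  {"wx": 0, "wy": 0, "wz": 0, "dx": 0, "dy": 0, "dz": -0.25, "fingers": 255},
  {"wx": 0, "wy": 0, "wz": 0, "dx": 0, "dy": 0, "dz": -0.25, "fingers": 255},
])

```text
t: 14.52
tool_pos: [0.6178, -0.3019, 0.107]
orientation: [3.137, 0.007, 0.013]
force: [-6.3, 3.7, 12.9]
opening: 0.0529
```

```bash
python3 - <<'E'
from loc import *
plan(.6155,-.301,.107,90)
im=snap('scene','s21.png');snap('wrist','w21.png')
cv2.imwrite('pics/c21.png',cv2.resize(im[190:320,120:250],None,fx=4.5,fy=4.5)[:,:,::-1])
E
```

```text
t 14.52 pos [ 0.6178 -0.3019  0.107 ] yaw -89.7 q6 1.04 open 0.0529 F [-6.3  3.7 12.9]
delta cm [-0.23  0.09  0.  ] norm 0.25 rows>= 1 dyaw -0.005 rows 1 tilt [0.0049 0.0085 0.    ]
```

View pics/c21.png

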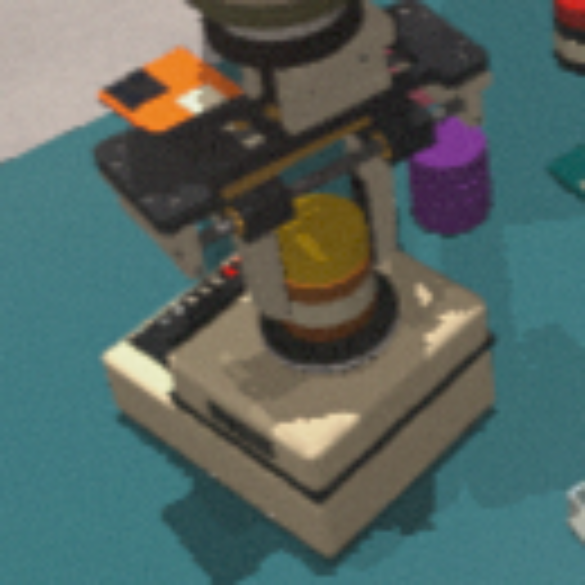

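Emit:
send_rows([
  {"wx": 0.004, "wy": 0.008, "wz": 0, "dx": -0.15, "dy": 0.05, "dz": -0.35, "fingers": 255},
  {"wx": 0, "wy": 0.002, "wz": 0, "dx": -0.05, "dy": 0, "dz": -0.35, "fingers": 255},
  {"wx": 0, "wy": 0.002, "wz": 0, "dx": -0.05, "dy": 0, "dz": -0.35, "fingers": 255},
  {"wx": 0, "wy": 0.002, "wz": 0, "dx": -0.05, "dy": 0, "dz": -0.35, "fingers": 255},
  {"wx": 0, "wy": 0.002, "wz": 0, "dx": -0.05, "dy": 0, "dz": -0.35, "fingers": 255},
])

```text
t: 15.03
tool_pos: [0.6187, -0.3025, 0.1069]
orientation: [3.135, 0.008, 0.008]
force: [-8.5, 4.3, 15.9]
opening: 0.0533
```

```bash
python3 - <<'E'
from loc import *
plan(.6155,-.301,.107,90)
E
```

```text
t 15.03 pos [ 0.6187 -0.3025  0.1069] yaw -89.7 q6 1.04 open 0.0533 F [-8.5  4.3 15.9]
delta cm [-0.32  0.15  0.01] norm 0.36 rows>= 1 dyaw -0.005 rows 1 tilt [0.0063 0.0051 0.    ]
```

Emit:
send_rows([
  {"wx": 0.004, "wy": 0.004, "wz": 0, "dx": -0.15, "dy": 0.06, "dz": -0.4, "fingers": 255},
  {"wx": 0.002, "wy": 0.002, "wz": 0, "dx": -0.12, "dy": 0.05, "dz": -0.4, "fingers": 255},
  {"wx": 0.002, "wy": 0.002, "wz": 0, "dx": -0.12, "dy": 0.05, "dz": -0.4, "fingers": 255},
  {"wx": 0.002, "wy": 0.002, "wz": 0, "dx": -0.12, "dy": 0.05, "dz": -0.4, "fingers": 255},
  {"wx": 0.002, "wy": 0.002, "wz": 0, "dx": -0.12, "dy": 0.05, "dz": -0.4, "fingers": 255},
  {"wx": 0.002, "wy": 0.002, "wz": 0, "dx": -0.12, "dy": 0.05, "dz": -0.4, "fingers": 255},
  {"wx": 0.002, "wy": 0.002, "wz": 0, "dx": -0.12, "dy": 0.05, "dz": -0.4, "fingers": 255},
  {"wx": 0.002, "wy": 0.002, "wz": 0, "dx": -0.12, "dy": 0.05, "dz": -0.4, "fingers": 255},
])

```text
t: 15.7
tool_pos: [0.619, -0.3025, 0.1069]
orientation: [3.139, 0.01, 0.024]
force: [-5.9, 3.7, 17.2]
opening: 0.0532
```

```bash
python3 - <<'E'
from loc import *
plan(.6155,-.301,.107,90)
E
```

```text
t 15.7 pos [ 0.619  -0.3025  0.1069] yaw -89.6 q6 1.03 open 0.0532 F [-5.9  3.7 17.2]
delta cm [-0.35  0.15  0.01] norm 0.38 rows>= 1 dyaw -0.006 rows 1 tilt [0.002  0.0151 0.    ]
```

Emit:
send_rows([
  {"wx": 0, "wy": 0.006, "wz": 0, "dx": -0.12, "dy": 0.05, "dz": -0.4, "fingers": 255},
  {"wx": 0, "wy": 0.006, "wz": 0, "dx": -0.12, "dy": 0.05, "dz": -0.4, "fingers": 255},
  {"wx": 0, "wy": 0.006, "wz": 0, "dx": -0.12, "dy": 0.05, "dz": -0.4, "fingers": 255},
  {"wx": 0, "wy": 0.006, "wz": 0, "dx": -0.12, "dy": 0.05, "dz": -0.4, "fingers": 255},
  {"wx": 0, "wy": 0.006, "wz": 0, "dx": -0.12, "dy": 0.05, "dz": -0.4, "fingers": 255},
  {"wx": 0, "wy": 0.006, "wz": 0, "dx": -0.12, "dy": 0.05, "dz": -0.4, "fingers": 255},
  {"wx": 0, "wy": 0.006, "wz": 0, "dx": -0.12, "dy": 0.05, "dz": -0.4, "fingers": 255},
  {"wx": 0, "wy": 0.006, "wz": 0, "dx": -0.12, "dy": 0.05, "dz": -0.4, "fingers": 255},
  {"wx": 0, "wy": 0.006, "wz": 0, "dx": -0.12, "dy": 0.05, "dz": -0.4, "fingers": 255},
  {"wx": 0, "wy": 0.006, "wz": 0, "dx": -0.12, "dy": 0.05, "dz": -0.4, "fingers": 255},
  {"wx": 0, "wy": 0.006, "wz": 0, "dx": -0.12, "dy": 0.05, "dz": -0.4, "fingers": 255},
  {"wx": 0, "wy": 0.006, "wz": 0, "dx": -0.12, "dy": 0.05, "dz": -0.4, "fingers": 255},
])

```text
t: 16.7
tool_pos: [0.6184, -0.3027, 0.1073]
orientation: [3.119, 0.011, -0.029]
force: [-7.8, 3.5, 18.6]
opening: 0.0529
```

```bash
python3 - <<'E'
from loc import *
plan(.6155,-.301,.107,90)
im=snap('scene','s22.png');snap('wrist','w22.png')
cv2.imwrite('pics/c22.png',cv2.resize(im[190:320,120:250],None,fx=4.5,fy=4.5)[:,:,::-1])
E
```

```text
t 16.7 pos [ 0.6184 -0.3027  0.1073] yaw -89.6 q6 1.06 open 0.0529 F [-7.8  3.5 18.6]
delta cm [-0.29  0.17 -0.03] norm 0.34 rows>= 1 dyaw -0.007 rows 1 tilt [ 0.0228 -0.0184  0.    ]
```

View pics/c22.png

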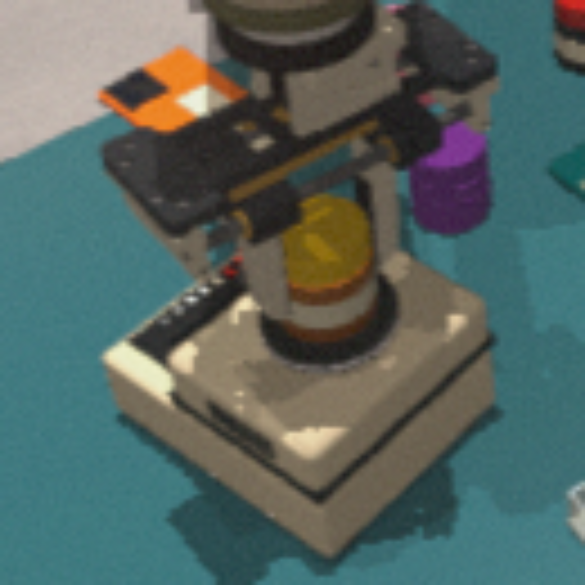

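Emit:
send_rows([
  {"wx": 0.01, "wy": -0.008, "wz": 0, "dx": -0.12, "dy": 0.05, "dz": -0.4, "fingers": 255},
  {"wx": 0.01, "wy": -0.008, "wz": 0, "dx": -0.12, "dy": 0.05, "dz": -0.4, "fingers": 255},
  {"wx": 0.003, "wy": 0.002, "wz": 0, "dx": -0.12, "dy": 0.05, "dz": -0.4, "fingers": 255},
  {"wx": 0.003, "wy": 0.002, "wz": 0, "dx": -0.12, "dy": 0.05, "dz": -0.4, "fingers": 255},
  {"wx": 0.003, "wy": 0.002, "wz": 0, "dx": -0.12, "dy": 0.05, "dz": -0.4, "fingers": 255},
  {"wx": 0.003, "wy": 0.002, "wz": 0, "dx": -0.12, "dy": 0.05, "dz": -0.4, "fingers": 255},
  {"wx": 0.003, "wy": 0.002, "wz": 0, "dx": -0.12, "dy": 0.05, "dz": -0.4, "fingers": 255},
  {"wx": 0.003, "wy": 0.002, "wz": 0, "dx": -0.12, "dy": 0.05, "dz": -0.4, "fingers": 255},
  {"wx": 0.003, "wy": 0.002, "wz": 0, "dx": -0.12, "dy": 0.05, "dz": -0.4, "fingers": 255},
])

```text
t: 17.55
tool_pos: [0.6192, -0.3025, 0.1069]
orientation: [-3.138, -0.013, -0.025]
force: [-7.4, 4.8, 17.8]
opening: 0.0529
```

Emit:
send_rows([
  {"wx": 0, "wy": 0, "wz": 0, "dx": 0, "dy": 0, "dz": 0.5, "fingers": 255},
  {"wx": 0, "wy": 0, "wz": 0, "dx": 0, "dy": 0, "dz": 1.5, "fingers": 255},
  {"wx": 0, "wy": 0, "wz": 0, "dx": 0, "dy": 0, "dz": 3, "fingers": 255},
  {"wx": 0, "wy": 0, "wz": 0, "dx": 0, "dy": 0, "dz": 3, "fingers": 255},
])

```text
t: 17.88
tool_pos: [0.616, -0.3008, 0.1829]
orientation: [-3.133, -0.013, -0.013]
force: [0.6, -0.1, -1.2]
opening: 0.0531
```

```bash
python3 - <<'E'
from loc import *
plan(.555,.20,.17,90)
im=snap('wrist','w23.png')
K,i=info('wrist');T=np.array(i['tool_from_camera']);Ei=np.linalg.inv(T)
for x in (-.026,0,.026):
  print(proj('wrist',[x,0,-.067],Ei))
E
```

```text
t 17.88 pos [ 0.616  -0.3008  0.1829] yaw -89.5 q6 1.03 open 0.0531 F [ 0.6 -0.1 -1.2]
delta cm [-6.1  50.08 -1.29] norm 50.46 rows>= 13 dyaw -0.008 rows 1 tilt [-0.0081  0.0082  0.    ]
[260.9659504  332.09582255]
[261.04724792 278.7366271 ]
[261.13670201 220.02390359]
```

View pics/w23.png

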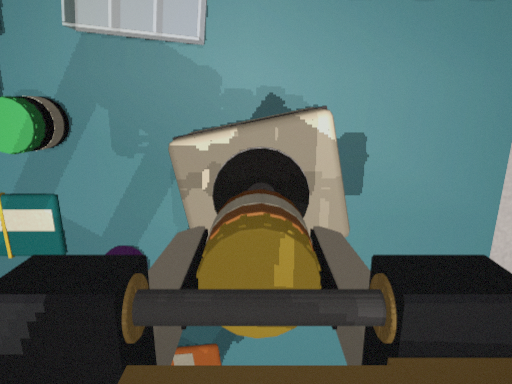

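Emit:
send_rows([
  {"wx": -0.008, "wy": 0.008, "wz": -0.008, "dx": -0.3, "dy": 2, "dz": 0.3, "fingers": 255},
  {"wx": 0, "wy": 0, "wz": 0, "dx": -0.3, "dy": 3.6, "dz": 0.2, "fingers": 255},
  {"wx": 0, "wy": 0, "wz": 0, "dx": -0.3, "dy": 3.6, "dz": 0.2, "fingers": 255},
  {"wx": 0, "wy": 0, "wz": 0, "dx": -0.3, "dy": 3.6, "dz": 0.2, "fingers": 255},
  {"wx": 0, "wy": 0, "wz": 0, "dx": -0.3, "dy": 3.6, "dz": 0.2, "fingers": 255},
  {"wx": 0, "wy": 0, "wz": 0, "dx": -0.3, "dy": 3.6, "dz": 0.2, "fingers": 255},
  {"wx": 0, "wy": 0, "wz": 0, "dx": -0.3, "dy": 3.6, "dz": 0.2, "fingers": 255},
  {"wx": 0, "wy": 0, "wz": 0, "dx": -0.3, "dy": 3.6, "dz": 0.2, "fingers": 255},
  {"wx": 0, "wy": 0, "wz": 0, "dx": -0.3, "dy": 3.6, "dz": 0.2, "fingers": 255},
  {"wx": 0, "wy": 0, "wz": 0, "dx": -0.3, "dy": 3.6, "dz": 0.2, "fingers": 255},
])

```text
t: 18.77
tool_pos: [0.589, 0.0441, 0.2155]
orientation: [3.128, -0.021, 0.035]
force: [0.4, 0.6, -1.6]
opening: 0.053
```

```bash
python3 - <<'E'
from loc import *
plan(.556,.345,.17,90)
E
```

```text
t 18.77 pos [0.589  0.0441 0.2155] yaw -90.8 q6 1.58 open 0.053 F [ 0.4  0.6 -1.6]
delta cm [-3.3  30.09 -4.55] norm 30.61 rows>= 8 dyaw 0.013 rows 1 tilt [0.0136 0.0225 0.    ]
```

Emit:
send_rows([
  {"wx": 0.014, "wy": 0.022, "wz": 0.012, "dx": -0.4, "dy": 3.5, "dz": -0.4, "fingers": 255},
  {"wx": 0, "wy": 0, "wz": 0, "dx": -0.4, "dy": 3.6, "dz": -0.4, "fingers": 255},
  {"wx": 0, "wy": 0, "wz": 0, "dx": -0.4, "dy": 3.6, "dz": -0.4, "fingers": 255},
  {"wx": 0, "wy": 0, "wz": 0, "dx": -0.4, "dy": 3.6, "dz": -0.4, "fingers": 255},
  {"wx": 0, "wy": 0, "wz": 0, "dx": -0.4, "dy": 3.6, "dz": -0.4, "fingers": 255},
  {"wx": 0, "wy": 0, "wz": 0, "dx": -0.4, "dy": 3.6, "dz": -0.4, "fingers": 255},
  {"wx": 0, "wy": 0, "wz": 0, "dx": -0.4, "dy": 3, "dz": -0.4, "fingers": 255},
  {"wx": 0, "wy": 0, "wz": 0, "dx": -0.3, "dy": 2, "dz": 0, "fingers": 255},
  {"wx": 0, "wy": 0, "wz": 0, "dx": 0, "dy": 1, "dz": 0, "fingers": 255},
  {"wx": 0, "wy": 0, "wz": 0, "dx": 0, "dy": 0, "dz": 0, "fingers": 255},
])

```text
t: 19.6
tool_pos: [0.5545, 0.3412, 0.1846]
orientation: [-3.137, -0.011, -0.012]
force: [0.6, 0.2, -1.4]
opening: 0.0531
```

```bash
python3 - <<'E'
from loc import *
plan(.556,.345,.05,90)
snap('wrist','w24.png')
im=snap('top','t24.png')
E
```

```text
t 19.6 pos [0.5545 0.3412 0.1846] yaw -89.6 q6 2.04 open 0.0531 F [ 0.6  0.2 -1.4]
delta cm [  0.15   0.38 -13.46] norm 13.46 rows>= 4 dyaw -0.007 rows 1 tilt [-0.0044  0.0077  0.    ]
```

View pics/w24.png

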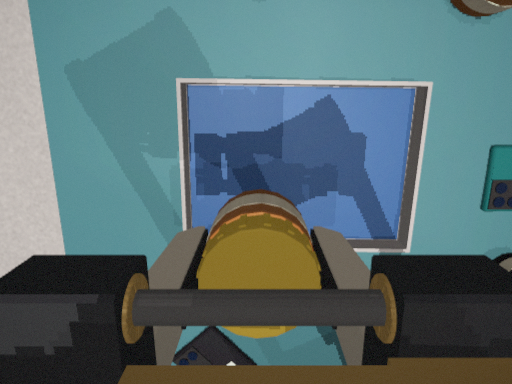

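Emit:
send_rows([
  {"wx": -0.004, "wy": 0.007, "wz": -0.007, "dx": 0.1, "dy": 0.3, "dz": -3, "fingers": 255},
  {"wx": 0, "wy": 0, "wz": 0, "dx": 0, "dy": 0, "dz": -3.5, "fingers": 255},
  {"wx": 0, "wy": 0, "wz": 0, "dx": 0, "dy": 0, "dz": -3.5, "fingers": 255},
  {"wx": 0, "wy": 0, "wz": 0, "dx": 0, "dy": 0, "dz": -2, "fingers": 255},
  {"wx": 0, "wy": 0, "wz": 0, "dx": 0, "dy": 0, "dz": 0, "fingers": 255},
])

```text
t: 20.12
tool_pos: [0.563, 0.3337, 0.0668]
orientation: [-3.14, 0.017, -0.019]
force: [-0.8, 0.6, -2.5]
opening: 0.0527
```

```bash
python3 - <<'E'
from loc import *
plan(.556,.345,-.003,90)
E
```

```text
t 20.12 pos [0.563  0.3337 0.0668] yaw -90.6 q6 2.04 open 0.0527 F [-0.8  0.6 -2.5]
delta cm [-0.7   1.13 -6.98] norm 7.11 rows>= 2 dyaw 0.011 rows 1 tilt [-0.0016  0.0122  0.    ]
```

Emit:
send_rows([
  {"wx": 0, "wy": 0.012, "wz": 0.01, "dx": -0.7, "dy": 1.1, "dz": -1, "fingers": 255},
  {"wx": 0, "wy": 0.002, "wz": 0, "dx": -0.1, "dy": 0, "dz": -1.5, "fingers": 255},
  {"wx": 0, "wy": 0.002, "wz": 0, "dx": -0.1, "dy": 0, "dz": -1.5, "fingers": 255},
  {"wx": 0, "wy": 0.002, "wz": 0, "dx": -0.1, "dy": 0, "dz": -1, "fingers": 255},
  {"wx": 0, "wy": 0, "wz": 0, "dx": 0, "dy": 0, "dz": 0, "fingers": 255},
])

```text
t: 20.53
tool_pos: [0.5562, 0.3426, 0.0172]
orientation: [-3.138, 0.008, 0.004]
force: [-1.3, -0.2, -2.3]
opening: 0.0534
```

```bash
python3 - <<'E'
from loc import *
plan(.556,.345,-.003,90)
E
```

```text
t 20.53 pos [0.5562 0.3426 0.0172] yaw -90.3 q6 2.05 open 0.0534 F [-1.3 -0.2 -2.3]
delta cm [-0.02  0.24 -2.02] norm 2.03 rows>= 1 dyaw 0.005 rows 1 tilt [-0.0034 -0.0024 -0.    ]
```

Emit:
send_rows([
  {"wx": -0.003, "wy": -0.002, "wz": 0, "dx": 0, "dy": 0.2, "dz": -0.8, "fingers": 255},
  {"wx": 0, "wy": 0, "wz": 0, "dx": 0, "dy": 0, "dz": -0.7, "fingers": 255},
])

```text
t: 20.7
tool_pos: [0.5577, 0.3454, 0.0033]
orientation: [-3.14, 0.008, -0.004]
force: [0.1, -1.1, -1.0]
opening: 0.0535
```

Emit:
send_rows([
  {"wx": 0, "wy": 0, "wz": 0, "dx": 0, "dy": 0, "dz": -0.3, "fingers": 255},
  {"wx": 0, "wy": 0, "wz": 0, "dx": 0, "dy": 0, "dz": 0, "fingers": 255},
])

```text
t: 20.87
tool_pos: [0.5572, 0.3455, -0.0013]
orientation: [-3.141, 0.007, -0.003]
force: [-0.2, -0.2, -1.4]
opening: 0.053
```

```bash
python3 - <<'E'
from loc import *
plan(.556,.345,-.003,90)
E
```

```text
t 20.87 pos [ 0.5572  0.3455 -0.0013] yaw -90.3 q6 2.05 open 0.053 F [-0.2 -0.2 -1.4]
delta cm [-0.12 -0.05 -0.17] norm 0.22 rows>= 1 dyaw 0.004 rows 1 tilt [-0.001   0.0019  0.    ]
```

Emit:
send_rows([
  {"wx": 0, "wy": 0, "wz": 0, "dx": -0.1, "dy": 0, "dz": -0.2, "fingers": 255},
  {"wx": 0, "wy": 0, "wz": 0, "dx": 0, "dy": 0, "dz": -0.1, "fingers": 255},
])

```text
t: 21.03
tool_pos: [0.5571, 0.3461, -0.0031]
orientation: [-3.14, 0.006, -0.006]
force: [-5.3, -2.7, 5.2]
opening: 0.053
```

Emit:
send_rows([
  {"wx": 0, "wy": 0, "wz": 0, "dx": 0, "dy": 0, "dz": -0.1, "fingers": 60},
  {"wx": 0, "wy": 0, "wz": 0, "dx": 0, "dy": 0, "dz": 0, "fingers": 60},
  {"wx": 0, "wy": 0, "wz": 0, "dx": 0, "dy": 0, "dz": 0, "fingers": 60},
  {"wx": 0, "wy": 0, "wz": 0, "dx": 0, "dy": 0, "dz": 0, "fingers": 60},
])

```text
t: 21.37
tool_pos: [0.5586, 0.347, -0.002]
orientation: [-3.138, 0.006, -0.011]
force: [-0.4, 0.1, -0.4]
opening: 0.0705
```

```bash
python3 - <<'E'
from loc import *
plan(.556,.345,.1,90)
snap('wrist','w25.png')
E
```

```text
t 21.37 pos [ 0.5586  0.347  -0.002 ] yaw -90.2 q6 2.05 open 0.0705 F [-0.4  0.1 -0.4]
delta cm [-0.26 -0.2  10.2 ] norm 10.21 rows>= 3 dyaw 0.004 rows 1 tilt [-0.0035  0.007   0.    ]
```

View pics/w25.png

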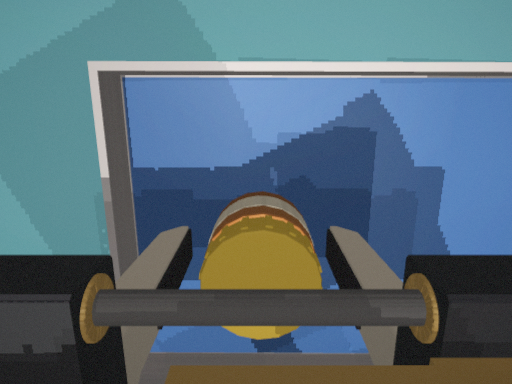

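The flux jar stands upright in the tray. Next is ink. I'll look at the bench again after lifting and turning.

Emit:
send_rows([
  {"wx": 0, "wy": 0.005, "wz": 0, "dx": 0, "dy": 0, "dz": 2, "fingers": 60},
  {"wx": 0, "wy": 0, "wz": 0, "dx": 0, "dy": 0, "dz": 3.5, "fingers": 60},
  {"wx": 0, "wy": 0, "wz": 0, "dx": 0, "dy": 0, "dz": 4, "fingers": 60},
  {"wx": 0, "wy": 0, "wz": 0, "dx": 0, "dy": 0, "dz": 4, "fingers": 60},
  {"wx": 0, "wy": 0, "wz": 0.05, "dx": 0.5, "dy": -2, "dz": 3.5, "fingers": 0},
  {"wx": 0, "wy": 0, "wz": 0.11, "dx": 0.8, "dy": -3, "dz": 2, "fingers": 0},
  {"wx": 0, "wy": 0, "wz": 0.11, "dx": 0.8, "dy": -3, "dz": 0, "fingers": 0},
  {"wx": 0, "wy": 0, "wz": 0.11, "dx": 0.8, "dy": -3, "dz": 0, "fingers": 0},
  {"wx": 0, "wy": 0, "wz": 0.11, "dx": 0.8, "dy": -3, "dz": 0, "fingers": 0},
  {"wx": 0, "wy": 0, "wz": 0.11, "dx": 0.8, "dy": -3, "dz": 0, "fingers": 0},
  {"wx": 0, "wy": 0, "wz": 0.11, "dx": 0.8, "dy": -3, "dz": 0, "fingers": 0},
  {"wx": 0, "wy": 0, "wz": 0.11, "dx": 0.8, "dy": -3, "dz": 0, "fingers": 0},
  {"wx": 0, "wy": 0, "wz": 0.11, "dx": 0.8, "dy": -3, "dz": 0, "fingers": 0},
  {"wx": 0, "wy": 0, "wz": 0.11, "dx": 0.8, "dy": -3, "dz": 0, "fingers": 0},
  {"wx": 0, "wy": 0, "wz": 0.11, "dx": 0.8, "dy": -3, "dz": 0, "fingers": 0},
  {"wx": 0, "wy": 0, "wz": 0.11, "dx": 0.8, "dy": -3, "dz": 0, "fingers": 0},
])

```text
t: 22.75
tool_pos: [0.6495, -0.0138, 0.2006]
orientation: [2.477, 1.929, 0.018]
force: [1.1, -0.2, 1.1]
opening: 0.0929
```

```bash
python3 - <<'E'
from loc import *
plan(.662,-.0675,.17,0)
snap('wrist','w26.png')
im=snap('top','t26.png')
for n,(a,b) in {'y':(20,35),'g':(45,80),'r':(0,6)}.items():
    for o in blobs(im,a,b):
        if 150<o[1]<400: print(n,o,onz('top',*o[0],.06).round(4))
E
```

```text
t 22.75 pos [ 0.6495 -0.0138  0.2006] yaw -14.2 q6 0.14 open 0.0929 F [ 1.1 -0.2  1.1]
delta cm [ 1.25 -5.37 -3.06] norm 6.31 rows>= 2 dyaw 0.247 rows 3 tilt [-0.0057  0.0103  0.    ]
y (array([131.8, 176.6]), np.int32(275), 131.7, 176.6, 9.5) [0.5503 0.3413 0.06  ]
y (array([193.3, 259. ]), np.int32(229), 193.2, 259.3, 12.9) [0.3253 0.1573 0.06  ]
```

View pics/w26.png

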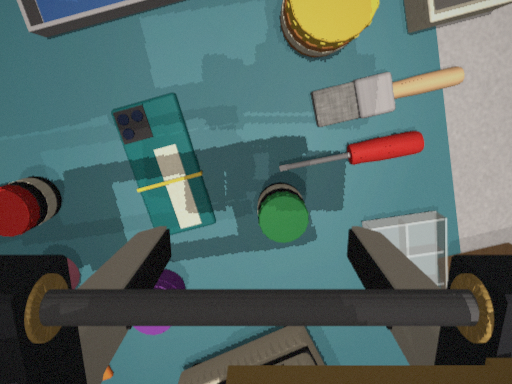

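View pics/t26.png

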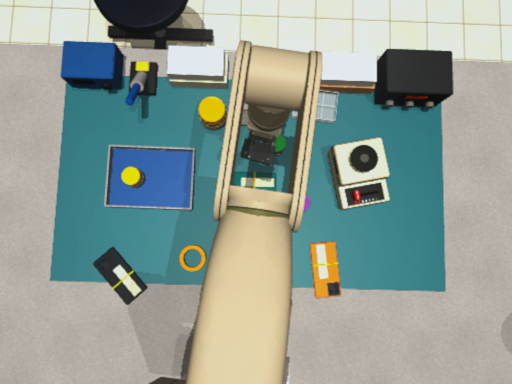

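```bash
python3 - <<'E'
from loc import *
s=robot.read_state();E=wristE(s)
im=cv2.imread('pics/w26.png')[:,:,::-1].copy()
for n,(a,b) in {'g':(45,80)}.items():
    for o in blobs(im,a,b,v=50,amin=300): print(n,o,onz('wrist',*o[0],.06,E).round(4),onz('wrist',o[2],o[3],.06,E).round(4))
E
```

```text
g (array([283.9, 218. ]), np.int32(2018), 283.8, 217.5, 25.9) [ 0.6648 -0.0676  0.06  ] [ 0.6649 -0.067   0.06  ]
```

Emit:
send_rows([
  {"wx": -0.005, "wy": 0.01, "wz": 0.12, "dx": 0.7, "dy": -2.7, "dz": 0, "fingers": 0},
  {"wx": 0, "wy": 0, "wz": 0.12, "dx": 0.7, "dy": -2.4, "dz": -2, "fingers": 0},
  {"wx": 0, "wy": 0, "wz": 0, "dx": 0, "dy": 0, "dz": -3, "fingers": 0},
  {"wx": 0, "wy": 0, "wz": 0, "dx": 0, "dy": 0, "dz": -3, "fingers": 0},
  {"wx": 0, "wy": 0, "wz": 0, "dx": 0, "dy": 0, "dz": -2, "fingers": 0},
  {"wx": 0, "wy": 0, "wz": 0, "dx": 0, "dy": 0, "dz": 0, "fingers": 0},
])

```text
t: 23.35
tool_pos: [0.6664, -0.0708, 0.1007]
orientation: [2.233, 2.202, 0.008]
force: [0.6, 0.4, -1.5]
opening: 0.0931
```

```bash
python3 - <<'E'
from loc import *
plan(.665,-.067,.03,0)
s=robot.read_state();E=wristE(s);im=snap('wrist','w27.png')
for o in blobs(im,45,80,v=50,amin=300): print(o,onz('wrist',*o[0],.06,E).round(4),onz('wrist',o[2],o[3],.06,E).round(4))
E
```

```text
t 23.35 pos [ 0.6664 -0.0708  0.1007] yaw -0.8 q6 -0.17 open 0.0931 F [ 0.6  0.4 -1.5]
delta cm [-0.14  0.38 -7.07] norm 7.08 rows>= 2 dyaw 0.014 rows 1 tilt [0.0007 0.0074 0.    ]
(array([256., 195.]), np.int32(4159), 255.8, 194.4, 37.2) [ 0.6646 -0.0637  0.06  ] [ 0.6645 -0.0632  0.06  ]
```

View pics/w27.png

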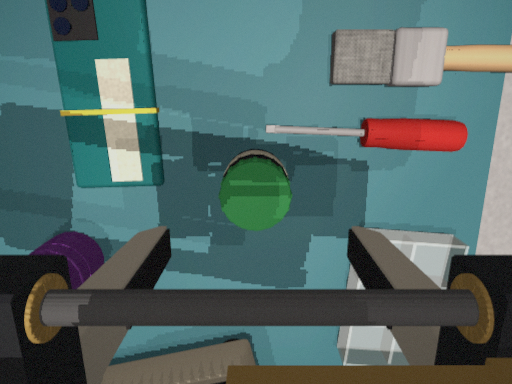

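Emit:
send_rows([
  {"wx": 0, "wy": 0.007, "wz": 0.014, "dx": -0.2, "dy": 0.5, "dz": -1, "fingers": 0},
  {"wx": 0, "wy": 0, "wz": 0, "dx": -0.1, "dy": 0, "dz": -2, "fingers": 0},
  {"wx": 0, "wy": 0, "wz": 0, "dx": -0.1, "dy": 0, "dz": -2, "fingers": 0},
  {"wx": 0, "wy": 0, "wz": 0, "dx": -0.1, "dy": 0, "dz": -1.5, "fingers": 0},
  {"wx": 0, "wy": 0, "wz": 0, "dx": 0, "dy": 0, "dz": -1, "fingers": 0},
  {"wx": 0, "wy": 0, "wz": 0, "dx": 0, "dy": 0, "dz": 0, "fingers": 0},
])

```text
t: 23.9
tool_pos: [0.6683, -0.0616, 0.0356]
orientation: [2.208, 2.217, 0.014]
force: [-0.1, 0.5, -0.5]
opening: 0.093
```

```bash
python3 - <<'E'
from loc import *
plan(.665,-.065,-.008,0)
E
```

```text
t 23.9 pos [ 0.6683 -0.0616  0.0356] yaw 0.2 q6 -0.17 open 0.093 F [-0.1  0.5 -0.5]
delta cm [-0.33 -0.34 -4.36] norm 4.39 rows>= 2 dyaw -0.004 rows 1 tilt [0.0025 0.0156 0.    ]
```

Emit:
send_rows([
  {"wx": 0.002, "wy": 0.016, "wz": 0, "dx": -0.4, "dy": -0.3, "dz": -1, "fingers": 0},
  {"wx": 0, "wy": 0.002, "wz": 0, "dx": -0.1, "dy": 0, "dz": -1.3, "fingers": 0},
  {"wx": 0, "wy": 0.002, "wz": 0, "dx": -0.1, "dy": 0, "dz": -1, "fingers": 0},
  {"wx": 0, "wy": 0, "wz": 0, "dx": 0, "dy": 0, "dz": 0, "fingers": 0},
])

```text
t: 24.23
tool_pos: [0.665, -0.0643, 0.0045]
orientation: [2.215, 2.227, -0.002]
force: [-0.6, 0.4, -0.8]
opening: 0.0927
```

```bash
python3 - <<'E'
from loc import *
plan(.665,-.065,-.008,0)
snap('wrist','w28.png')
E
```

```text
t 24.23 pos [ 0.665  -0.0643  0.0045] yaw 0.3 q6 -0.18 open 0.0927 F [-0.6  0.4 -0.8]
delta cm [-0.   -0.07 -1.25] norm 1.25 rows>= 1 dyaw -0.005 rows 1 tilt [ 0.0013 -0.0001  0.    ]
```

View pics/w28.png

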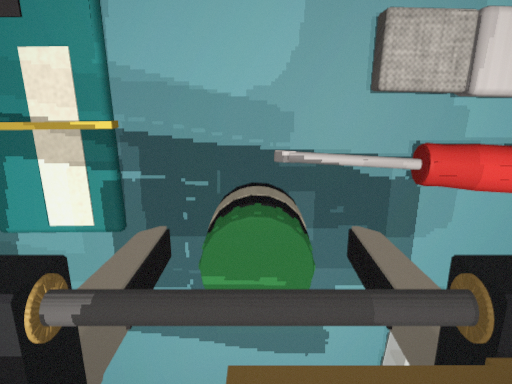

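```bash
python3 - <<'E'
from loc import *
s=robot.read_state();E=wristE(s)
print(onz('wrist',122,225,.009,E),onz('wrist',100,10,.009,E),onz('wrist',390,340,.028,E))
E
```

```text
[ 0.58368272 -0.06383088  0.009     ] [0.58418193 0.05233604 0.009     ] [ 0.74358907 -0.12855254  0.028     ]
```

Emit:
send_rows([
  {"wx": 0, "wy": 0, "wz": 0, "dx": 0, "dy": 0, "dz": -0.7, "fingers": 40},
  {"wx": 0, "wy": 0, "wz": 0, "dx": 0, "dy": 0, "dz": -0.4, "fingers": 70},
  {"wx": 0, "wy": 0, "wz": 0, "dx": 0, "dy": 0, "dz": 0, "fingers": 70},
])

```text
t: 24.53
tool_pos: [0.6666, -0.0647, -0.0054]
orientation: [2.214, 2.225, 0.001]
force: [-0.1, -1.3, -0.1]
opening: 0.0778
```

```bash
python3 - <<'E'
from loc import *
plan(.665,-.065,-.008,0)
E
```

```text
t 24.53 pos [ 0.6666 -0.0647 -0.0054] yaw 0.3 q6 -0.18 open 0.0778 F [-0.1 -1.3 -0.1]
delta cm [-0.16 -0.03 -0.26] norm 0.3 rows>= 1 dyaw -0.005 rows 1 tilt [0.0017 0.0027 0.    ]
```

Emit:
send_rows([
  {"wx": 0, "wy": 0.002, "wz": 0, "dx": -0.15, "dy": 0, "dz": -0.25, "fingers": 255},
  {"wx": 0, "wy": 0, "wz": 0, "dx": 0, "dy": 0, "dz": 0, "fingers": 255},
  {"wx": 0, "wy": 0, "wz": 0, "dx": 0, "dy": 0, "dz": 0, "fingers": 255},
  {"wx": 0, "wy": 0, "wz": 0, "dx": 0, "dy": 0, "dz": 0, "fingers": 255},
  {"wx": 0, "wy": 0, "wz": 0, "dx": 0, "dy": 0, "dz": 0, "fingers": 255},
  {"wx": 0, "wy": 0, "wz": 0, "dx": 0, "dy": 0, "dz": 0, "fingers": 255},
], newtons=55)

```text
t: 25.03
tool_pos: [0.6652, -0.0648, -0.0076]
orientation: [2.214, 2.225, -0.001]
force: [-0.2, 0.3, -1.7]
opening: 0.0531
```

```bash
python3 - <<'E'
from loc import *
plan(.665,-.065,-.008,0)
E
```

```text
t 25.03 pos [ 0.6652 -0.0648 -0.0076] yaw 0.3 q6 -0.18 open 0.0531 F [-0.2  0.3 -1.7]
delta cm [-0.02 -0.02 -0.04] norm 0.05 rows>= 1 dyaw -0.005 rows 1 tilt [0.0018 0.0012 0.    ]
```

Emit:
send_rows([
  {"wx": 0, "wy": 0, "wz": 0, "dx": 0, "dy": 0, "dz": 1, "fingers": 255},
  {"wx": 0, "wy": 0, "wz": 0, "dx": 0, "dy": 0, "dz": 2, "fingers": 255},
  {"wx": 0, "wy": 0, "wz": 0, "dx": 0, "dy": 0, "dz": 3, "fingers": 255},
  {"wx": 0, "wy": 0, "wz": 0, "dx": 0, "dy": 0, "dz": 3, "fingers": 255},
  {"wx": 0, "wy": 0, "wz": 0, "dx": 0, "dy": 0, "dz": 3, "fingers": 255},
  {"wx": 0, "wy": 0, "wz": 0, "dx": 0, "dy": 0, "dz": 3, "fingers": 255},
  {"wx": 0, "wy": 0, "wz": 0, "dx": 0, "dy": 0, "dz": 3, "fingers": 255},
  {"wx": 0, "wy": 0, "wz": 0, "dx": 0, "dy": 0, "dz": 0, "fingers": 255},
])

```text
t: 25.7
tool_pos: [0.6598, -0.0638, 0.1819]
orientation: [-2.214, -2.225, 0.006]
force: [0.5, -0.8, 0.7]
opening: 0.0532
```

```bash
python3 - <<'E'
from loc import *
plan(.6165,-.301,.17,0)
im=snap('wrist','w29.png')
for o in blobs(im,45,80,v=40,amin=300): print(o)
E
```

```text
t 25.7 pos [ 0.6598 -0.0638  0.1819] yaw 0.3 q6 -0.18 open 0.0532 F [ 0.5 -0.8  0.7]
delta cm [ -4.33 -23.72  -1.19] norm 24.14 rows>= 7 dyaw -0.005 rows 1 tilt [ 0.0007 -0.0047  0.    ]
(array([259.8, 256.1]), np.int32(7885), 260.0, 274.3, 63.5)
(array([259.7, 330.6]), np.int32(488), 259.5, 328.0, 32.5)
```

View pics/w29.png

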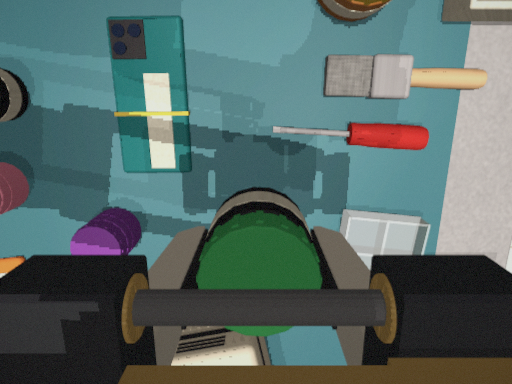

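Emit:
send_rows([
  {"wx": 0, "wy": -0.004, "wz": 0, "dx": -0.3, "dy": -1.5, "dz": 0.1, "fingers": 255},
  {"wx": 0, "wy": 0, "wz": 0, "dx": -0.4, "dy": -2.5, "dz": 0.2, "fingers": 255},
  {"wx": 0, "wy": 0, "wz": 0, "dx": -0.4, "dy": -2.5, "dz": 0.2, "fingers": 255},
  {"wx": 0, "wy": 0, "wz": 0, "dx": -0.4, "dy": -2.5, "dz": 0.2, "fingers": 255},
  {"wx": 0, "wy": 0, "wz": 0, "dx": -0.4, "dy": -2.5, "dz": 0.2, "fingers": 255},
  {"wx": 0, "wy": 0, "wz": 0, "dx": -0.4, "dy": -2.5, "dz": 0.2, "fingers": 255},
  {"wx": 0, "wy": 0, "wz": 0, "dx": -0.4, "dy": -2.5, "dz": 0.2, "fingers": 255},
  {"wx": 0, "wy": 0, "wz": 0, "dx": -0.3, "dy": -2.5, "dz": 0.2, "fingers": 255},
  {"wx": 0, "wy": 0, "wz": 0, "dx": -0.2, "dy": -2, "dz": 0.2, "fingers": 255},
  {"wx": 0, "wy": 0, "wz": 0, "dx": 0, "dy": -1, "dz": 0, "fingers": 255},
  {"wx": 0, "wy": 0, "wz": 0, "dx": 0, "dy": 0, "dz": 0, "fingers": 255},
])

```text
t: 26.67
tool_pos: [0.6136, -0.2964, 0.1832]
orientation: [-2.2, -2.215, 0.016]
force: [0.7, -0.9, -0.4]
opening: 0.0532
```

```bash
python3 - <<'E'
from loc import *
plan(.6165,-.303,.13,0)
im=snap('wrist','w30.png')
E
```

```text
t 26.67 pos [ 0.6136 -0.2964  0.1832] yaw 0.4 q6 -0.53 open 0.0532 F [ 0.7 -0.9 -0.4]
delta cm [ 0.29 -0.66 -5.32] norm 5.37 rows>= 2 dyaw -0.007 rows 1 tilt [-0.0062 -0.0209 -0.    ]
```

View pics/w30.png

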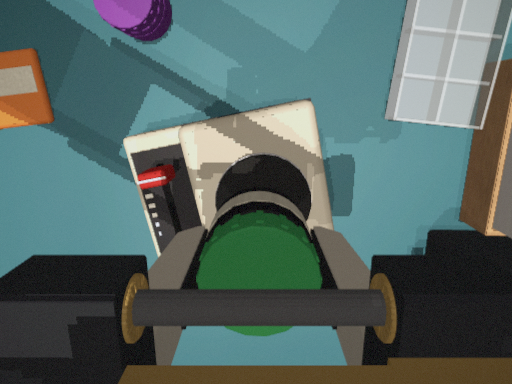

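Emit:
send_rows([
  {"wx": -0.006, "wy": -0.02, "wz": -0.007, "dx": 0.3, "dy": -0.6, "dz": -1, "fingers": 255},
  {"wx": 0, "wy": 0, "wz": 0, "dx": 0, "dy": 0, "dz": -1.5, "fingers": 255},
  {"wx": 0, "wy": 0, "wz": 0, "dx": 0, "dy": 0, "dz": -1.5, "fingers": 255},
  {"wx": 0, "wy": 0, "wz": 0, "dx": 0, "dy": 0, "dz": -1, "fingers": 255},
  {"wx": 0, "wy": 0, "wz": 0, "dx": 0, "dy": 0, "dz": 0, "fingers": 255},
])

```text
t: 27.13
tool_pos: [0.6172, -0.2956, 0.1292]
orientation: [-2.215, -2.223, -0.003]
force: [-0.1, 0.1, -1.3]
opening: 0.0534
```

```bash
python3 - <<'E'
from loc import *
plan(.6165,-.303,.116,0)
E
```

```text
t 27.13 pos [ 0.6172 -0.2956  0.1292] yaw 0.2 q6 -0.53 open 0.0534 F [-0.1  0.1 -1.3]
delta cm [-0.07 -0.74 -1.32] norm 1.51 rows>= 1 dyaw -0.004 rows 1 tilt [-0.0039 -0.0016 -0.    ]
```

Emit:
send_rows([
  {"wx": -0.004, "wy": -0.002, "wz": 0, "dx": -0.1, "dy": -0.7, "dz": -0.4, "fingers": 255},
  {"wx": 0, "wy": 0, "wz": 0, "dx": 0, "dy": -0.1, "dz": -0.6, "fingers": 255},
  {"wx": 0, "wy": 0, "wz": 0, "dx": 0, "dy": 0, "dz": 0, "fingers": 255},
])

```text
t: 27.38
tool_pos: [0.6166, -0.3017, 0.1185]
orientation: [-2.214, -2.228, -0.0]
force: [-0.1, 0.7, -2.4]
opening: 0.0534
```

```bash
python3 - <<'E'
from loc import *
plan(.6165,-.303,.114,0)
im=snap('scene','s31.png');snap('wrist','w31.png')
cv2.imwrite('pics/c31.png',cv2.resize(im[190:320,120:250],None,fx=4.5,fy=4.5)[:,:,::-1])
E
```

```text
t 27.38 pos [ 0.6166 -0.3017  0.1185] yaw 0.4 q6 -0.54 open 0.0534 F [-0.1  0.7 -2.4]
delta cm [-0.01 -0.13 -0.45] norm 0.46 rows>= 1 dyaw -0.007 rows 1 tilt [-0.0005 -0.0002 -0.    ]
```

View pics/c31.png

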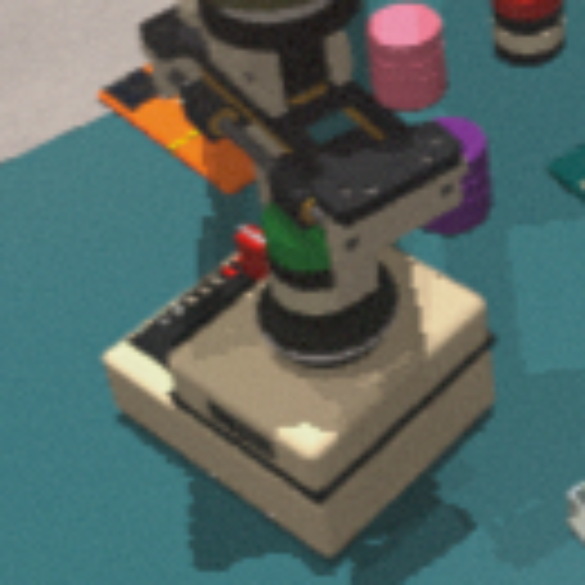

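View pics/w31.png

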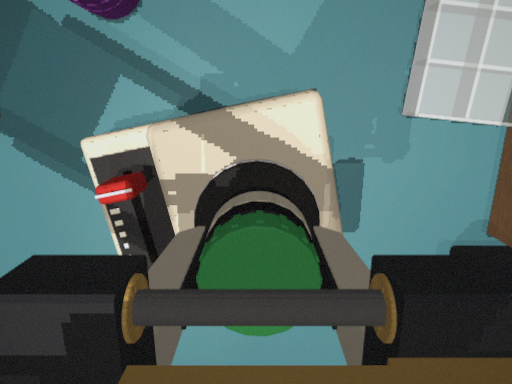

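Ink is centred on the platform. Now I press.

Emit:
send_rows([
  {"wx": 0, "wy": 0, "wz": 0, "dx": 0, "dy": -0.1, "dz": -0.4, "fingers": 255},
  {"wx": 0, "wy": 0, "wz": 0, "dx": 0, "dy": 0, "dz": -0.5, "fingers": 255},
  {"wx": 0, "wy": 0, "wz": 0, "dx": -0.05, "dy": 0, "dz": -0.5, "fingers": 255},
  {"wx": 0, "wy": 0, "wz": 0, "dx": -0.1, "dy": 0.05, "dz": -0.4, "fingers": 255},
])

```text
t: 27.82
tool_pos: [0.6187, -0.3041, 0.1063]
orientation: [2.208, 2.222, 0.005]
force: [0.2, 0.7, 8.9]
opening: 0.053
```

Emit:
send_rows([
  {"wx": 0, "wy": 0, "wz": 0, "dx": -0.1, "dy": 0.05, "dz": -0.4, "fingers": 255},
  {"wx": 0, "wy": 0, "wz": 0, "dx": -0.1, "dy": 0.05, "dz": -0.4, "fingers": 255},
  {"wx": 0.002, "wy": 0.002, "wz": 0, "dx": -0.12, "dy": 0.05, "dz": -0.4, "fingers": 255},
  {"wx": 0.002, "wy": 0.002, "wz": 0, "dx": -0.12, "dy": 0.05, "dz": -0.4, "fingers": 255},
])

```text
t: 28.15
tool_pos: [0.6189, -0.3044, 0.1062]
orientation: [2.201, 2.216, 0.011]
force: [-6.7, 4.7, 18.7]
opening: 0.0529
```

```bash
python3 - <<'E'
from loc import *
plan(.6165,-.303,.1064,0)
E
```

```text
t 28.15 pos [ 0.6189 -0.3044  0.1062] yaw 0.4 q6 -0.54 open 0.0529 F [-6.7  4.7 18.7]
delta cm [-0.24  0.14  0.02] norm 0.27 rows>= 1 dyaw -0.007 rows 1 tilt [0.0077 0.0178 0.    ]
```

Emit:
send_rows([
  {"wx": 0.004, "wy": 0.008, "wz": 0, "dx": -0.12, "dy": 0.05, "dz": -0.4, "fingers": 255},
  {"wx": 0.004, "wy": 0.006, "wz": 0, "dx": -0.12, "dy": 0.05, "dz": -0.4, "fingers": 255},
  {"wx": 0.002, "wy": 0.003, "wz": 0, "dx": -0.12, "dy": 0.05, "dz": -0.4, "fingers": 255},
  {"wx": 0.002, "wy": 0.003, "wz": 0, "dx": -0.12, "dy": 0.05, "dz": -0.4, "fingers": 255},
  {"wx": 0.002, "wy": 0.003, "wz": 0, "dx": -0.12, "dy": 0.05, "dz": -0.4, "fingers": 255},
  {"wx": 0.002, "wy": 0.003, "wz": 0, "dx": -0.12, "dy": 0.05, "dz": -0.4, "fingers": 255},
  {"wx": 0.002, "wy": 0.003, "wz": 0, "dx": -0.12, "dy": 0.05, "dz": -0.4, "fingers": 255},
  {"wx": 0.002, "wy": 0.003, "wz": 0, "dx": -0.12, "dy": 0.05, "dz": -0.4, "fingers": 255},
  {"wx": 0.002, "wy": 0.003, "wz": 0, "dx": -0.12, "dy": 0.05, "dz": -0.4, "fingers": 255},
  {"wx": 0.002, "wy": 0.003, "wz": 0, "dx": -0.12, "dy": 0.05, "dz": -0.4, "fingers": 255},
  {"wx": 0.002, "wy": 0.003, "wz": 0, "dx": -0.12, "dy": 0.05, "dz": -0.4, "fingers": 255},
  {"wx": 0.002, "wy": 0.003, "wz": 0, "dx": -0.12, "dy": 0.05, "dz": -0.4, "fingers": 255},
  {"wx": 0.002, "wy": 0.003, "wz": 0, "dx": -0.12, "dy": 0.05, "dz": -0.4, "fingers": 255},
  {"wx": 0.002, "wy": 0.003, "wz": 0, "dx": -0.12, "dy": 0.05, "dz": -0.4, "fingers": 255},
])

```text
t: 29.32
tool_pos: [0.6189, -0.3042, 0.1062]
orientation: [2.205, 2.222, 0.015]
force: [-6.4, 4.7, 19.6]
opening: 0.0532
```

```bash
python3 - <<'E'
from loc import *
plan(.6165,-.303,.1064,0)
E
```

```text
t 29.32 pos [ 0.6189 -0.3042  0.1062] yaw 0.5 q6 -0.54 open 0.0532 F [-6.4  4.7 19.6]
delta cm [-0.24  0.12  0.02] norm 0.26 rows>= 1 dyaw -0.008 rows 1 tilt [0.0011 0.0148 0.    ]
```

Emit:
send_rows([
  {"wx": 0.002, "wy": 0.006, "wz": 0, "dx": -0.12, "dy": 0.05, "dz": -0.4, "fingers": 255},
  {"wx": 0.002, "wy": 0.005, "wz": 0, "dx": -0.12, "dy": 0.05, "dz": -0.4, "fingers": 255},
  {"wx": 0.002, "wy": 0.004, "wz": 0, "dx": -0.12, "dy": 0.05, "dz": -0.4, "fingers": 255},
  {"wx": 0.002, "wy": 0.004, "wz": 0, "dx": -0.12, "dy": 0.05, "dz": -0.4, "fingers": 255},
  {"wx": 0.002, "wy": 0.004, "wz": 0, "dx": -0.12, "dy": 0.05, "dz": -0.4, "fingers": 255},
  {"wx": 0.002, "wy": 0.004, "wz": 0, "dx": -0.12, "dy": 0.05, "dz": -0.4, "fingers": 255},
  {"wx": 0.002, "wy": 0.004, "wz": 0, "dx": -0.12, "dy": 0.05, "dz": -0.4, "fingers": 255},
  {"wx": 0.002, "wy": 0.004, "wz": 0, "dx": -0.12, "dy": 0.05, "dz": -0.4, "fingers": 255},
  {"wx": 0.002, "wy": 0.004, "wz": 0, "dx": -0.12, "dy": 0.05, "dz": -0.4, "fingers": 255},
  {"wx": 0.002, "wy": 0.004, "wz": 0, "dx": -0.12, "dy": 0.05, "dz": -0.4, "fingers": 255},
  {"wx": 0.002, "wy": 0.003, "wz": 0, "dx": -0.12, "dy": 0.05, "dz": -0.4, "fingers": 255},
  {"wx": 0.002, "wy": 0.003, "wz": 0, "dx": -0.12, "dy": 0.05, "dz": -0.4, "fingers": 255},
  {"wx": 0.002, "wy": 0.003, "wz": 0, "dx": -0.12, "dy": 0.05, "dz": -0.4, "fingers": 255},
  {"wx": 0.002, "wy": 0.003, "wz": 0, "dx": -0.12, "dy": 0.05, "dz": -0.4, "fingers": 255},
  {"wx": 0.002, "wy": 0.003, "wz": 0, "dx": -0.12, "dy": 0.05, "dz": -0.4, "fingers": 255},
  {"wx": 0.002, "wy": 0.003, "wz": 0, "dx": -0.12, "dy": 0.05, "dz": -0.4, "fingers": 255},
])

```text
t: 30.65
tool_pos: [0.6188, -0.3041, 0.106]
orientation: [2.209, 2.228, 0.01]
force: [-5.9, 4.8, 18.8]
opening: 0.053
```

```bash
python3 - <<'E'
from loc import *
plan(.6165,-.303,.1064,0)
im=snap('scene','s32.png')
cv2.imwrite('pics/c32.png',cv2.resize(im[190:320,120:250],None,fx=4.5,fy=4.5)[:,:,::-1])
E
```

```text
t 30.65 pos [ 0.6188 -0.3041  0.106 ] yaw 0.5 q6 -0.54 open 0.053 F [-5.9  4.8 18.8]
delta cm [-0.23  0.11  0.04] norm 0.25 rows>= 1 dyaw -0.009 rows 1 tilt [-0.0016  0.0072  0.    ]
```

View pics/c32.png

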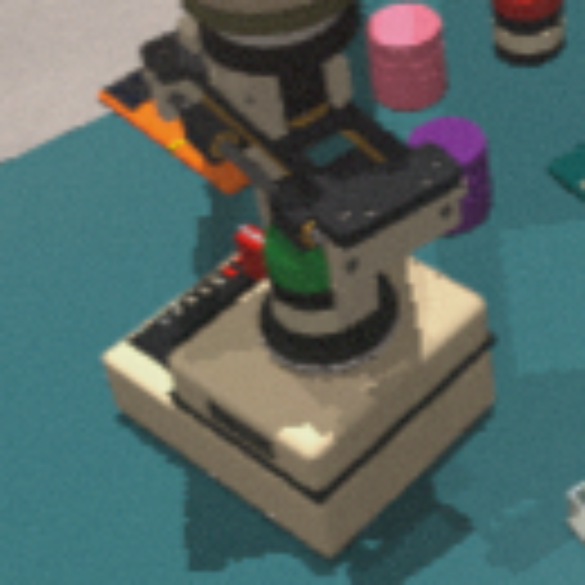

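Emit:
send_rows([
  {"wx": 0, "wy": 0.005, "wz": 0, "dx": -0.1, "dy": 0, "dz": 0.5, "fingers": 255},
  {"wx": 0, "wy": 0, "wz": 0, "dx": 0, "dy": 0, "dz": 1.5, "fingers": 255},
  {"wx": 0, "wy": 0, "wz": 0, "dx": 0, "dy": 0, "dz": 3, "fingers": 255},
  {"wx": 0, "wy": 0, "wz": 0, "dx": 0, "dy": 0, "dz": 3, "fingers": 255},
  {"wx": 0, "wy": 0, "wz": 0, "dx": -0.2, "dy": 2, "dz": 1, "fingers": 255},
  {"wx": 0, "wy": 0, "wz": 0, "dx": -0.3, "dy": 3, "dz": 0, "fingers": 255},
  {"wx": 0, "wy": 0, "wz": 0, "dx": -0.3, "dy": 3, "dz": 0, "fingers": 255},
  {"wx": 0, "wy": 0, "wz": 0, "dx": -0.3, "dy": 3, "dz": 0, "fingers": 255},
  {"wx": 0, "wy": 0, "wz": 0, "dx": -0.3, "dy": 3, "dz": 0, "fingers": 255},
  {"wx": 0, "wy": 0, "wz": 0, "dx": -0.3, "dy": 3, "dz": 0, "fingers": 255},
  {"wx": 0, "wy": 0, "wz": 0, "dx": -0.3, "dy": 3, "dz": 0, "fingers": 255},
  {"wx": 0, "wy": 0, "wz": 0, "dx": -0.3, "dy": 3, "dz": 0, "fingers": 255},
  {"wx": 0, "wy": 0, "wz": 0, "dx": -0.3, "dy": 3, "dz": 0, "fingers": 255},
])

```text
t: 31.78
tool_pos: [0.5907, -0.0428, 0.2085]
orientation: [2.215, 2.21, 0.01]
force: [1.0, -0.0, -1.1]
opening: 0.0534
```

```bash
python3 - <<'E'
from loc import *
plan(.56,.216,.17,0)
E
```

```text
t 31.78 pos [ 0.5907 -0.0428  0.2085] yaw -0.1 q6 -0.15 open 0.0534 F [ 1.  -0.  -1.1]
delta cm [-3.07 25.88 -3.85] norm 26.34 rows>= 7 dyaw 0.003 rows 1 tilt [0.0043 0.0135 0.    ]
```

Emit:
send_rows([
  {"wx": 0.004, "wy": 0.013, "wz": 0, "dx": -0.4, "dy": 3, "dz": -0.4, "fingers": 255},
  {"wx": 0, "wy": 0, "wz": 0, "dx": -0.4, "dy": 3, "dz": -0.4, "fingers": 255},
  {"wx": 0, "wy": 0, "wz": 0, "dx": -0.4, "dy": 3, "dz": -0.4, "fingers": 255},
  {"wx": 0, "wy": 0, "wz": 0, "dx": -0.4, "dy": 3, "dz": -0.4, "fingers": 255},
  {"wx": 0, "wy": 0, "wz": 0, "dx": -0.4, "dy": 3, "dz": -0.4, "fingers": 255},
  {"wx": 0, "wy": 0, "wz": 0, "dx": -0.4, "dy": 3, "dz": -0.4, "fingers": 255},
  {"wx": 0, "wy": 0, "wz": 0, "dx": -0.3, "dy": 3, "dz": -0.4, "fingers": 255},
  {"wx": 0, "wy": 0, "wz": 0, "dx": -0.2, "dy": 2.5, "dz": 0, "fingers": 255},
  {"wx": 0, "wy": 0, "wz": 0, "dx": 0, "dy": 1.5, "dz": 0, "fingers": 255},
  {"wx": 0, "wy": 0, "wz": 0, "dx": 0, "dy": 0, "dz": 0, "fingers": 255},
])

```text
t: 32.62
tool_pos: [0.5578, 0.2245, 0.1843]
orientation: [2.218, 2.221, 0.008]
force: [1.2, -0.3, -0.9]
opening: 0.0531
```

```bash
python3 - <<'E'
from loc import *
plan(.56,.216,.05,0)
snap('wrist','w33.png'); im=snap('top','t33.png')
for n,(a,b) in {'y':(20,35),'g':(45,80),'r':(0,6)}.items():
    for o in blobs(im,a,b):
        if 150<o[1]<400: print(n,o,onz('top',*o[0],.06).round(4))
E
```

```text
t 32.62 pos [0.5578 0.2245 0.1843] yaw 0.1 q6 0.3 open 0.0531 F [ 1.2 -0.3 -0.9]
delta cm [  0.22  -0.85 -13.43] norm 13.46 rows>= 4 dyaw -0.001 rows 1 tilt [-0.0016  0.0058  0.    ]
y (array([130.5, 177.6]), np.int32(224), 131.0, 177.0, 9.2) [0.5473 0.3448 0.06  ]
r (array([264.8, 103.7]), np.int32(197), 265.5, 104.0, 13.0) [ 0.7767 -0.0295  0.06  ]
r (array([247.4, 239.2]), np.int32(274), 247.2, 239.1, 9.3) [0.3844 0.0088 0.06  ]
```

View pics/w33.png

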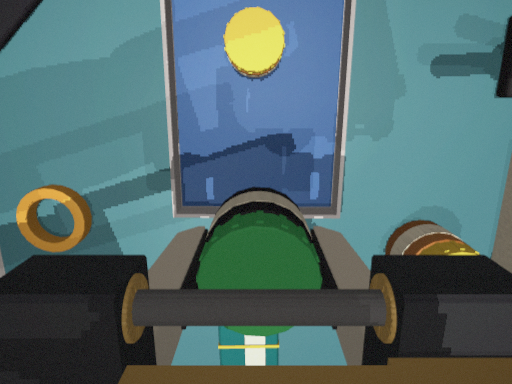

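```bash
python3 - <<'E'
from loc import *
s=robot.read_state();E=wristE(s)
for u,v,z in((190,206,.004),(190,217,.03),(177,180,.03),(342,180,.03),(254,40,.06)): print(onz('wrist',u,v,z,E).round(4))
E
```

```text
[0.48   0.1769 0.004 ]
[0.4847 0.1726 0.03  ]
[0.4732 0.2137 0.03  ]
[0.6466 0.2134 0.03  ]
[0.5548 0.3449 0.06  ]
```

Emit:
send_rows([
  {"wx": 0, "wy": 0.005, "wz": 0, "dx": 0.2, "dy": -0.6, "dz": -2, "fingers": 255},
  {"wx": 0, "wy": 0, "wz": 0, "dx": 0, "dy": 0, "dz": -2.5, "fingers": 255},
  {"wx": 0, "wy": 0, "wz": 0, "dx": 0, "dy": 0, "dz": -2.5, "fingers": 255},
  {"wx": 0, "wy": 0, "wz": 0, "dx": 0, "dy": 0, "dz": -2, "fingers": 255},
  {"wx": 0, "wy": 0, "wz": 0, "dx": 0, "dy": 0, "dz": -1, "fingers": 255},
  {"wx": 0, "wy": 0, "wz": 0, "dx": 0, "dy": 0, "dz": 0, "fingers": 255},
])

```text
t: 33.22
tool_pos: [0.5641, 0.2084, 0.0853]
orientation: [2.224, 2.21, 0.009]
force: [-0.7, 0.2, -0.7]
opening: 0.0533
```

```bash
python3 - <<'E'
from loc import *
plan(.56,.217,-.0035,0)
snap('wrist','w34.png')
E
```

```text
t 33.22 pos [0.5641 0.2084 0.0853] yaw -0.4 q6 0.28 open 0.0533 F [-0.7  0.2 -0.7]
delta cm [-0.41  0.86 -8.88] norm 8.93 rows>= 3 dyaw 0.006 rows 1 tilt [0.0004 0.0088 0.    ]
```

View pics/w34.png

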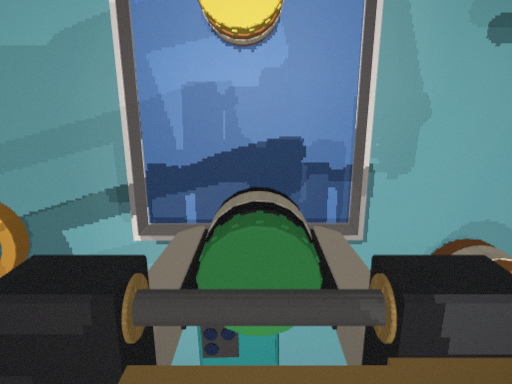

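Emit:
send_rows([
  {"wx": 0, "wy": 0.009, "wz": 0.006, "dx": -0.4, "dy": 0.9, "dz": 0, "fingers": 255},
  {"wx": 0, "wy": 0, "wz": 0, "dx": -0.1, "dy": 0.1, "dz": -1, "fingers": 255},
  {"wx": 0, "wy": 0, "wz": 0, "dx": -0.1, "dy": 0.1, "dz": -1.5, "fingers": 255},
  {"wx": 0, "wy": 0.002, "wz": 0, "dx": -0.1, "dy": 0.1, "dz": -1.5, "fingers": 255},
  {"wx": 0, "wy": 0.002, "wz": 0, "dx": -0.1, "dy": 0.1, "dz": -1.5, "fingers": 255},
  {"wx": 0, "wy": 0.002, "wz": 0, "dx": -0.1, "dy": 0, "dz": -1, "fingers": 255},
  {"wx": 0, "wy": 0, "wz": 0, "dx": 0, "dy": 0, "dz": 0, "fingers": 255},
])

```text
t: 33.85
tool_pos: [0.5609, 0.2242, 0.0259]
orientation: [2.22, 2.22, 0.011]
force: [0.4, 0.0, -0.7]
opening: 0.0533
```

```bash
python3 - <<'E'
from loc import *
plan(.56,.217,-.0035,0)
E
```

```text
t 33.85 pos [0.5609 0.2242 0.0259] yaw -0.0 q6 0.29 open 0.0533 F [ 0.4  0.  -0.7]
delta cm [-0.09 -0.72 -2.94] norm 3.03 rows>= 1 dyaw 0.0 rows 1 tilt [-0.0038  0.0065  0.    ]
```

Emit:
send_rows([
  {"wx": -0.004, "wy": 0.006, "wz": 0, "dx": -0.1, "dy": -0.7, "dz": -0.6, "fingers": 255},
  {"wx": 0, "wy": 0, "wz": 0, "dx": 0, "dy": 0, "dz": -0.8, "fingers": 255},
  {"wx": 0, "wy": 0, "wz": 0, "dx": 0, "dy": 0, "dz": -0.6, "fingers": 255},
  {"wx": 0, "wy": 0, "wz": 0, "dx": 0, "dy": 0, "dz": 0, "fingers": 255},
])

```text
t: 34.18
tool_pos: [0.5605, 0.2168, 0.0052]
orientation: [2.22, 2.221, 0.001]
force: [-0.4, -0.2, -0.4]
opening: 0.0534
```

```bash
python3 - <<'E'
from loc import *
plan(.56,.217,-.0035,0)
E
```

```text
t 34.18 pos [0.5605 0.2168 0.0052] yaw 0.0 q6 0.28 open 0.0534 F [-0.4 -0.2 -0.4]
delta cm [-0.05  0.02 -0.87] norm 0.87 rows>= 1 dyaw -0.001 rows 1 tilt [0.0004 0.0012 0.    ]
```

Emit:
send_rows([
  {"wx": 0, "wy": 0, "wz": 0, "dx": -0.05, "dy": 0, "dz": -0.5, "fingers": 255},
  {"wx": 0, "wy": 0, "wz": 0, "dx": 0, "dy": 0, "dz": -0.3, "fingers": 255},
  {"wx": 0, "wy": 0, "wz": 0, "dx": 0, "dy": 0, "dz": -0.15, "fingers": 255},
])

```text
t: 34.43
tool_pos: [0.5611, 0.2169, -0.0039]
orientation: [2.22, 2.22, 0.004]
force: [-8.1, -1.4, 14.6]
opening: 0.0531
```

Emit:
send_rows([
  {"wx": 0, "wy": 0, "wz": 0, "dx": 0, "dy": 0, "dz": -0.1, "fingers": 255},
])

```text
t: 34.52
tool_pos: [0.5611, 0.2169, -0.004]
orientation: [2.22, 2.22, 0.003]
force: [-8.0, -2.9, 17.2]
opening: 0.0526
```

The jar is down on the tray floor (17 N). I release it.

Emit:
send_rows([
  {"wx": 0, "wy": 0, "wz": 0, "dx": 0, "dy": 0, "dz": 0.05, "fingers": 40},
  {"wx": 0, "wy": 0, "wz": 0, "dx": 0, "dy": 0, "dz": 0, "fingers": 40},
  {"wx": 0, "wy": 0, "wz": 0, "dx": 0, "dy": 0, "dz": 0, "fingers": 40},
  {"wx": 0, "wy": 0, "wz": 0, "dx": 0, "dy": 0, "dz": 0, "fingers": 40},
  {"wx": 0, "wy": 0, "wz": 0, "dx": 0, "dy": 0, "dz": 0, "fingers": 40},
])

```text
t: 34.93
tool_pos: [0.5627, 0.2175, -0.0016]
orientation: [2.219, 2.219, 0.008]
force: [-0.3, -0.1, -0.0]
opening: 0.0772
```

```bash
python3 - <<'E'
from loc import *
plan(.39,.013,.17,0)
snap('wrist','w35.png')
E
```

```text
t 34.93 pos [ 0.5627  0.2175 -0.0016] yaw 0.0 q6 0.28 open 0.0772 F [-0.3 -0.1 -0. ]
delta cm [-17.27 -20.45  17.16] norm 31.8 rows>= 8 dyaw -0.0 rows 1 tilt [-0.0011  0.006   0.    ]
```

View pics/w35.png

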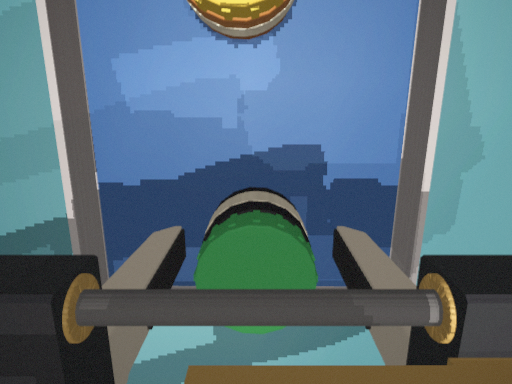

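View pics/t33.png

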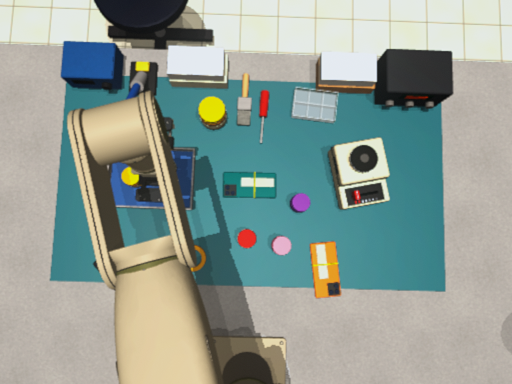

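Emit:
send_rows([
  {"wx": 0, "wy": 0.006, "wz": 0, "dx": 0, "dy": 0, "dz": 2, "fingers": 40},
  {"wx": 0, "wy": 0, "wz": 0, "dx": 0, "dy": 0, "dz": 3.5, "fingers": 40},
  {"wx": 0, "wy": 0, "wz": 0, "dx": 0, "dy": 0, "dz": 4, "fingers": 40},
  {"wx": 0, "wy": 0, "wz": 0, "dx": 0, "dy": 0, "dz": 4, "fingers": 40},
  {"wx": 0, "wy": 0, "wz": 0, "dx": -1, "dy": -1, "dz": 3, "fingers": 0},
  {"wx": 0, "wy": 0, "wz": 0, "dx": -2, "dy": -2.4, "dz": 1, "fingers": 0},
  {"wx": 0, "wy": 0, "wz": 0, "dx": -2, "dy": -2.4, "dz": 0, "fingers": 0},
  {"wx": 0, "wy": 0, "wz": 0, "dx": -2, "dy": -2.4, "dz": 0, "fingers": 0},
  {"wx": 0, "wy": 0, "wz": 0, "dx": -2, "dy": -2.4, "dz": 0, "fingers": 0},
  {"wx": 0, "wy": 0, "wz": 0, "dx": -2, "dy": -2.4, "dz": 0, "fingers": 0},
  {"wx": 0, "wy": 0, "wz": 0, "dx": -2, "dy": -2.4, "dz": 0, "fingers": 0},
  {"wx": 0, "wy": 0, "wz": 0, "dx": -2, "dy": -2.4, "dz": 0, "fingers": 0},
  {"wx": 0, "wy": 0, "wz": 0, "dx": -1, "dy": -1.5, "dz": 0, "fingers": 0},
  {"wx": 0, "wy": 0, "wz": 0, "dx": 0, "dy": 0, "dz": 0, "fingers": 0},
])

```text
t: 36.15
tool_pos: [0.3924, 0.0177, 0.1799]
orientation: [2.215, 2.224, 0.001]
force: [-0.8, 0.7, -0.0]
opening: 0.0931
```

```bash
python3 - <<'E'
from loc import *
plan(.39,.013,.17,0)
s=robot.read_state();E=wristE(s);im=snap('wrist','w36.png')
for o in blobs(im,0,6,v=40,amin=300): print(o,onz('wrist',*o[0],.06,E).round(4),onz('wrist',o[2],o[3],.06,E).round(4))
snap('top','t36.png')
E
```

```text
t 36.15 pos [0.3924 0.0177 0.1799] yaw 0.2 q6 -0.09 open 0.0931 F [-0.8  0.7 -0. ]
delta cm [-0.24 -0.47 -0.99] norm 1.12 rows>= 1 dyaw -0.004 rows 1 tilt [0.0015 0.0025 0.    ]
(array([254.3, 182.9]), np.int32(2397), 254.4, 182.5, 28.2) [0.3883 0.0142 0.06  ] [0.3884 0.0146 0.06  ]
```

View pics/w36.png

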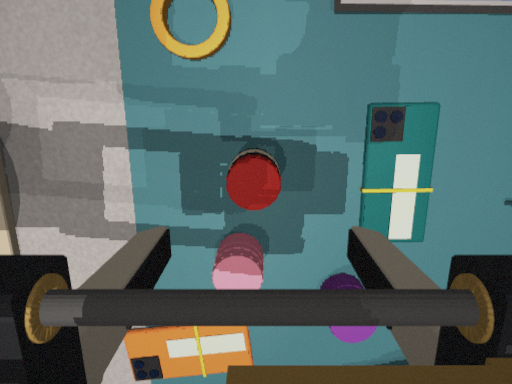

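View pics/t36.png

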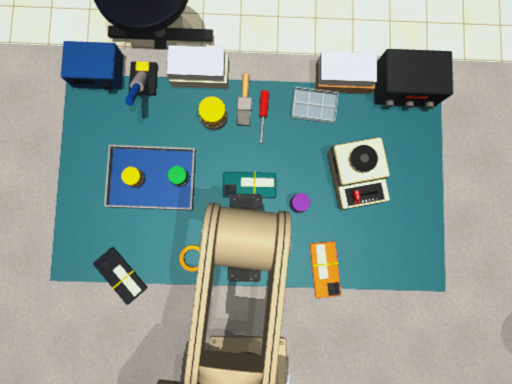

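Flux and ink stand in the tray. Glue was knocked aside and is now at about (0.388, 0.015). I descend on it.

Emit:
send_rows([
  {"wx": 0, "wy": 0.002, "wz": 0, "dx": -0.4, "dy": -0.2, "dz": -2, "fingers": 0},
  {"wx": 0, "wy": 0, "wz": 0, "dx": 0, "dy": 0, "dz": -2.5, "fingers": 0},
  {"wx": 0, "wy": 0, "wz": 0, "dx": 0, "dy": 0, "dz": -2.5, "fingers": 0},
  {"wx": 0, "wy": 0, "wz": 0, "dx": 0, "dy": 0, "dz": -2, "fingers": 0},
  {"wx": 0, "wy": 0, "wz": 0, "dx": 0, "dy": 0, "dz": -1, "fingers": 0},
  {"wx": 0, "wy": 0, "wz": 0, "dx": 0, "dy": 0, "dz": 0, "fingers": 0},
])

```text
t: 36.75
tool_pos: [0.3947, 0.022, 0.0789]
orientation: [2.209, 2.227, 0.011]
force: [-0.4, -0.5, 0.8]
opening: 0.0932
```

```bash
python3 - <<'E'
from loc import *
plan(.3885,.0155,.03,0)
s=robot.read_state();E=wristE(s);im=snap('wrist','w37.png')
for o in blobs(im,0,6,v=40,amin=300): print(o,onz('wrist',*o[0],.06,E).round(4),onz('wrist',o[2],o[3],.06,E).round(4))
E
```

```text
t 36.75 pos [0.3947 0.022  0.0789] yaw 0.4 q6 -0.08 open 0.0932 F [-0.4 -0.5  0.8]
delta cm [-0.62 -0.65 -4.89] norm 4.97 rows>= 2 dyaw -0.008 rows 1 tilt [-0.0016  0.0082  0.    ]
(array([248.7, 223.6]), np.int32(4829), 248.7, 223.2, 40.0) [0.388  0.0155 0.06  ] [0.388  0.0157 0.06  ]
```

Emit:
send_rows([
  {"wx": 0, "wy": 0.008, "wz": -0.008, "dx": -0.7, "dy": -0.7, "dz": 0, "fingers": 0},
  {"wx": 0, "wy": 0, "wz": 0, "dx": -0.1, "dy": 0, "dz": -1.5, "fingers": 0},
  {"wx": 0, "wy": 0, "wz": 0, "dx": -0.1, "dy": 0, "dz": -1.5, "fingers": 0},
  {"wx": 0, "wy": 0, "wz": 0, "dx": -0.1, "dy": 0, "dz": -1.5, "fingers": 0},
  {"wx": 0, "wy": 0, "wz": 0, "dx": -0.1, "dy": 0, "dz": -1, "fingers": 0},
  {"wx": 0, "wy": 0, "wz": 0, "dx": 0, "dy": 0, "dz": 0, "fingers": 0},
])

```text
t: 37.3
tool_pos: [0.3896, 0.0137, 0.032]
orientation: [2.216, 2.216, 0.012]
force: [-0.7, 0.7, -0.8]
opening: 0.0932
```

```bash
python3 - <<'E'
from loc import *
plan(.388,.0155,-.008,0)
snap('wrist','w38.png')
E
```

```text
t 37.3 pos [0.3896 0.0137 0.032 ] yaw 0.0 q6 -0.1 open 0.0932 F [-0.7  0.7 -0.8]
delta cm [-0.16  0.18 -4.  ] norm 4.01 rows>= 2 dyaw -0.0 rows 1 tilt [-0.0001  0.011   0.    ]
```

View pics/w38.png

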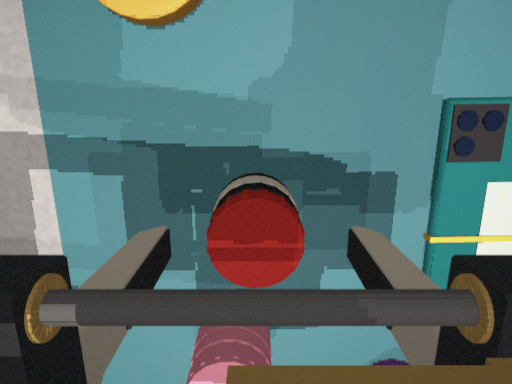

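Emit:
send_rows([
  {"wx": 0, "wy": 0.011, "wz": 0, "dx": -0.2, "dy": 0.15, "dz": -1, "fingers": 0},
  {"wx": 0, "wy": 0, "wz": 0, "dx": -0.1, "dy": 0, "dz": -1.2, "fingers": 0},
  {"wx": 0, "wy": 0, "wz": 0, "dx": 0, "dy": 0, "dz": -1, "fingers": 0},
  {"wx": 0, "wy": 0, "wz": 0, "dx": 0, "dy": 0, "dz": -0.4, "fingers": 0},
  {"wx": 0, "wy": 0, "wz": 0, "dx": 0, "dy": 0, "dz": 0, "fingers": 0},
])

```text
t: 37.77
tool_pos: [0.3911, 0.0147, -0.0007]
orientation: [2.218, 2.217, 0.007]
force: [0.8, 0.2, -0.2]
opening: 0.0931
```

```bash
python3 - <<'E'
from loc import *
plan(.388,.0155,-.008,0)
E
```

```text
t 37.77 pos [ 0.3911  0.0147 -0.0007] yaw -0.0 q6 -0.09 open 0.0931 F [ 0.8  0.2 -0.2]
delta cm [-0.31  0.08 -0.73] norm 0.79 rows>= 1 dyaw 0.0 rows 1 tilt [0.0007 0.0067 0.    ]
```

Emit:
send_rows([
  {"wx": 0, "wy": 0.007, "wz": 0, "dx": -0.35, "dy": 0.1, "dz": -0.7, "fingers": 255},
  {"wx": 0, "wy": 0, "wz": 0, "dx": -0.05, "dy": 0, "dz": -0.1, "fingers": 255},
  {"wx": 0, "wy": 0, "wz": 0, "dx": 0, "dy": 0, "dz": -0.05, "fingers": 255},
  {"wx": 0, "wy": 0, "wz": 0, "dx": 0, "dy": 0, "dz": -0.05, "fingers": 255},
  {"wx": 0, "wy": 0, "wz": 0, "dx": 0, "dy": 0, "dz": 0, "fingers": 255},
  {"wx": 0, "wy": 0, "wz": 0, "dx": 0, "dy": 0, "dz": 0, "fingers": 255},
  {"wx": 0, "wy": 0, "wz": 0, "dx": 0, "dy": 0, "dz": 0, "fingers": 255},
  {"wx": 0, "wy": 0, "wz": 0, "dx": 0, "dy": 0, "dz": 0, "fingers": 255},
], newtons=55)

```text
t: 38.43
tool_pos: [0.3876, 0.0158, -0.0093]
orientation: [2.221, 2.221, -0.001]
force: [0.5, -1.7, -1.6]
opening: 0.0531
```

```bash
python3 - <<'E'
from loc import *
plan(.388,.0155,-.008,0)
E
```

```text
t 38.43 pos [ 0.3876  0.0158 -0.0093] yaw -0.0 q6 -0.09 open 0.0531 F [ 0.5 -1.7 -1.6]
delta cm [ 0.04 -0.03  0.13] norm 0.14 rows>= 1 dyaw 0.0 rows 1 tilt [ 0.0008 -0.      0.    ]
```

Emit:
send_rows([
  {"wx": 0, "wy": 0, "wz": 0, "dx": 0, "dy": 0, "dz": 1, "fingers": 255},
  {"wx": 0, "wy": 0, "wz": 0, "dx": 0, "dy": 0, "dz": 2, "fingers": 255},
  {"wx": 0, "wy": 0, "wz": 0, "dx": 0, "dy": 0, "dz": 3, "fingers": 255},
  {"wx": 0, "wy": 0, "wz": 0, "dx": 0, "dy": 0, "dz": 3, "fingers": 255},
  {"wx": 0, "wy": 0, "wz": 0, "dx": 0, "dy": 0, "dz": 3, "fingers": 255},
  {"wx": 0, "wy": 0, "wz": 0, "dx": 0, "dy": 0, "dz": 3, "fingers": 255},
  {"wx": 0, "wy": 0, "wz": 0, "dx": 0, "dy": 0, "dz": 3, "fingers": 255},
  {"wx": 0, "wy": 0, "wz": 0, "dx": 0, "dy": 0, "dz": 0, "fingers": 255},
])

```text
t: 39.1
tool_pos: [0.3808, 0.0164, 0.1808]
orientation: [-2.219, -2.218, 0.008]
force: [0.1, -0.4, -0.6]
opening: 0.0529
```

```bash
python3 - <<'E'
from loc import *
plan(.6165,-.303,.18,0)
im=snap('wrist','w39.png')
for o in blobs(im,0,6,v=40,amin=300): print(o)
E
```

```text
t 39.1 pos [0.3808 0.0164 0.1808] yaw -0.0 q6 -0.09 open 0.0529 F [ 0.1 -0.4 -0.6]
delta cm [ 23.57 -31.94  -0.08] norm 39.7 rows>= 10 dyaw 0.0 rows 1 tilt [ 0.0001 -0.0068  0.    ]
(array([259.7, 259.4]), np.int32(7215), 259.5, 278.0, 63.5)
(array([259.9, 333.6]), np.int32(1076), 260.0, 327.5, 43.0)
```

View pics/w39.png

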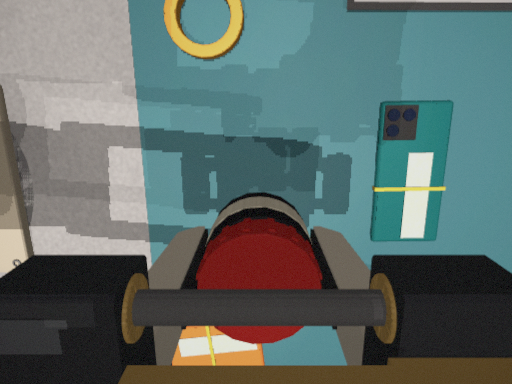

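Emit:
send_rows([
  {"wx": 0, "wy": -0.007, "wz": 0, "dx": 1, "dy": -1.4, "dz": 0.2, "fingers": 255},
  {"wx": 0, "wy": 0, "wz": 0, "dx": 1.8, "dy": -2.4, "dz": 0.2, "fingers": 255},
  {"wx": 0, "wy": 0, "wz": 0, "dx": 1.8, "dy": -2.4, "dz": 0.2, "fingers": 255},
  {"wx": 0, "wy": 0, "wz": 0, "dx": 1.8, "dy": -2.4, "dz": 0.2, "fingers": 255},
  {"wx": 0, "wy": 0, "wz": 0, "dx": 1.8, "dy": -2.4, "dz": 0.2, "fingers": 255},
  {"wx": 0, "wy": 0, "wz": 0, "dx": 1.8, "dy": -2.4, "dz": 0.2, "fingers": 255},
  {"wx": 0, "wy": 0, "wz": 0, "dx": 1.8, "dy": -2.4, "dz": 0.2, "fingers": 255},
])

```text
t: 39.73
tool_pos: [0.4962, -0.1429, 0.1873]
orientation: [-2.207, -2.223, 0.004]
force: [0.1, 0.8, -1.3]
opening: 0.0532
```

```bash
python3 - <<'E'
from loc import *
plan(.6165,-.301,.18,0)
E
```

```text
t 39.73 pos [ 0.4962 -0.1429  0.1873] yaw 0.4 q6 -0.39 open 0.0532 F [ 0.1  0.8 -1.3]
delta cm [ 12.03 -15.81  -0.73] norm 19.88 rows>= 5 dyaw -0.007 rows 1 tilt [-0.0045 -0.0077 -0.    ]
```

Emit:
send_rows([
  {"wx": -0.004, "wy": -0.007, "wz": -0.007, "dx": 1.7, "dy": -2.3, "dz": 0.1, "fingers": 255},
  {"wx": 0, "wy": 0, "wz": 0, "dx": 1.7, "dy": -2.3, "dz": 0.1, "fingers": 255},
  {"wx": 0, "wy": 0, "wz": 0, "dx": 1.7, "dy": -2.3, "dz": 0.1, "fingers": 255},
  {"wx": 0, "wy": 0, "wz": 0, "dx": 1.7, "dy": -2.3, "dz": 0.1, "fingers": 255},
  {"wx": 0, "wy": 0, "wz": 0, "dx": 1.7, "dy": -2.3, "dz": 0.1, "fingers": 255},
  {"wx": 0, "wy": 0, "wz": 0, "dx": 1.5, "dy": -2, "dz": 0.1, "fingers": 255},
  {"wx": 0, "wy": 0, "wz": 0, "dx": 0.8, "dy": -1, "dz": 0, "fingers": 255},
  {"wx": 0, "wy": 0, "wz": 0, "dx": 0, "dy": 0, "dz": 0, "fingers": 255},
])

```text
t: 40.4
tool_pos: [0.603, -0.2976, 0.1782]
orientation: [-2.213, -2.202, 0.01]
force: [-0.4, -0.5, -1.3]
opening: 0.0533
```

```bash
python3 - <<'E'
from loc import *
plan(.6165,-.301,.13,0)
snap('wrist','w40.png')
E
```

```text
t 40.4 pos [ 0.603  -0.2976  0.1782] yaw -0.3 q6 -0.53 open 0.0533 F [-0.4 -0.5 -1.3]
delta cm [ 1.35 -0.34 -4.82] norm 5.01 rows>= 2 dyaw 0.005 rows 1 tilt [-0.0092 -0.0187 -0.    ]
```

View pics/w40.png

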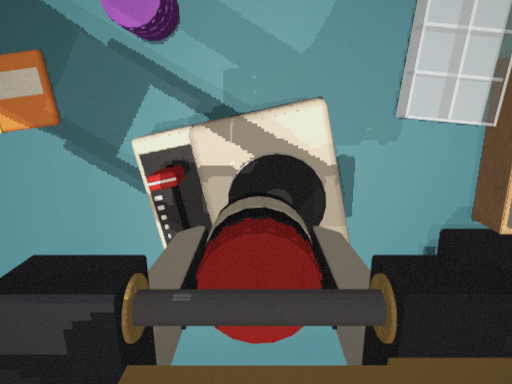

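Emit:
send_rows([
  {"wx": -0.009, "wy": -0.018, "wz": 0.005, "dx": 1.3, "dy": -0.4, "dz": 0, "fingers": 255},
  {"wx": 0, "wy": 0, "wz": 0, "dx": 0, "dy": 0, "dz": -1.5, "fingers": 255},
  {"wx": 0, "wy": 0, "wz": 0, "dx": 0, "dy": 0, "dz": -1.5, "fingers": 255},
  {"wx": 0, "wy": 0, "wz": 0, "dx": 0, "dy": 0, "dz": -1, "fingers": 255},
  {"wx": 0, "wy": 0, "wz": 0, "dx": 0, "dy": 0, "dz": 0, "fingers": 255},
])

```text
t: 40.87
tool_pos: [0.6158, -0.2968, 0.1347]
orientation: [-2.217, -2.225, -0.002]
force: [0.6, 0.7, -2.5]
opening: 0.0532
```

```bash
python3 - <<'E'
from loc import *
plan(.6165,-.301,.115,0)
E
```

```text
t 40.87 pos [ 0.6158 -0.2968  0.1347] yaw 0.2 q6 -0.53 open 0.0532 F [ 0.6  0.7 -2.5]
delta cm [ 0.07 -0.42 -1.97] norm 2.01 rows>= 1 dyaw -0.004 rows 1 tilt [-0.0014  0.0002  0.    ]
```

Emit:
send_rows([
  {"wx": 0, "wy": 0, "wz": 0, "dx": 0, "dy": -0.4, "dz": -0.6, "fingers": 255},
  {"wx": 0, "wy": 0, "wz": 0, "dx": 0, "dy": -0.1, "dz": -0.7, "fingers": 255},
  {"wx": 0, "wy": 0, "wz": 0, "dx": 0, "dy": 0, "dz": -0.3, "fingers": 255},
  {"wx": 0, "wy": 0, "wz": 0, "dx": 0, "dy": 0, "dz": 0, "fingers": 255},
])

```text
t: 41.2
tool_pos: [0.6162, -0.3006, 0.1185]
orientation: [2.215, 2.228, 0.003]
force: [-0.0, 0.4, -1.1]
opening: 0.0535
```

```bash
python3 - <<'E'
from loc import *
plan(.6165,-.301,.113,0)
im=snap('scene','s41.png');snap('wrist','w41.png')
cv2.imwrite('pics/c41.png',cv2.resize(im[190:320,120:250],None,fx=4.5,fy=4.5)[:,:,::-1])
E
```

```text
t 41.2 pos [ 0.6162 -0.3006  0.1185] yaw 0.3 q6 -0.54 open 0.0535 F [-0.   0.4 -1.1]
delta cm [ 0.03 -0.04 -0.55] norm 0.55 rows>= 1 dyaw -0.006 rows 1 tilt [-0.001   0.0015  0.    ]
```

View pics/c41.png

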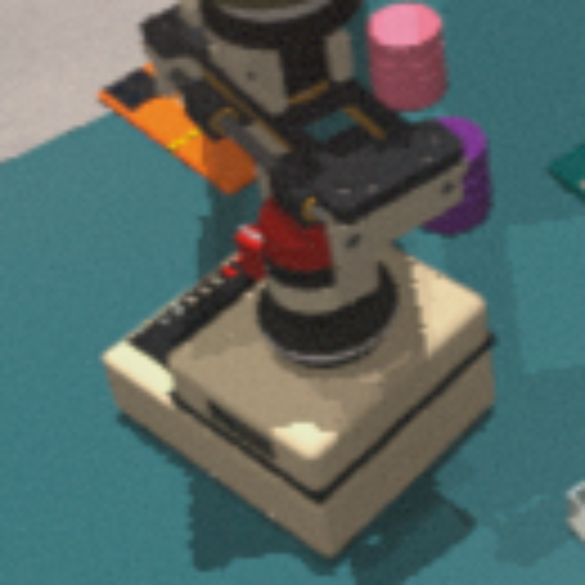

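View pics/w41.png

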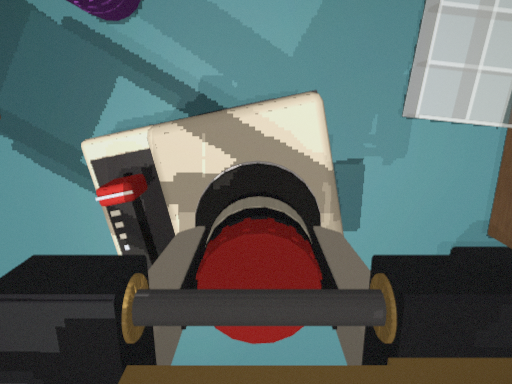

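Glue is centred over the platform. Now I press.

Emit:
send_rows([
  {"wx": 0, "wy": 0, "wz": 0, "dx": 0, "dy": 0, "dz": -0.5, "fingers": 255},
  {"wx": 0, "wy": 0, "wz": 0, "dx": 0, "dy": 0, "dz": -0.5, "fingers": 255},
  {"wx": 0, "wy": 0, "wz": 0, "dx": -0.05, "dy": 0, "dz": -0.5, "fingers": 255},
  {"wx": 0, "wy": 0, "wz": 0, "dx": -0.1, "dy": 0.05, "dz": -0.5, "fingers": 255},
  {"wx": 0, "wy": 0, "wz": 0, "dx": -0.1, "dy": 0.05, "dz": -0.4, "fingers": 255},
  {"wx": 0, "wy": 0, "wz": 0, "dx": -0.1, "dy": 0.05, "dz": -0.4, "fingers": 255},
])

```text
t: 41.8
tool_pos: [0.618, -0.302, 0.1047]
orientation: [2.204, 2.217, 0.009]
force: [-7.0, 5.4, 20.0]
opening: 0.0534
```

```bash
python3 - <<'E'
from loc import *
plan(.6165,-.301,.1047,0)
E
```

```text
t 41.8 pos [ 0.618  -0.302   0.1047] yaw 0.3 q6 -0.54 open 0.0534 F [-7.   5.4 20. ]
delta cm [-0.15  0.1   0.  ] norm 0.18 rows>= 1 dyaw -0.006 rows 1 tilt [0.0073 0.0154 0.    ]
```

Emit:
send_rows([
  {"wx": 0.004, "wy": 0.008, "wz": 0, "dx": -0.12, "dy": 0.05, "dz": -0.4, "fingers": 255},
  {"wx": 0.004, "wy": 0.006, "wz": 0, "dx": -0.12, "dy": 0.05, "dz": -0.4, "fingers": 255},
  {"wx": 0.002, "wy": 0.004, "wz": 0, "dx": -0.12, "dy": 0.05, "dz": -0.4, "fingers": 255},
  {"wx": 0.002, "wy": 0.004, "wz": 0, "dx": -0.12, "dy": 0.05, "dz": -0.4, "fingers": 255},
  {"wx": 0.002, "wy": 0.004, "wz": 0, "dx": -0.12, "dy": 0.05, "dz": -0.4, "fingers": 255},
  {"wx": 0.002, "wy": 0.004, "wz": 0, "dx": -0.12, "dy": 0.05, "dz": -0.4, "fingers": 255},
  {"wx": 0.002, "wy": 0.004, "wz": 0, "dx": -0.12, "dy": 0.05, "dz": -0.4, "fingers": 255},
  {"wx": 0.002, "wy": 0.004, "wz": 0, "dx": -0.12, "dy": 0.05, "dz": -0.4, "fingers": 255},
  {"wx": 0.002, "wy": 0.004, "wz": 0, "dx": -0.12, "dy": 0.05, "dz": -0.4, "fingers": 255},
  {"wx": 0.002, "wy": 0.004, "wz": 0, "dx": -0.12, "dy": 0.05, "dz": -0.4, "fingers": 255},
  {"wx": 0.002, "wy": 0.004, "wz": 0, "dx": -0.12, "dy": 0.05, "dz": -0.4, "fingers": 255},
  {"wx": 0.002, "wy": 0.004, "wz": 0, "dx": -0.12, "dy": 0.05, "dz": -0.4, "fingers": 255},
  {"wx": 0.002, "wy": 0.004, "wz": 0, "dx": -0.12, "dy": 0.05, "dz": -0.4, "fingers": 255},
  {"wx": 0.002, "wy": 0.004, "wz": 0, "dx": -0.12, "dy": 0.05, "dz": -0.4, "fingers": 255},
])

```text
t: 42.97
tool_pos: [0.6179, -0.3018, 0.1045]
orientation: [2.213, 2.229, -0.002]
force: [-6.2, 4.6, 18.9]
opening: 0.0534
```

Emit:
send_rows([
  {"wx": 0.002, "wy": 0.004, "wz": 0, "dx": -0.12, "dy": 0.05, "dz": -0.4, "fingers": 255},
  {"wx": 0.002, "wy": 0.004, "wz": 0, "dx": -0.12, "dy": 0.05, "dz": -0.4, "fingers": 255},
  {"wx": 0.002, "wy": 0.004, "wz": 0, "dx": -0.12, "dy": 0.05, "dz": -0.4, "fingers": 255},
  {"wx": 0.002, "wy": 0.004, "wz": 0, "dx": -0.12, "dy": 0.05, "dz": -0.4, "fingers": 255},
  {"wx": 0.002, "wy": 0.004, "wz": 0, "dx": -0.12, "dy": 0.05, "dz": -0.4, "fingers": 255},
  {"wx": 0.002, "wy": 0.004, "wz": 0, "dx": -0.12, "dy": 0.05, "dz": -0.4, "fingers": 255},
  {"wx": 0.002, "wy": 0.004, "wz": 0, "dx": -0.12, "dy": 0.05, "dz": -0.4, "fingers": 255},
  {"wx": 0.002, "wy": 0.004, "wz": 0, "dx": -0.12, "dy": 0.05, "dz": -0.4, "fingers": 255},
  {"wx": 0.002, "wy": 0.004, "wz": 0, "dx": -0.12, "dy": 0.05, "dz": -0.4, "fingers": 255},
  {"wx": 0.002, "wy": 0.004, "wz": 0, "dx": -0.12, "dy": 0.05, "dz": -0.4, "fingers": 255},
  {"wx": 0.002, "wy": 0.004, "wz": 0, "dx": -0.12, "dy": 0.05, "dz": -0.4, "fingers": 255},
  {"wx": 0.002, "wy": 0.004, "wz": 0, "dx": -0.12, "dy": 0.05, "dz": -0.4, "fingers": 255},
  {"wx": 0.002, "wy": 0.004, "wz": 0, "dx": -0.12, "dy": 0.05, "dz": -0.4, "fingers": 255},
  {"wx": 0.002, "wy": 0.004, "wz": 0, "dx": -0.12, "dy": 0.05, "dz": -0.4, "fingers": 255},
  {"wx": 0.002, "wy": 0.004, "wz": 0, "dx": -0.12, "dy": 0.05, "dz": -0.4, "fingers": 255},
  {"wx": 0.002, "wy": 0.004, "wz": 0, "dx": -0.12, "dy": 0.05, "dz": -0.4, "fingers": 255},
])

```text
t: 44.3
tool_pos: [0.6178, -0.3018, 0.1046]
orientation: [-2.207, -2.224, 0.009]
force: [-7.2, 4.6, 19.0]
opening: 0.0531
```

```bash
python3 - <<'E'
from loc import *
plan(.6165,-.301,.1047,0)
im=snap('scene','s42.png')
cv2.imwrite('pics/c42.png',cv2.resize(im[190:320,120:250],None,fx=4.5,fy=4.5)[:,:,::-1])
E
```

```text
t 44.3 pos [ 0.6178 -0.3018  0.1046] yaw 0.5 q6 -0.53 open 0.0531 F [-7.2  4.6 19. ]
delta cm [-0.13  0.08  0.01] norm 0.15 rows>= 1 dyaw -0.008 rows 1 tilt [-0.0018 -0.01   -0.    ]
```

View pics/c42.png

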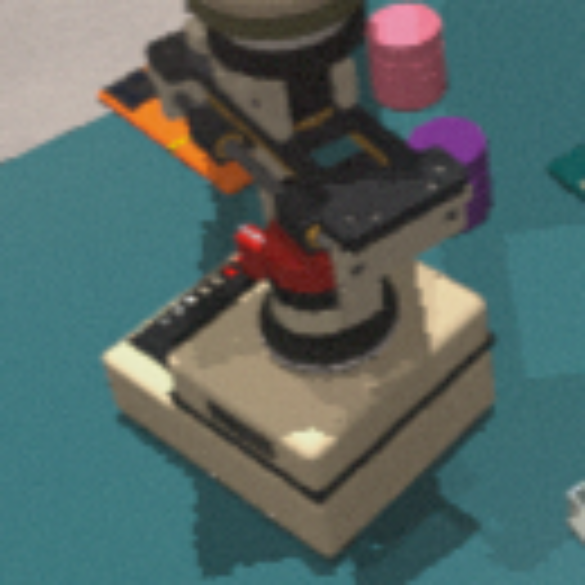

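Emit:
send_rows([
  {"wx": 0, "wy": -0.008, "wz": 0, "dx": -0.1, "dy": 0, "dz": 0.5, "fingers": 255},
  {"wx": 0, "wy": 0, "wz": 0, "dx": 0, "dy": 0, "dz": 1.5, "fingers": 255},
  {"wx": 0, "wy": 0, "wz": 0, "dx": 0, "dy": 0, "dz": 3, "fingers": 255},
  {"wx": 0, "wy": 0, "wz": 0, "dx": 0, "dy": 0, "dz": 3, "fingers": 255},
  {"wx": 0, "wy": 0, "wz": 0, "dx": -0.2, "dy": 2, "dz": 1.5, "fingers": 255},
  {"wx": 0, "wy": 0, "wz": 0, "dx": -0.3, "dy": 3, "dz": 0, "fingers": 255},
  {"wx": 0, "wy": 0, "wz": 0, "dx": -0.3, "dy": 3, "dz": 0, "fingers": 255},
  {"wx": 0, "wy": 0, "wz": 0, "dx": -0.3, "dy": 3, "dz": 0, "fingers": 255},
  {"wx": 0, "wy": 0, "wz": 0, "dx": -0.3, "dy": 3, "dz": 0, "fingers": 255},
  {"wx": 0, "wy": 0, "wz": 0, "dx": -0.3, "dy": 3, "dz": 0, "fingers": 255},
  {"wx": 0, "wy": 0, "wz": 0, "dx": -0.3, "dy": 3, "dz": 0, "fingers": 255},
  {"wx": 0, "wy": 0, "wz": 0, "dx": -0.3, "dy": 3, "dz": 0, "fingers": 255},
  {"wx": 0, "wy": 0, "wz": 0, "dx": -0.3, "dy": 3, "dz": 0, "fingers": 255},
  {"wx": 0, "wy": 0, "wz": 0, "dx": -0.3, "dy": 3, "dz": 0, "fingers": 255},
])

```text
t: 45.52
tool_pos: [0.5857, -0.0087, 0.2118]
orientation: [2.221, 2.213, 0.001]
force: [0.3, -0.4, -1.2]
opening: 0.0533
```

```bash
python3 - <<'E'
from loc import *
plan(.56,.282,.18,0)
E
```

```text
t 45.52 pos [ 0.5857 -0.0087  0.2118] yaw -0.2 q6 -0.1 open 0.0533 F [ 0.3 -0.4 -1.2]
delta cm [-2.57 29.07 -3.18] norm 29.36 rows>= 8 dyaw 0.004 rows 1 tilt [0.0044 0.0051 0.    ]
```

Emit:
send_rows([
  {"wx": 0.004, "wy": 0.005, "wz": 0.004, "dx": -0.3, "dy": 3, "dz": -0.3, "fingers": 255},
  {"wx": 0, "wy": 0, "wz": 0, "dx": -0.3, "dy": 3, "dz": -0.3, "fingers": 255},
  {"wx": 0, "wy": 0, "wz": 0, "dx": -0.3, "dy": 3, "dz": -0.3, "fingers": 255},
  {"wx": 0, "wy": 0, "wz": 0, "dx": -0.3, "dy": 3, "dz": -0.3, "fingers": 255},
  {"wx": 0, "wy": 0, "wz": 0, "dx": -0.3, "dy": 3, "dz": -0.3, "fingers": 255},
  {"wx": 0, "wy": 0, "wz": 0, "dx": -0.3, "dy": 3, "dz": -0.3, "fingers": 255},
  {"wx": 0, "wy": 0, "wz": 0, "dx": -0.3, "dy": 3, "dz": -0.3, "fingers": 255},
  {"wx": 0, "wy": 0, "wz": 0, "dx": -0.2, "dy": 3, "dz": 0, "fingers": 255},
  {"wx": 0, "wy": 0, "wz": 0, "dx": -0.1, "dy": 2.5, "dz": 0, "fingers": 255},
  {"wx": 0, "wy": 0, "wz": 0, "dx": 0, "dy": 1.5, "dz": 0, "fingers": 255},
  {"wx": 0, "wy": 0, "wz": 0, "dx": 0, "dy": 0, "dz": 0, "fingers": 255},
])

```text
t: 46.43
tool_pos: [0.557, 0.2906, 0.1944]
orientation: [2.215, 2.225, 0.002]
force: [1.1, 0.1, -1.2]
opening: 0.053
```

```bash
python3 - <<'E'
from loc import *
plan(.56,.282,.09,0)
s=robot.read_state();E=wristE(s);im=snap('wrist','w43.png')
for o in blobs(im,20,35,amin=300): print(o,onz('wrist',*o[0],.064,E).round(4))
E
```

```text
t 46.43 pos [0.557  0.2906 0.1944] yaw 0.3 q6 0.4 open 0.053 F [ 1.1  0.1 -1.2]
delta cm [  0.3   -0.86 -10.44] norm 10.48 rows>= 3 dyaw -0.005 rows 1 tilt [0.0006 0.002  0.    ]
(array([256.7, 118.4]), np.int32(2434), 257.0, 118.5, 28.4) [0.5549 0.3467 0.064 ]
```

View pics/w43.png

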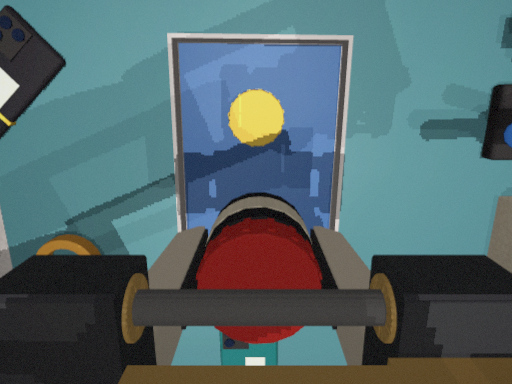

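Emit:
send_rows([
  {"wx": 0, "wy": 0.002, "wz": -0.005, "dx": 0.2, "dy": -0.7, "dz": -1.5, "fingers": 255},
  {"wx": 0, "wy": 0, "wz": 0, "dx": 0, "dy": 0.1, "dz": -2, "fingers": 255},
  {"wx": 0, "wy": 0, "wz": 0, "dx": 0, "dy": 0.1, "dz": -2, "fingers": 255},
  {"wx": 0, "wy": 0, "wz": 0, "dx": 0, "dy": 0.1, "dz": -2, "fingers": 255},
  {"wx": 0, "wy": 0, "wz": 0, "dx": 0, "dy": 0, "dz": -1, "fingers": 255},
  {"wx": 0, "wy": 0, "wz": 0, "dx": 0, "dy": 0, "dz": 0, "fingers": 255},
])

```text
t: 46.98
tool_pos: [0.5611, 0.2764, 0.1039]
orientation: [2.226, 2.211, -0.002]
force: [-0.2, 0.4, -1.9]
opening: 0.0533
```

```bash
python3 - <<'E'
from loc import *
plan(.56,.2825,.07,0)
E
```

```text
t 46.98 pos [0.5611 0.2764 0.1039] yaw -0.4 q6 0.39 open 0.0533 F [-0.2  0.4 -1.9]
delta cm [-0.11  0.61 -3.39] norm 3.45 rows>= 1 dyaw 0.007 rows 1 tilt [0.0041 0.0019 0.    ]
```

Emit:
send_rows([
  {"wx": 0.004, "wy": 0.002, "wz": 0.007, "dx": -0.1, "dy": 0.6, "dz": -0.5, "fingers": 255},
  {"wx": 0, "wy": 0, "wz": 0, "dx": 0, "dy": 0, "dz": -1, "fingers": 255},
  {"wx": 0, "wy": 0, "wz": 0, "dx": 0, "dy": 0, "dz": -1, "fingers": 255},
  {"wx": 0, "wy": 0, "wz": 0, "dx": 0, "dy": 0, "dz": 0, "fingers": 255},
])

```text
t: 47.32
tool_pos: [0.5614, 0.2802, 0.0779]
orientation: [2.224, 2.219, 0.001]
force: [-0.8, 0.6, -2.1]
opening: 0.0529
```

```bash
python3 - <<'E'
from loc import *
plan(.56,.2825,-.005,0)
s=robot.read_state();E=wristE(s);im=snap('wrist','w44.png')
for o in blobs(im,20,35,amin=300): print(o,onz('wrist',*o[0],.064,E).round(4))
im=snap('scene','s44.png')
cv2.imwrite('pics/c44.png',cv2.resize(im[120:240,260:400],None,fx=5,fy=5)[:,:,::-1])
E
```

```text
t 47.32 pos [0.5614 0.2802 0.0779] yaw -0.1 q6 0.38 open 0.0529 F [-0.8  0.6 -2.1]
delta cm [-0.14  0.23 -8.29] norm 8.3 rows>= 3 dyaw 0.002 rows 1 tilt [-0.0003  0.0008  0.    ]
(array([247.3, 110.3]), np.int32(5977), 247.7, 110.3, 44.9) [0.5546 0.3473 0.064 ]
```

View pics/c44.png

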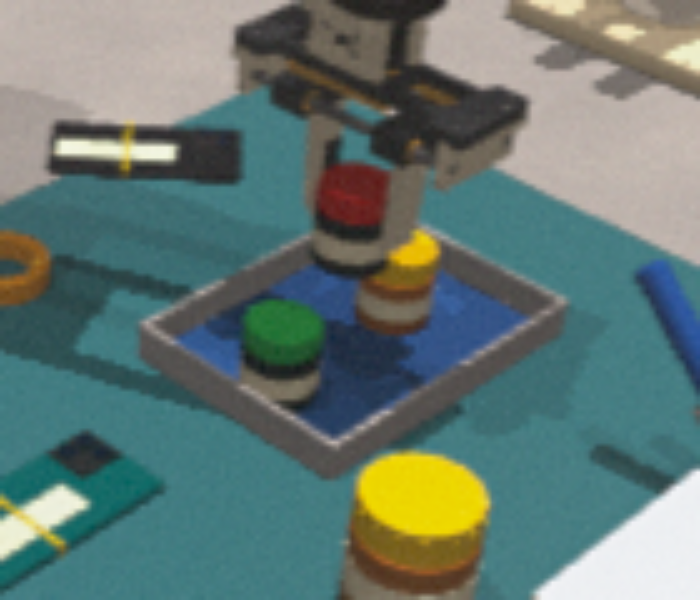

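View pics/w44.png

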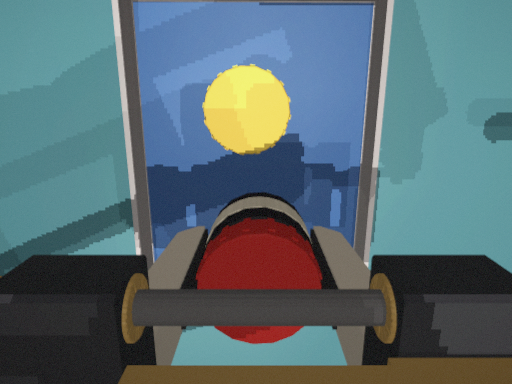

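Emit:
send_rows([
  {"wx": 0, "wy": 0, "wz": 0, "dx": -0.1, "dy": 0.2, "dz": -0.5, "fingers": 255},
  {"wx": 0, "wy": 0.001, "wz": 0, "dx": -0.05, "dy": 0.05, "dz": -1, "fingers": 255},
  {"wx": 0, "wy": 0.001, "wz": 0, "dx": -0.05, "dy": 0.05, "dz": -1, "fingers": 255},
  {"wx": 0, "wy": 0.001, "wz": 0, "dx": -0.05, "dy": 0, "dz": -1, "fingers": 255},
])

```text
t: 47.75
tool_pos: [0.5633, 0.2859, 0.0479]
orientation: [2.221, 2.218, 0.015]
force: [0.8, 0.6, -3.0]
opening: 0.0534
```

```bash
python3 - <<'E'
from loc import *
plan(.56,.2825,-.005,0)
E
```

```text
t 47.75 pos [0.5633 0.2859 0.0479] yaw -0.1 q6 0.39 open 0.0534 F [ 0.8  0.6 -3. ]
delta cm [-0.33 -0.34 -5.29] norm 5.31 rows>= 2 dyaw 0.002 rows 1 tilt [-0.0046  0.0085  0.    ]
```

Emit:
send_rows([
  {"wx": -0.004, "wy": 0.008, "wz": 0, "dx": -0.3, "dy": -0.35, "dz": -0.5, "fingers": 255},
  {"wx": 0, "wy": 0.001, "wz": 0, "dx": -0.05, "dy": 0, "dz": -1, "fingers": 255},
  {"wx": 0, "wy": 0.001, "wz": 0, "dx": -0.05, "dy": 0, "dz": -1, "fingers": 255},
  {"wx": 0, "wy": 0, "wz": 0, "dx": -0.05, "dy": 0, "dz": -1, "fingers": 255},
])

```text
t: 48.08
tool_pos: [0.5574, 0.2819, 0.008]
orientation: [-2.221, -2.218, 0.005]
force: [-0.1, -0.5, -1.3]
opening: 0.0532
```

```bash
python3 - <<'E'
from loc import *
plan(.56,.2825,-.005,0)
E
```

```text
t 48.08 pos [0.5574 0.2819 0.008 ] yaw -0.1 q6 0.39 open 0.0532 F [-0.1 -0.5 -1.3]
delta cm [ 0.26  0.06 -1.3 ] norm 1.32 rows>= 1 dyaw 0.001 rows 1 tilt [ 0.0006 -0.0044  0.    ]
```

Emit:
send_rows([
  {"wx": 0, "wy": -0.004, "wz": 0, "dx": 0.2, "dy": 0, "dz": -0.5, "fingers": 255},
  {"wx": 0, "wy": 0, "wz": 0, "dx": 0, "dy": 0, "dz": -0.4, "fingers": 255},
  {"wx": 0, "wy": 0, "wz": 0, "dx": 0, "dy": 0, "dz": -0.2, "fingers": 255},
  {"wx": 0, "wy": 0, "wz": 0, "dx": 0, "dy": 0, "dz": -0.1, "fingers": 255},
])

```text
t: 48.42
tool_pos: [0.5573, 0.2812, -0.0057]
orientation: [-2.221, -2.219, 0.009]
force: [-4.9, -2.4, 8.9]
opening: 0.0533
```

```bash
python3 - <<'E'
from loc import *
plan(.56,.2825,-.005,0)
E
```

```text
t 48.42 pos [ 0.5573  0.2812 -0.0057] yaw -0.0 q6 0.39 open 0.0533 F [-4.9 -2.4  8.9]
delta cm [0.27 0.13 0.07] norm 0.31 rows>= 1 dyaw 0.001 rows 1 tilt [ 0.0024 -0.0054  0.    ]
```

Contact with the tray floor. I release.

Emit:
send_rows([
  {"wx": 0, "wy": 0, "wz": 0, "dx": 0, "dy": 0, "dz": 0, "fingers": 40},
  {"wx": 0, "wy": 0, "wz": 0, "dx": 0, "dy": 0, "dz": 0, "fingers": 40},
  {"wx": 0, "wy": 0, "wz": 0, "dx": 0, "dy": 0, "dz": 0, "fingers": 40},
  {"wx": 0, "wy": 0, "wz": 0, "dx": 0, "dy": 0, "dz": 0, "fingers": 40},
  {"wx": 0, "wy": 0, "wz": 0, "dx": 0, "dy": 0, "dz": 0, "fingers": 40},
])

```text
t: 48.83
tool_pos: [0.5593, 0.282, -0.004]
orientation: [-2.222, -2.22, 0.003]
force: [0.4, -0.0, 0.6]
opening: 0.0775
```

```bash
python3 - <<'E'
from loc import *
plan(.56,.2825,-.005,0)
snap('wrist','w45.png')
E
```

```text
t 48.83 pos [ 0.5593  0.282  -0.004 ] yaw -0.1 q6 0.39 open 0.0775 F [ 0.4 -0.   0.6]
delta cm [ 0.07  0.05 -0.1 ] norm 0.13 rows>= 1 dyaw 0.001 rows 1 tilt [ 0.0009 -0.0017  0.    ]
```

View pics/w45.png

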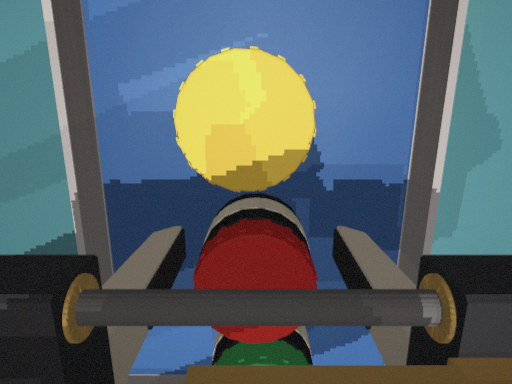

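Emit:
send_rows([
  {"wx": 0, "wy": 0, "wz": 0, "dx": 0, "dy": 0, "dz": 2, "fingers": 40},
  {"wx": 0, "wy": 0, "wz": 0, "dx": 0, "dy": 0, "dz": 3.5, "fingers": 40},
  {"wx": 0, "wy": 0, "wz": 0, "dx": 0, "dy": 0, "dz": 4, "fingers": 40},
  {"wx": 0, "wy": 0, "wz": 0, "dx": 0, "dy": 0, "dz": 4, "fingers": 40},
  {"wx": 0, "wy": 0, "wz": 0, "dx": 0, "dy": 0, "dz": 4, "fingers": 255},
  {"wx": 0, "wy": 0, "wz": -0.1, "dx": -0.3, "dy": -2, "dz": 2, "fingers": 255},
  {"wx": 0, "wy": 0, "wz": -0.1, "dx": -0.3, "dy": -3.2, "dz": 0, "fingers": 255},
  {"wx": 0, "wy": 0, "wz": -0.1, "dx": -0.3, "dy": -3.2, "dz": 0, "fingers": 255},
  {"wx": 0, "wy": 0, "wz": -0.1, "dx": -0.3, "dy": -3.2, "dz": 0, "fingers": 255},
  {"wx": 0, "wy": 0, "wz": -0.1, "dx": -0.3, "dy": -3.2, "dz": 0, "fingers": 255},
  {"wx": 0, "wy": 0, "wz": -0.1, "dx": -0.3, "dy": -3.2, "dz": 0, "fingers": 255},
  {"wx": 0, "wy": 0, "wz": -0.1, "dx": -0.3, "dy": -3.2, "dz": 0, "fingers": 255},
  {"wx": 0, "wy": 0, "wz": -0.1, "dx": -0.3, "dy": -3.2, "dz": 0, "fingers": 255},
  {"wx": 0, "wy": 0, "wz": -0.1, "dx": -0.3, "dy": -3.2, "dz": 0, "fingers": 255},
  {"wx": 0, "wy": 0, "wz": -0.1, "dx": -0.3, "dy": -3.2, "dz": 0, "fingers": 255},
  {"wx": 0, "wy": 0, "wz": -0.1, "dx": -0.3, "dy": -3.2, "dz": 0, "fingers": 255},
])

```text
t: 50.22
tool_pos: [0.5191, -0.0674, 0.1999]
orientation: [-3.065, -0.672, -0.01]
force: [0.5, 0.1, 0.3]
opening: 0.0033
```

```bash
python3 - <<'E'
from loc import *
plan(.508,-.253,.19,101.7)
E
```

```text
t 50.22 pos [ 0.5191 -0.0674  0.1999] yaw -65.3 q6 0.91 open 0.0033 F [0.5 0.1 0.3]
delta cm [ -1.11 -18.56  -0.99] norm 18.62 rows>= 5 dyaw -0.228 rows 2 tilt [-0.0047  0.0054  0.    ]
```

Emit:
send_rows([
  {"wx": -0.004, "wy": 0.005, "wz": -0.1, "dx": -0.1, "dy": -3, "dz": 0, "fingers": 255},
  {"wx": 0, "wy": 0, "wz": -0.1, "dx": -0.1, "dy": -3, "dz": 0, "fingers": 255},
  {"wx": 0, "wy": 0, "wz": 0, "dx": -0.1, "dy": -3, "dz": 0, "fingers": 255},
  {"wx": 0, "wy": 0, "wz": 0, "dx": -0.1, "dy": -3, "dz": 0, "fingers": 255},
  {"wx": 0, "wy": 0, "wz": 0, "dx": -0.1, "dy": -3, "dz": 0, "fingers": 255},
  {"wx": 0, "wy": 0, "wz": 0, "dx": -0.1, "dy": -2, "dz": 0, "fingers": 255},
  {"wx": 0, "wy": 0, "wz": 0, "dx": 0, "dy": -1, "dz": 0, "fingers": 255},
  {"wx": 0, "wy": 0, "wz": 0, "dx": 0, "dy": 0, "dz": 0, "fingers": 255},
])

```text
t: 50.88
tool_pos: [0.5096, -0.2629, 0.1999]
orientation: [3.122, 0.323, 0.003]
force: [-0.1, 0.2, 0.1]
opening: 0.0003
```

```bash
python3 - <<'E'
from loc import *
plan(.508,-.253,.1,101.7)
snap('wrist','w46.png')
E
```

```text
t 50.88 pos [ 0.5096 -0.2629  0.1999] yaw -78.2 q6 0.8 open 0.0003 F [-0.1  0.2  0.1]
delta cm [-0.16  0.99 -9.99] norm 10.05 rows>= 3 dyaw -0.002 rows 1 tilt [0.0024 0.0021 0.    ]
```

View pics/w46.png

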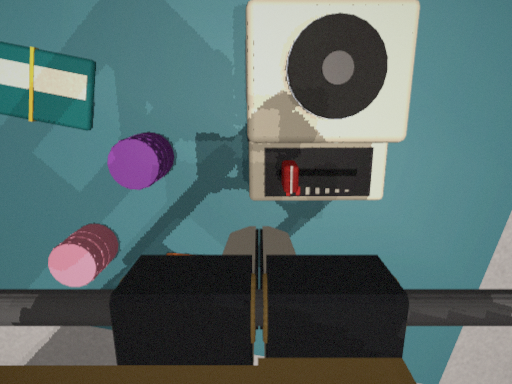

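Emit:
send_rows([
  {"wx": 0.002, "wy": 0.002, "wz": 0, "dx": -0.1, "dy": 1.1, "dz": -1, "fingers": 255},
  {"wx": 0, "wy": 0, "wz": 0, "dx": 0, "dy": 0, "dz": -3, "fingers": 255},
  {"wx": 0, "wy": 0, "wz": 0, "dx": 0, "dy": 0, "dz": -3, "fingers": 255},
  {"wx": 0, "wy": 0, "wz": 0, "dx": 0, "dy": 0, "dz": -3, "fingers": 255},
  {"wx": 0, "wy": 0, "wz": 0, "dx": 0, "dy": 0, "dz": -1, "fingers": 255},
  {"wx": 0, "wy": 0, "wz": 0, "dx": 0, "dy": 0, "dz": 0, "fingers": 255},
])

```text
t: 51.43
tool_pos: [0.5119, -0.2426, 0.0899]
orientation: [3.123, 0.333, 0.01]
force: [-0.7, 0.2, 0.9]
opening: 0.0004
```

```bash
python3 - <<'E'
from loc import *
plan(.508,-.252,.036,101.7)
E
```

```text
t 51.43 pos [ 0.5119 -0.2426  0.0899] yaw -77.8 q6 0.82 open 0.0004 F [-0.7  0.2  0.9]
delta cm [-0.39 -0.94 -5.39] norm 5.49 rows>= 2 dyaw -0.008 rows 1 tilt [0.0003 0.0066 0.    ]
```

Emit:
send_rows([
  {"wx": 0, "wy": 0.006, "wz": -0.008, "dx": -0.4, "dy": -0.6, "dz": -1.5, "fingers": 255},
  {"wx": 0, "wy": 0, "wz": 0, "dx": -0.1, "dy": -0.1, "dz": -1.5, "fingers": 255},
  {"wx": 0, "wy": 0, "wz": 0, "dx": -0.1, "dy": -0.1, "dz": -1.5, "fingers": 255},
  {"wx": 0, "wy": 0, "wz": 0, "dx": 0, "dy": 0, "dz": -0.5, "fingers": 255},
  {"wx": 0, "wy": 0, "wz": 0, "dx": 0, "dy": 0, "dz": 0, "fingers": 255},
])

```text
t: 51.85
tool_pos: [0.5091, -0.2507, 0.0427]
orientation: [3.121, 0.323, 0.008]
force: [-0.2, 0.3, -0.5]
opening: 0.0005
```

```bash
python3 - <<'E'
from loc import *
plan(.508,-.252,.034,101.7)
snap('wrist','w47.png')
E
```

```text
t 51.85 pos [ 0.5091 -0.2507  0.0427] yaw -78.2 q6 0.82 open 0.0005 F [-0.2  0.3 -0.5]
delta cm [-0.11 -0.13 -0.87] norm 0.89 rows>= 1 dyaw -0.002 rows 1 tilt [0.0038 0.0056 0.    ]
```

View pics/w47.png

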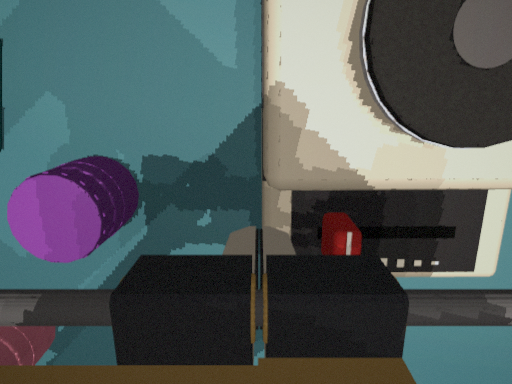

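Emit:
send_rows([
  {"wx": 0.004, "wy": 0.005, "wz": 0, "dx": -0.1, "dy": -0.1, "dz": -0.8, "fingers": 255},
  {"wx": 0, "wy": 0, "wz": 0, "dx": 0, "dy": 0, "dz": 0, "fingers": 255},
  {"wx": 0, "wy": 0, "wz": 0, "dx": 0.15, "dy": -0.8, "dz": 0, "fingers": 255},
  {"wx": 0, "wy": 0, "wz": 0, "dx": 0.15, "dy": -0.8, "dz": 0, "fingers": 255},
  {"wx": 0, "wy": 0, "wz": 0, "dx": 0.15, "dy": -0.8, "dz": 0, "fingers": 255},
  {"wx": 0, "wy": 0, "wz": 0, "dx": 0.15, "dy": -0.8, "dz": 0, "fingers": 255},
])

```text
t: 52.4
tool_pos: [0.5174, -0.2867, 0.039]
orientation: [3.122, 0.325, 0.008]
force: [-0.1, 1.4, -0.3]
opening: 0.0004
```

```bash
python3 - <<'E'
from loc import *
plan(.5235,-.326,.034,101.7)
snap('wrist','w48.png')
E
```

```text
t 52.4 pos [ 0.5174 -0.2867  0.039 ] yaw -78.1 q6 0.77 open 0.0004 F [-0.1  1.4 -0.3]
delta cm [ 0.61 -3.93 -0.5 ] norm 4.01 rows>= 2 dyaw -0.003 rows 1 tilt [0.0017 0.0054 0.    ]
```

View pics/w48.png

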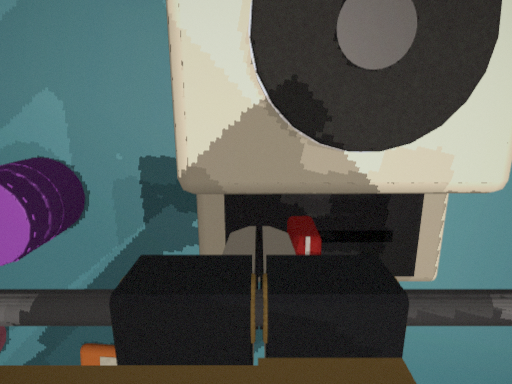

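Pushing the slide right. It moves along with the fingers.

Emit:
send_rows([
  {"wx": 0, "wy": 0.005, "wz": 0, "dx": 0.12, "dy": -0.8, "dz": -0.3, "fingers": 255},
  {"wx": 0, "wy": 0, "wz": 0, "dx": 0.12, "dy": -0.8, "dz": 0, "fingers": 255},
  {"wx": 0, "wy": 0, "wz": 0, "dx": 0.12, "dy": -0.8, "dz": 0, "fingers": 255},
])

```text
t: 52.7
tool_pos: [0.522, -0.3144, 0.0364]
orientation: [3.122, 0.324, 0.002]
force: [1.8, 2.2, 1.0]
opening: 0.0007
```

Emit:
send_rows([
  {"wx": 0, "wy": 0, "wz": 0, "dx": 0.1, "dy": -0.6, "dz": 0, "fingers": 255},
])

```text
t: 52.78
tool_pos: [0.5233, -0.3215, 0.0364]
orientation: [3.122, 0.324, 0.002]
force: [1.4, 2.7, -0.1]
opening: 0.0004
```

Emit:
send_rows([
  {"wx": 0, "wy": 0, "wz": 0, "dx": 0.08, "dy": -0.4, "dz": 0, "fingers": 255},
])

```text
t: 52.87
tool_pos: [0.5243, -0.3265, 0.0364]
orientation: [3.122, 0.323, 0.002]
force: [1.2, 2.2, 0.7]
opening: 0.0008
```

```bash
python3 - <<'E'
from loc import *
plan(.5235,-.326,.034,101.7)
E
```

```text
t 52.87 pos [ 0.5243 -0.3265  0.0364] yaw -78.2 q6 0.73 open 0.0008 F [1.2 2.2 0.7]
delta cm [-0.08  0.05 -0.24] norm 0.25 rows>= 1 dyaw -0.002 rows 1 tilt [0.0026 0.0018 0.    ]
```

Emit:
send_rows([
  {"wx": 0, "wy": 0, "wz": 0, "dx": 0.05, "dy": -0.3, "dz": 0, "fingers": 255},
])

```text
t: 52.95
tool_pos: [0.5249, -0.3296, 0.0363]
orientation: [3.123, 0.322, 0.002]
force: [-2.1, 19.9, 10.4]
opening: 0.0003
```

Emit:
send_rows([
  {"wx": 0, "wy": 0, "wz": 0, "dx": 0.05, "dy": -0.3, "dz": 0, "fingers": 255},
])

```text
t: 53.03
tool_pos: [0.5249, -0.3295, 0.0363]
orientation: [-3.12, -0.323, -0.0]
force: [-7.4, 28.7, 18.5]
opening: 0.0003
```

Emit:
send_rows([
  {"wx": 0, "wy": 0, "wz": 0, "dx": 0.05, "dy": -0.3, "dz": 0, "fingers": 255},
])

```text
t: 53.12
tool_pos: [0.5248, -0.329, 0.0365]
orientation: [-3.113, -0.323, 0.003]
force: [-6.7, 18.6, 12.9]
opening: 0.0001
```

```bash
python3 - <<'E'
from loc import *
plan(.5235,-.326,.034,101.7)
snap('wrist','w49.png')
E
```

```text
t 53.12 pos [ 0.5248 -0.329   0.0365] yaw -78.1 q6 0.71 open 0.0001 F [-6.7 18.6 12.9]
delta cm [-0.13  0.3  -0.25] norm 0.41 rows>= 1 dyaw -0.003 rows 1 tilt [-0.0112 -0.0029 -0.    ]
```

View pics/w49.png

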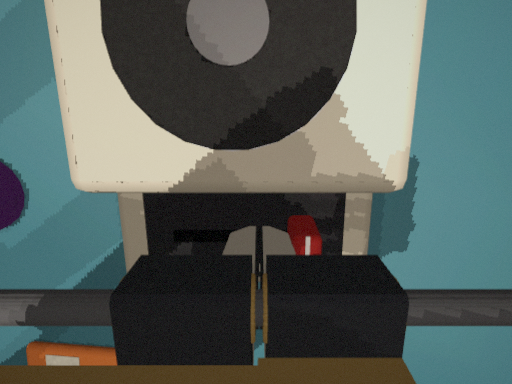

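The slide hit its right stop (29 N). I back off, lift clear and check the scene.

Emit:
send_rows([
  {"wx": -0.01, "wy": -0.003, "wz": 0, "dx": -0.15, "dy": 0.8, "dz": 0, "fingers": 255},
  {"wx": 0, "wy": 0, "wz": 0, "dx": -0.1, "dy": 0.5, "dz": 1, "fingers": 255},
  {"wx": 0, "wy": 0, "wz": 0, "dx": 0, "dy": 0, "dz": 3, "fingers": 255},
  {"wx": 0, "wy": 0, "wz": 0, "dx": 0, "dy": 0, "dz": 4, "fingers": 255},
  {"wx": 0, "wy": 0, "wz": 0, "dx": 0, "dy": 0, "dz": 4, "fingers": 255},
  {"wx": 0, "wy": 0, "wz": 0, "dx": 0, "dy": 0, "dz": 4, "fingers": 255},
  {"wx": 0, "wy": 0, "wz": 0, "dx": -2, "dy": -2, "dz": 1, "fingers": 255},
  {"wx": 0, "wy": 0, "wz": 0, "dx": -2.6, "dy": -2, "dz": 0, "fingers": 255},
  {"wx": 0, "wy": 0, "wz": 0, "dx": -2.6, "dy": -2, "dz": 0, "fingers": 255},
  {"wx": 0, "wy": 0, "wz": 0, "dx": -2.6, "dy": -2, "dz": 0, "fingers": 255},
  {"wx": 0, "wy": 0, "wz": 0, "dx": -2.6, "dy": -2, "dz": 0, "fingers": 255},
  {"wx": 0, "wy": 0, "wz": 0, "dx": -2.6, "dy": -2, "dz": 0, "fingers": 255},
  {"wx": 0, "wy": 0, "wz": 0, "dx": -2.6, "dy": -2, "dz": 0, "fingers": 255},
  {"wx": 0, "wy": 0, "wz": 0, "dx": -2.6, "dy": -2, "dz": 0, "fingers": 255},
  {"wx": 0, "wy": 0, "wz": 0, "dx": 0, "dy": 0, "dz": 0, "fingers": 255},
  {"wx": 0, "wy": 0, "wz": 0, "dx": 0, "dy": 0, "dz": 0, "fingers": 255},
])

```text
t: 54.5
tool_pos: [0.3053, -0.4837, 0.2303]
orientation: [3.108, 0.328, -0.001]
force: [1.3, 0.6, 0.4]
opening: 0.0007
```

```bash
python3 - <<'E'
from loc import *
s=robot.read_state();print(s['t'],s['tool_pos'],s['force'])
im=snap('top','t50.png');im2=snap('scene','s50.png')
cv2.imwrite('pics/t50m.png',np.hstack([cv2.resize(im[130:215,320:400],(380,400),interpolation=2),cv2.resize(im2[140:240,270:390],(400,400),interpolation=2)])[:,:,::-1])
E
```

```text
54.5 [ 0.30526623 -0.48369738  0.23033794] [1.25163947 0.63110945 0.35942881]
```

View pics/t50m.png

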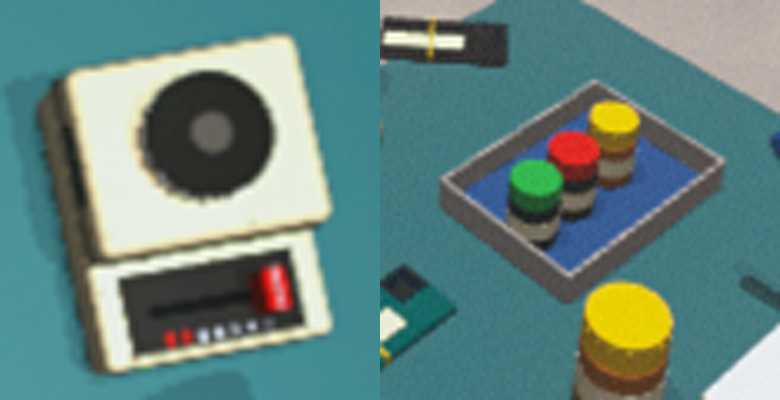

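View pics/t50.png

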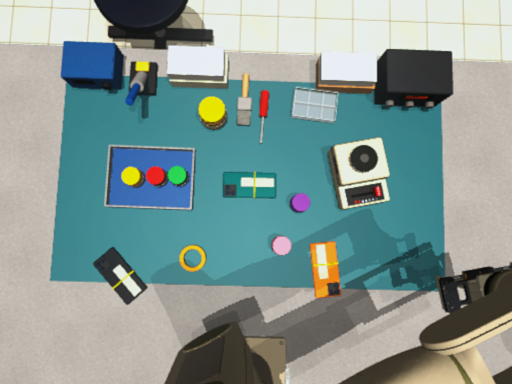

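View pics/s50.png

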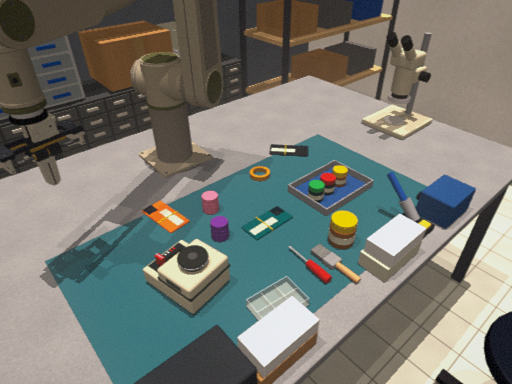

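```bash
python3 - <<'E'
from h import *
print(robot.close_job())
E
```

```text
the job is handed in; nothing more can be done
None
```

The job is done and handed in at about 54.5 s of the 210 s allowed; no verdict was reported. Paste was not on the bench, so the order was flux, ink, glue.

**What I did:** I pushed the slide to full. Each of the three jars was gripped, held upright in the middle of the platform, pressed down for more than 2 s, and stood in the steel tray. Then I pushed the slide back to zero.

**Last checks:**
- The final pictures show all three jars upright in the tray and the slide at its right-hand stop. The phones, tools and look-alike jars look unmoved.
- The press read mostly 16–20 N, with the platform about 8 mm down. Flux dipped to 12.9 N early on, just above the 12 N needed. The hold after that dip was still over 2 s.

**What went wrong or disagreed:**
- My first try at gripping the slide closed above it, because the fingertips sit about 25 mm higher than the reported tool point. I pushed the slide with shut fingers instead and adjusted the grasp heights to match.
- The top and wrist cameras disagreed by 3–7 mm, so I relied mostly on the wrist view for the final grasps.
- The glue jar was knocked aside partway through; I found it again before picking it up.
- At the end stops the push reached about 40 N in total on the wrist reading (10, -32 and -22 N along x, y and z). Only the fingers were in contact, and the wrist limit is 120 N.

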